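# Load potted cacti into the spring lift and latch it down

### The arm

A 7-joint arm with a two-finger parallel gripper is mounted at the origin on the work surface. World frame = base frame: x ahead of the robot, y to its left, z up, the work surface at z = 0. Lengths are in m, angles in rad, forces in N, time in s.
With the tool pointing down it reaches from about 0.425 to 0.875 m from the base axis. Payload 8.4 kg.
Tool frame: the origin (TCP) lies at the very end of the fingers, on their centre line; the grasp point (between the pads) lies 19 mm behind it; z points along the fingers, y is the line along which they close (so a half turn about z gives the same grasp; the last joint's range is limited). The gripper opens to 85 mm and grips with 20 to 120 N. Pads are 22 mm wide; open, the fingers measure 114 mm over their backs; the gripper's body (76 mm by 85 mm) begins 54 mm behind the grasp point. The pads swing forward as they close: fully open they stand 13 mm farther back than shut.
Start: joints at [-1.321, 0.333, 0.04, 1.465, -0.013, 1.343, -0.059], TCP at [0.222, 0.611, 0.231] pointing down, gripper open.
Joint ranges: [-2.58, 2.58], [-0.38, 2.09], [-1.3, 1.39], [0.25, 2.4], [-1.5, 4.64], [0.08, 2.09], [-2.65, 2.65]. Speed limits (rad/s): [2.22, 2.22, 2.79, 2.79, 3.14, 3.14, 3.14].

### API

Orientations are given as a rotation vector (axis times angle).
In Python, from rig import * gives the robot as it stands. The module is installed in compiled form; this text tells all that it offers.
- The arm moves only by the tool step_arm, never from a script. Its argument "steps" is a list of rows, each an object of numbers: "dx", "dy", "dz": the shift along the tool's x, y, z in mm; "rx", "ry", "rz": the turn, a rotation vector about the tool's x, y, z in degrees. In form: [{"dx": .., "dy": .., "dz": .., "rx": .., "ry": .., "rz": ..}, ...]. A call has 1 to 5 rows; each row shifts and turns the commanded pose from where the row before left it, along the tool's axes as they then stand; what a row does not reach is not made up. A row lasts 1/10 s, in which the tool goes at most 50 mm and 8.59 degrees, less where a joint would pass 70% of its speed; a pose out of reach is approached as far as the arm can. A call with a gripper value outside its range is refused whole. "fingers" is the finger opening in mm, from 0 to 85.4, set as the call begins (left out, the last holds). The fingers move at their own pace and stop on an object; "force" is the grip in N (left out, the last holds). Time passes only in rows, so rows that do not move let the fingers close. It gives the time, the measured TCP pose, the force, the opening and the grip force at its end, in the units of the state.
- observe(): the state, without advancing time (a new reading comes with each control period).
- get_image(name): name is "scene" or "top" or "wrist"; returns a dict with "pixels" (384x512x3 uint8, red, green, blue), "range_z" (384x512 float32, m along the optical axis (not along the pixel's ray), 0 where there is no reading), "intrinsics" (3x3 intrinsics, pixels), "extrinsics" (4x4, takes a point from camera to world coordinates). Camera axes: x right, y down, z forward; pixel columns grow to the right and rows downward; lengths in m; the calibration is good to about 2 mm. A picture is of the moment at which its call begins.
- finish_job(): hands the job in; it is judged then, once.
The state is a dict: "time": time; "joints": joint angles; "joint_vel": joint speeds; "effort": joint torques, N m; "tcp_pos": TCP position; "ee_rot": TCP orientation; "ft_force": force on the tool from outside, world axes, zero at the start; "ft_torque": the same for the moment, N m; "width": finger opening in m; "grasp_force": force on a finger pad.
Only numpy, scipy, OpenCV 4.12 (cv2) and the standard library are available. Lean on these libraries where they do the work, as an engineer would, in place of code of your own. Each camera call takes 0.05 s, during which the arm holds its last target. There are 200 camera calls.

### The job

Set the empty pot rack flat and square in the raised platform of the spring lift. Then stand every pot present upright in a pocket of the rack, one pot to a pocket in any order, before the platform is latched (it may sink a little under the load); last, push the loaded rack down by the top of its handle and hold it until the sliding catch has shot over the platform and keeps it down. Leave the spray bottle, the vase and the scoop where they are.

Things in the scene. Friction and masses are not known exactly. Their poses are not given: they have to be found in the camera images.
- platform_floor (a point): Top face of the aluminium platform of the spring lift (grey base 250 x 230 mm on the bench, with a bolt block that juts out 75 mm beyond it in the middle of the +x side), centre; z is up, x points to the side with the catch. The platform is a plate 228 x 220 mm with a lip 7 mm wide and 8 mm high all round, which leaves a recess of 214 (x) x 206 (y) mm for the rack. Unloaded it stands 95 mm above the bench and it goes straight down.
- platform (a joint): How far the platform has sunk, m: 0 = up, 0.047 = bottom stop. Spring: it starts to sink at about 2.5 N of load and needs 0.35 N more per mm; so each pot sinks it about 4 mm, and with all pots in it still needs 4 to 10 N of push to go down to the catch. The catch can pass over it at 0.0415 and beyond.
- catch (a joint): Travel of the sliding catch bolt on the +x side of the lift, m: 0 = drawn back, 0.014 = fully home over the platform's steel ledge. A weak spring pushes it; it is damped, so once the platform is below 0.0415 it takes about 1 s to shoot home. While the platform is higher it rests against the ledge at about 0.002.
- catch_knob (a point): Middle of the black knob, 22 mm diameter and 14 mm high, on the catch bolt, about 100 mm above the bench; pulling it 14 mm away from the platform frees the platform.
- rack_floor (a point): The loose grey plastic pot rack: upper face of its 5 mm base plate, centre (so 5 mm above its underside). z up, x along its long side. Base 208 (x) x 200 (y) mm; six square pockets 54 x 54 mm, 3 along x and 2 along y, between walls 12 mm high; pots in one row stand 68 mm apart, so only 14 mm apart wall to wall along x; empty mass about 0.3 kg.
- rack_handle (a point): Centre of the rack's black handle bar, 84 mm above rack_floor: a bar 75 mm long (rack x), 20 mm wide (rack y), 22 mm high, on an upright board 14 mm thick and 60 mm long. Its flat top, 11 mm above this point, is the place to push. A pot standing in a middle pocket leaves 29 mm between it and the bar.
- pocket0 (a point): Centre of the floor of a rack pocket (axes as the rack's), at rack x = -68 mm, rack y = 66 mm from rack_floor.
- pocket1 (a point): Centre of the floor of a rack pocket (axes as the rack's), at rack x = 0 mm, rack y = 66 mm from rack_floor.
- pocket2 (a point): Centre of the floor of a rack pocket (axes as the rack's), at rack x = 68 mm, rack y = 66 mm from rack_floor.
- pocket3 (a point): Centre of the floor of a rack pocket (axes as the rack's), at rack x = -68 mm, rack y = -66 mm from rack_floor.
- pocket4 (a point): Centre of the floor of a rack pocket (axes as the rack's), at rack x = 0 mm, rack y = -66 mm from rack_floor.
- pocket5 (a point): Centre of the floor of a rack pocket (axes as the rack's), at rack x = 68 mm, rack y = -66 mm from rack_floor.
- pot0_mid (a point): A square plastic plant pot with a small cactus, centre of the pot (32 mm above its underside, 32 mm below its rim). z up, x and y along its sides. Walls 54 x 54 mm from 16 mm above the underside to the rim at 64 mm; below that a foot 48 x 48 mm that goes into a pocket. The plant rises at most 22 mm above the rim. About 0.14 kg. None if absent.
- pot1_mid (a point): A square plastic plant pot with a small cactus, centre of the pot (32 mm above its underside, 32 mm below its rim). z up, x and y along its sides. Walls 54 x 54 mm from 16 mm above the underside to the rim at 64 mm; below that a foot 48 x 48 mm that goes into a pocket. The plant rises at most 22 mm above the rim. About 0.14 kg. None if absent.
- pot2_mid (a point): A square plastic plant pot with a small cactus, centre of the pot (32 mm above its underside, 32 mm below its rim). z up, x and y along its sides. Walls 54 x 54 mm from 16 mm above the underside to the rim at 64 mm; below that a foot 48 x 48 mm that goes into a pocket. The plant rises at most 22 mm above the rim. About 0.14 kg. None if absent.
- pot3_mid (a point): A square plastic plant pot with a small cactus, centre of the pot (32 mm above its underside, 32 mm below its rim). z up, x and y along its sides. Walls 54 x 54 mm from 16 mm above the underside to the rim at 64 mm; below that a foot 48 x 48 mm that goes into a pocket. The plant rises at most 22 mm above the rim. About 0.14 kg. None if absent.
- pot4_mid (a point): A square plastic plant pot with a small cactus, centre of the pot (32 mm above its underside, 32 mm below its rim). z up, x and y along its sides. Walls 54 x 54 mm from 16 mm above the underside to the rim at 64 mm; below that a foot 48 x 48 mm that goes into a pocket. The plant rises at most 22 mm above the rim. About 0.14 kg. None if absent.
- pot5_mid (a point): A square plastic plant pot with a small cactus, centre of the pot (32 mm above its underside, 32 mm below its rim). z up, x and y along its sides. Walls 54 x 54 mm from 16 mm above the underside to the rim at 64 mm; below that a foot 48 x 48 mm that goes into a pocket. The plant rises at most 22 mm above the rim. About 0.14 kg. None if absent.
- sprayer: Clear plastic spray bottle, 60 mm diameter, 150 mm high, origin under its centre; to be left alone.
- vase: Round blue glazed vase, 90 mm diameter, 90 mm high, origin under its centre; to be left alone.
- scoop: Flat scoop, 200 mm long, lying on the bench, origin underneath, about its middle; to be left alone.
There are look-alikes about, which are no part of the job. What is shaped like the part that bears pot3_mid but purple or yellow is not meant.

How it is judged:
On the way, in this order (a step that is already met when the one before it is completed fails the run):
1. the rack lies flat and square in the raised platform, let go (horizontal distance between rack_floor and platform_floor below 0.008 m and z of rack_floor in the frame of platform_floor below 0.0075 m and angle between the x axis of rack_floor and the x axis of platform_floor, either way round below 0.06 rad and angle between rack_floor's own z axis and vertical below 0.04 rad and contact force between the fingers and rack below 0.5 N and value of joint catch below 0.005 m), for 0.2 s.
2. every pot present stands in a pocket of the rack, the catch not yet home (horizontal distance between rack_floor and platform_floor below 0.008 m and z of rack_floor in the frame of platform_floor below 0.0075 m and angle between the x axis of rack_floor and the x axis of platform_floor, either way round below 0.06 rad and angle between rack_floor's own z axis and vertical below 0.04 rad and x of pot0_mid in the frame of rack_floor between -0.085 and 0.085 m and y of pot0_mid in the frame of rack_floor between -0.085 and 0.085 m and z of pot0_mid in the frame of rack_floor between 0.029 and 0.0345 m and angle between each of pot0_mid, pot1_mid, pot2_mid, pot3_mid, pot4_mid, pot5_mid's own z axis and vertical below 0.06 rad and x of pot1_mid in the frame of rack_floor between -0.085 and 0.085 m and y of pot1_mid in the frame of rack_floor between -0.085 and 0.085 m and z of pot1_mid in the frame of rack_floor between 0.029 and 0.0345 m and x of pot2_mid in the frame of rack_floor between -0.085 and 0.085 m and y of pot2_mid in the frame of rack_floor between -0.085 and 0.085 m and z of pot2_mid in the frame of rack_floor between 0.029 and 0.0345 m and x of pot3_mid in the frame of rack_floor between -0.085 and 0.085 m and y of pot3_mid in the frame of rack_floor between -0.085 and 0.085 m and z of pot3_mid in the frame of rack_floor between 0.029 and 0.0345 m and x of pot4_mid in the frame of rack_floor between -0.085 and 0.085 m and y of pot4_mid in the frame of rack_floor between -0.085 and 0.085 m and z of pot4_mid in the frame of rack_floor between 0.029 and 0.0345 m and x of pot5_mid in the frame of rack_floor between -0.085 and 0.085 m and y of pot5_mid in the frame of rack_floor between -0.085 and 0.085 m and z of pot5_mid in the frame of rack_floor between 0.029 and 0.0345 m and value of joint catch below 0.005 m), for 0.2 s.
3. the platform is down and the catch home over it (value of joint platform above 0.036 m and value of joint catch above 0.009 m), for 0.2 s.
At the end, for the whole second after the job is handed in: The platform is held down (over 36 mm) by the catch (over 9 mm home); the rack lies flat and square in the platform (within 8 mm, 0.06 rad) and every pot present stands upright on the floor of a pocket (within 2.5 mm of height, 0.06 rad); all at rest (all of step 3 and horizontal distance between rack_floor and platform_floor below 0.008 m and z of rack_floor in the frame of platform_floor below 0.0075 m and angle between the x axis of rack_floor and the x axis of platform_floor, either way round below 0.06 rad and angle between rack_floor's own z axis and vertical below 0.04 rad and x of pot0_mid in the frame of rack_floor between -0.085 and 0.085 m and y of pot0_mid in the frame of rack_floor between -0.085 and 0.085 m and z of pot0_mid in the frame of rack_floor between 0.029 and 0.0345 m and angle between each of pot0_mid, pot1_mid, pot2_mid, pot3_mid, pot4_mid, pot5_mid's own z axis and vertical below 0.06 rad and x of pot1_mid in the frame of rack_floor between -0.085 and 0.085 m and y of pot1_mid in the frame of rack_floor between -0.085 and 0.085 m and z of pot1_mid in the frame of rack_floor between 0.029 and 0.0345 m and x of pot2_mid in the frame of rack_floor between -0.085 and 0.085 m and y of pot2_mid in the frame of rack_floor between -0.085 and 0.085 m and z of pot2_mid in the frame of rack_floor between 0.029 and 0.0345 m and x of pot3_mid in the frame of rack_floor between -0.085 and 0.085 m and y of pot3_mid in the frame of rack_floor between -0.085 and 0.085 m and z of pot3_mid in the frame of rack_floor between 0.029 and 0.0345 m and x of pot4_mid in the frame of rack_floor between -0.085 and 0.085 m and y of pot4_mid in the frame of rack_floor between -0.085 and 0.085 m and z of pot4_mid in the frame of rack_floor between 0.029 and 0.0345 m and x of pot5_mid in the frame of rack_floor between -0.085 and 0.085 m and y of pot5_mid in the frame of rack_floor between -0.085 and 0.085 m and z of pot5_mid in the frame of rack_floor between 0.029 and 0.0345 m and linear speed of rack below 0.02 m/s); the robot touches nothing.
It fails at once if the sprayer is moved more than 30 mm (distance of sprayer from where it was at the start of the episode above 0.03 m).
It fails at once if the vase is moved more than 30 mm (distance of vase from where it was at the start of the episode above 0.03 m).
It fails at once if the scoop is moved more than 30 mm (distance of scoop from where it was at the start of the episode above 0.03 m).
Of pot0, pot1, pot2, pot3, pot4, pot5 only 4 to 6 are there at a start; the rules pass over those that are not, and their reading is None.
At some moment in a run one of pot0, pot1, pot2, pot3, pot4, pot5 may be knocked a few centimetres aside while the robot is not near it.
Once in a run the grip may slacken for a moment while it holds something.
It also fails if it takes over 210 s, if anything falls off the work surface, if the arm or the gripper's body presses on something with over 40 N, if the wrist force passes 120 N, or if a joint passes its speed limit or range.

## Working session

There is one attempt and no reset: what is moved stays moved. The work goes in short steps, Python scripts to look and compute and a tool call to move; the robot and the scene stay as the last step left them, time stands still between calls to the robot, and variables do not carry over. Pictures are saved under pics/ and viewed, at most 14 in all, crops included, and the job is handed in when it is done.

Besides the shell and the picture viewer there is one more tool, called after "Emit:" as name(argument=value, ...), one argument or row to a line, values as JSON. step_arm: Moves the arm, as the interface text tells. Its arguments: {"type":"object","properties":{"steps":{"type":"array","items":{"type":"object","properties":{"dx":{"type":"number"},"dy":{"type":"number"},"dz":{"type":"number"},"rx":{"type":"number"},"ry":{"type":"number"},"rz":{"type":"number"}}}},"fingers":{"type":"number"},"force":{"type":"number"}},"required":["steps"]}

```bash
mkdir -p pics; cat > h.py <<'E'
from rig import *
import numpy as np, cv2
from scipy.spatial.transform import Rotation as R
def pts(im):
    z=im["range_z"];K=im["intrinsics"];v,u=np.mgrid[:384,:512]
    P=np.stack([(u-K[0,2])/K[0,0]*z,(v-K[1,2])/K[1,1]*z,z],-1)
    E=im["extrinsics"];return P@E[:3,:3].T+E[:3,3]
def save(im,n,box=None,s=1):
    p=im["pixels"][:,:,::-1]
    if box: p=p[box[1]:box[3],box[0]:box[2]]
    cv2.imwrite(f"pics/{n}.png",cv2.resize(p,None,fx=s,fy=s,interpolation=cv2.INTER_CUBIC))
E
python3 - <<'E'
from h import *
s=observe();print({k:np.round(v,3).tolist() for k,v in s.items()})
ims=[get_image(n) for n in("scene","top")]
for n,i in zip(("scene","top"),ims):
    print(n,i["extrinsics"].round(3).tolist(),i["intrinsics"].round(1).tolist());np.savez(f"{n}.npz",**i)
cv2.imwrite("pics/a.png",np.vstack([i["pixels"][:,:,::-1] for i in ims])[:, :] if 0 else cv2.resize(ims[1]["pixels"][:,:,::-1],(800,600),interpolation=cv2.INTER_CUBIC))
save(ims[0],"b",None,1.5)
E
```

```text
{'time': 0.0, 'joints': [-1.321, 0.334, 0.04, 1.466, -0.013, 1.343, -0.058], 'joint_vel': [-0.001, -0.001, 0.001, -0.001, -0.001, -0.001, -0.001], 'effort': [-0.0, -65.858, 1.365, -40.554, 0.017, 0.013, -0.0], 'tcp_pos': [0.222, 0.61, 0.23], 'ee_rot': [-0.545, -3.094, 0.002], 'ft_force': [0.051, -0.843, 0.373], 'ft_torque': [-0.041, 0.004, -0.041], 'grasp_force': 0.0, 'width': 0.085}
scene [[-0.185, 0.667, -0.721, 1.602], [0.983, 0.128, -0.134, 0.138], [0.003, -0.734, -0.68, 1.06], [0.0, 0.0, 0.0, 1.0]] [[430.0, 0.0, 251.9], [0.0, 430.0, 197.2], [0.0, 0.0, 1.0]]
top [[-0.088, -0.971, 0.222, 0.333], [-0.996, 0.085, -0.022, -0.044], [0.002, -0.223, -0.975, 1.074], [0.0, 0.0, 0.0, 1.0]] [[370.7, 0.0, 257.9], [0.0, 370.7, 190.1], [0.0, 0.0, 1.0]]
```

View pics/a.png

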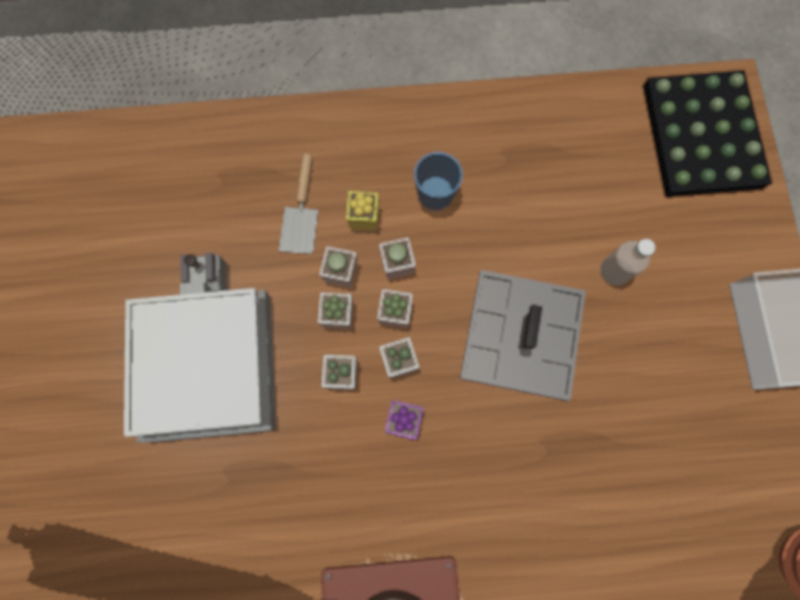

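View pics/b.png

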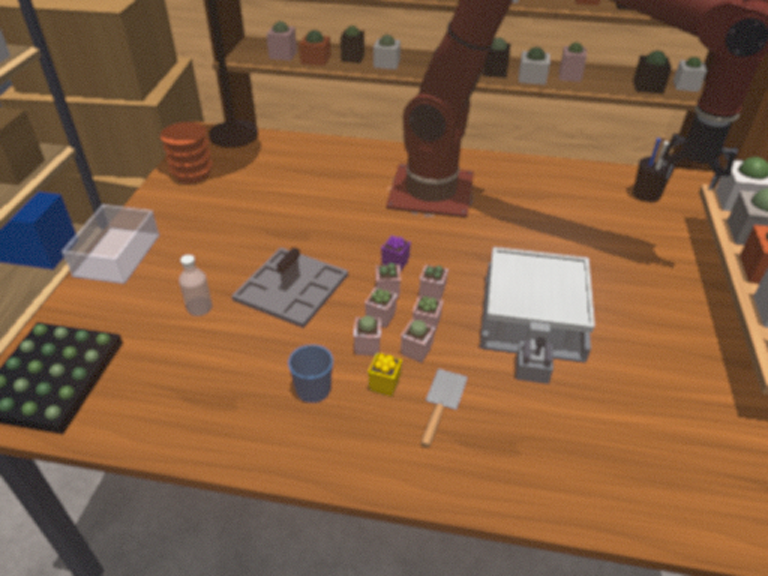

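The top view shows, in pixels of the 800 px picture:
- the platform at (197,362), with the catch on its upper side at (200,270)
- the rack at (525,333)
- six pinkish-white pots at (338,264), (397,256), (335,309), (395,307), (339,371) and (400,357)

The yellow pot at (362,209) and the purple one at (404,420) are the look-alikes. Next I'll measure everything from depth and colour.

```bash
cat > det.py <<'E'
from h import *
def rect(P2,q=0):
    (c,s,a)=cv2.minAreaRect((P2*1000).astype(np.float32)); 
    return np.round(c,1),np.round(s,1),round(a,1)
def comps(m,mn):
    n,l,st,ce=cv2.connectedComponentsWithStats(m.astype(np.uint8))
    return [(l==i,ce[i]) for i in range(1,n) if st[i,4]>=mn]
def pots(im,verbose=1):
    P=pts(im);hsv=cv2.cvtColor(im["pixels"],cv2.COLOR_RGB2HSV);z=P[...,2]
    out=[]
    m=(z>0.045)&(z<0.09)&(P[...,0]>.3)&(P[...,0]<.95)&(im["range_z"]>0)
    for c,ce in comps(m,60):
        rim=c&(abs(z-.064)<.006)
        if rim.sum()<10: continue
        r=rect(P[rim][:,:2]); h=np.median(hsv[c&(hsv[...,2]>100)],0)
        if verbose: print("blob px",ce.round(),"rim",r,"zmed",np.median(z[rim]).round(4),"hsv",h,c.sum())
        out.append(r)
    return out
E
python3 - <<'E'
from det import *
im=dict(np.load("top.npz"));P=pts(im);z=P[...,2];ok=im["range_z"]>0
pots(im)
m=ok&(z>.085)&(z<.125)&(P[...,1]>.15)&(P[...,0]>.2)
for c,ce in comps(m,300): print("plat",ce,rect(P[c][:,:2]),np.percentile(z[c],[5,50,95]).round(4))
hsv=cv2.cvtColor(im["pixels"],cv2.COLOR_RGB2HSV)
m=ok&(hsv[...,1]<60)&(z>0.001)&(z<.03)&(P[...,1]<-.05)&(P[...,1]>-.45)&(P[...,0]>.3)
for c,ce in comps(m,300): print("rack",ce,rect(P[c][:,:2]),np.percentile(z[c],[5,50,95]).round(4))
m=ok&(z>.085)&(z<.115)&(P[...,1]<-.05)&(P[...,1]>-.4)&(P[...,0]>.3)
for c,ce in comps(m,30): print("handle",ce,rect(P[c][:,:2]),np.percentile(z[c],[5,50,95]).round(4))
print("bench z",z[300:310,200:250].mean())
E
```

```text
blob px [280. 112.] rim (array([ 780., -148.]), array([77.6, 82.5]), 71.5) zmed 0.0633 hsv [105.  60. 112.] 422
blob px [231. 133.] rim (array([742.3,  -3.8]), array([54.7, 55.7]), 81.6) zmed 0.0646 hsv [ 24. 132. 158.] 378
blob px [253. 164.] rim (array([642.1, -60.3]), array([55.5, 53.9]), 8.0) zmed 0.0647 hsv [ 15.  45. 142.] 382
blob px [216. 170.] rim (array([635.1,  48.3]), array([55.4, 55.5]), 73.0) zmed 0.0647 hsv [ 15.   44.  142.5] 399
blob px [395. 172.] rim (array([ 582.7, -459.2]), array([57.6, 24.2]), 33.5) zmed 0.0641 hsv [ 13.  65. 115.] 147
blob px [129. 174.] rim (array([638. , 300.8]), array([71.2, 56.7]), 0.8) zmed 0.0648 hsv [ 26.  10. 121.] 465
blob px [489. 208.] rim (array([ 447.1, -732.2]), array([ 98.4, 199. ]), 87.7) zmed 0.0638 hsv [ 15.  11. 144.] 813
blob px [252. 197.] rim (array([547. , -48.5]), array([54.3, 55. ]), 76.1) zmed 0.0643 hsv [ 18.  47. 125.] 392
blob px [213. 198.] rim (array([552.7,  58.5]), array([54.7, 55.9]), 81.5) zmed 0.0647 hsv [ 18.  47. 127.] 405
blob px [255. 229.] rim (array([456.5, -47.9]), array([54.5, 54.4]), 12.2) zmed 0.0647 hsv [ 17.  38. 138.] 407
blob px [216. 238.] rim (array([440.4,  58.8]), array([54.9, 54.5]), 83.5) zmed 0.065 hsv [ 18.  36. 139.] 427
blob px [258. 269.] rim (array([348.8, -47.2]), array([54.5, 54.4]), 72.4) zmed 0.0645 hsv [151.  75. 127.] 425
plat [122.16120074 231.40029093] (array([488.5, 299.7]), array([251.1, 221.5]), 0.3) [0.0923 0.0955 0.1036]
rack [334.46209465 214.70223488] (array([ 487.2, -285. ]), array([204.6, 212.9]), 73.4) [0.0028 0.0144 0.0195]
handle [280.0738255 111.1409396] (array([ 780.9, -149.3]), array([86.4, 87.8]), 84.6) [0.0862 0.0894 0.0923]
handle [340.29694323 209.16157205] (array([ 484.9, -281.9]), array([21.1, 74.5]), 72.2) [0.091  0.0994 0.1024]
bench z 0.0062580526318019875
```

```bash
cat > plan.py <<'E'
from h import *
def plan(wps,start=None,vmax=45,wmax=8):
    """wps: list of (x,y,z in m, heading deg of the closing line); prints tool-frame rows."""
    s=observe();p=np.array(s["tcp_pos"])*1000;r=R.from_rotvec(s["ee_rot"])
    if start is not None: p,r=start
    for w in wps:
        t=np.array(w[:3])*1000;y=r.as_matrix()[:,1];h=np.degrees(np.arctan2(y[1],y[0]))
        d=(w[3]-h+90)%180-90; hh=np.radians(h+d); yv=np.array([np.cos(hh),np.sin(hh),0]);zv=np.array([0,0,-1.])
        T=R.from_matrix(np.stack([np.cross(yv,zv),yv,zv],1)); dr=(r.inv()*T).as_rotvec()
        n=int(max(np.ceil(np.linalg.norm(t-p)/vmax),np.ceil(np.degrees(np.linalg.norm(dr))/wmax),1))
        k=r;rows=[]
        for i in range(n):
            g=k.inv().apply((t-p)/n);a=np.degrees(dr/n)
            rows.append("{"+",".join(f'"{q}":{v:.1f}' for q,v in zip(("dx","dy","dz","rx","ry","rz"),[*g,*a]) if abs(v)>.05)+"}")
            k=k*R.from_rotvec(dr/n)
        print("->",w,n,"rows");
        for i in range(0,n,5): print("  ["+",".join(rows[i:i+5])+"]")
        p,r=t,T
    return p,r
E
python3 - <<'E'
from det import *
im=dict(np.load("top.npz"));P=pts(im);z=P[...,2];ok=im["range_z"]>0
for lo,hi in((.085,.098),(.099,.108)):
    m=ok&(z>lo)&(z<hi)&(P[...,1]>.15)&(P[...,0]>.3)&(P[...,0]<.592)
    for c,ce in comps(m,100): print("plat",ce,rect(P[c][:,:2]),P[c][:,:2].min(0),P[c][:,:2].max(0))
from plan import *
plan([(.5,.25,.25,72),(.58,-.02,.25,72),(.485,-.282,.25,72)])
E
```

```text
plat [121.83014155 232.07027477] (array([476.9, 301.7]), array([216.3, 206.1]), 0.3) [0.36824648 0.19819164] [0.58534121 0.40446123]
plat [120.511 232.498] (array([477.3, 299.8]), array([228.8, 221.2]), 0.3) [0.36255568 0.18871802] [0.59198324 0.41080858]
-> (0.5, 0.25, 0.25, 72) 11 rows
  [{"dx":-34.9,"dy":-22.2,"dz":-1.7,"rz":-0.2},{"dx":-34.9,"dy":-22.3,"dz":-1.7,"rz":-0.2},{"dx":-34.8,"dy":-22.4,"dz":-1.7,"rz":-0.2},{"dx":-34.7,"dy":-22.5,"dz":-1.7,"rz":-0.2},{"dx":-34.7,"dy":-22.6,"dz":-1.7,"rz":-0.2}]
  [{"dx":-34.6,"dy":-22.7,"dz":-1.8,"rz":-0.2},{"dx":-34.5,"dy":-22.8,"dz":-1.8,"rz":-0.2},{"dx":-34.4,"dy":-22.9,"dz":-1.8,"rz":-0.2},{"dx":-34.4,"dy":-23.0,"dz":-1.8,"rz":-0.2},{"dx":-34.3,"dy":-23.1,"dz":-1.8,"rz":-0.2}]
  [{"dx":-34.2,"dy":-23.2,"dz":-1.8,"rz":-0.2}]
-> (0.58, -0.02, 0.25, 72) 7 rows
  [{"dx":-22.8,"dy":-33.2},{"dx":-22.8,"dy":-33.2},{"dx":-22.8,"dy":-33.2},{"dx":-22.8,"dy":-33.2},{"dx":-22.8,"dy":-33.2}]
  [{"dx":-22.8,"dy":-33.2},{"dx":-22.8,"dy":-33.2}]
-> (0.485, -0.282, 0.25, 72) 7 rows
  [{"dx":1.3,"dy":-39.8},{"dx":1.3,"dy":-39.8},{"dx":1.3,"dy":-39.8},{"dx":1.3,"dy":-39.8},{"dx":1.3,"dy":-39.8}]
  [{"dx":1.3,"dy":-39.8},{"dx":1.3,"dy":-39.8}]
```

Emit:
step_arm(
  steps=[
    {"dx": -35,"dy": -22.5,"dz": -2,"rz": -0.2},
    {"dx": -35,"dy": -22.5,"dz": -2,"rz": -0.2},
    {"dx": -35,"dy": -22.5,"dz": -2,"rz": -0.2},
    {"dx": -35,"dy": -22.5,"dz": -2,"rz": -0.2},
    {"dx": -35,"dy": -22.5,"dz": -2,"rz": -0.2},
  ],
  fingers=60,
  force=60,
)

```text
validation failed for argument at $.st...
```

Emit:
step_arm(
  steps=[
    {"dx": -34.5,"dy": -23,"dz": -2,"rz": -0.2},
    {"dx": -34.5,"dy": -23,"dz": -2,"rz": -0.2},
    {"dx": -34.5,"dy": -23,"dz": -2,"rz": -0.2},
    {"dx": -34.5,"dy": -23,"dz": -2,"rz": -0.2},
    {"dx": -34.5,"dy": -23,"dz": -2,"rz": -0.2},
  ],
)

```text
validation failed for argument at $.st...
```

Emit:
step_arm(
  steps=[
    {"dx": -29,"dy": -28},
    {"dx": -23,"dy": -33},
    {"dx": -23,"dy": -33},
    {"dx": -23,"dy": -33},
    {"dx": -23,"dy": -33},
  ],
)

```text
validation failed for argument at $.st...
```

Emit:
step_arm(
  steps=[
    {"dx": -23,"dy": -33},
    {"dx": -22,"dy": -33},
    {"dx": 1,"dy": -40},
    {"dx": 1,"dy": -40},
    {"dx": 1,"dy": -40},
  ],
)

```text
validation failed for argument at $.st...
```

Emit:
step_arm(
  steps=[
    {"dx": 1,"dy": -40},
    {"dx": 1,"dy": -40},
    {"dx": 1,"dy": -40},
    {"dx": 1,"dy": -40},
  ],
)

```text
validation failed for argument at $.st...
```

Emit:
step_arm(
  steps=[
    {},
    {},
  ],
)

```text
validation failed for argument at $.st...
```

```bash
python3 - <<'E'
from det import *
from plan import *
s=observe();print(s["tcp_pos"],s["ee_rot"],s["joints"],s["width"])
im=get_image("wrist");save(im,"w1");P=pts(im);z=P[...,2];ok=im["range_z"]>0
m=ok&(z>.09)&(z<.108)
for c,ce in comps(m,100): print("handle",ce,rect(P[c][:,:2]),np.median(z[c]))
m=ok&(z>.003)&(z<.025)
for c,ce in comps(m,1000): print("rack",ce,rect(P[c][:,:2]),np.median(z[c]))
E
```

```text
[0.22204227 0.61045479 0.23050265] [-5.45076110e-01 -3.09380048e+00  2.30543379e-03] [-1.32117277  0.33384202  0.0398521   1.46619533 -0.01337548  1.34329527
 -0.0584735 ] 0.08523547151220778
handle [371.48126018 133.38185769] (array([238.8, 718.4]), array([273. ,   1.4]), 0.0) 0.0993001786754904
handle [432.31007752 370.79069767] (array([504.4, 719. ]), array([54.1,  1. ]), 0.1) 0.09963741615829352
handle [ 81.58012821 375.14583333] (array([378. , 337.5]), array([49.6, 28.6]), 88.3) 0.09765719364551118
```

View pics/w1.png

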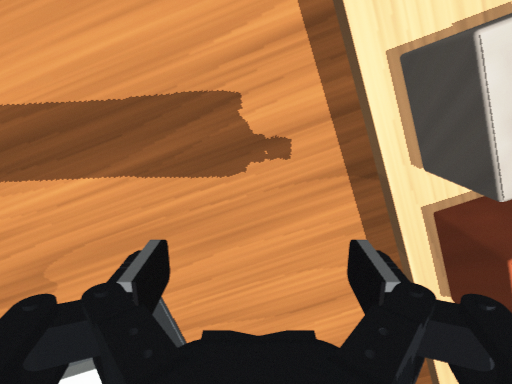

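The moves were all refused, so the arm hasn't moved, and the wrist view shows only the shelf side of the bench. I'll retry with all six keys in every row.

Emit:
step_arm(
  steps=[
    {"dx": -35,"dy": -22.5,"dz": -2,"rx": 0,"ry": 0,"rz": -0.2},
    {"dx": -35,"dy": -22.5,"dz": -2,"rx": 0,"ry": 0,"rz": -0.2},
    {"dx": -35,"dy": -22.5,"dz": -2,"rx": 0,"ry": 0,"rz": -0.2},
    {"dx": -35,"dy": -22.5,"dz": -2,"rx": 0,"ry": 0,"rz": -0.2},
    {"dx": -35,"dy": -22.5,"dz": -2,"rx": 0,"ry": 0,"rz": -0.2},
  ],
  fingers=60,
  force=60,
)

```text
time: 0.65
tcp_pos: [0.3501, 0.4446, 0.2412]
ee_rot: [-0.518, -3.098, 0.0]
ft_force: [0.9, 0.6, 0.1]
width: 0.0601
grasp_force: 0.0
```

Emit:
step_arm(
  steps=[
    {"dx": -34,"dy": -23,"dz": -2,"rx": 0,"ry": 0,"rz": 0},
    {"dx": -34,"dy": -23,"dz": -2,"rx": 0,"ry": 0,"rz": 0},
    {"dx": -34,"dy": -23,"dz": -2,"rx": 0,"ry": 0,"rz": 0},
    {"dx": -34,"dy": -23,"dz": -2,"rx": 0,"ry": 0,"rz": 0},
    {"dx": -34,"dy": -23,"dz": -2,"rx": 0,"ry": 0,"rz": 0},
  ],
)

```text
time: 1.15
tcp_pos: [0.4733, 0.2806, 0.2513]
ee_rot: [-0.518, -3.098, 0.0]
ft_force: [1.5, -0.7, 0.4]
width: 0.0603
grasp_force: 0.0
```

Emit:
step_arm(
  steps=[
    {"dx": -29,"dy": -28,"dz": 0,"rx": 0,"ry": 0,"rz": 0},
    {"dx": -23,"dy": -33,"dz": 0,"rx": 0,"ry": 0,"rz": 0},
    {"dx": -23,"dy": -33,"dz": 0,"rx": 0,"ry": 0,"rz": 0},
    {"dx": -23,"dy": -33,"dz": 0,"rx": 0,"ry": 0,"rz": 0},
    {"dx": -23,"dy": -33,"dz": 0,"rx": 0,"ry": 0,"rz": 0},
  ],
)

```text
time: 1.65
tcp_pos: [0.5351, 0.0898, 0.2512]
ee_rot: [-0.518, -3.098, -0.0]
ft_force: [0.4, -0.0, -0.2]
width: 0.0604
grasp_force: 0.0
```

Emit:
step_arm(
  steps=[
    {"dx": -23,"dy": -33,"dz": 0,"rx": 0,"ry": 0,"rz": 0},
    {"dx": -22,"dy": -33,"dz": 0,"rx": 0,"ry": 0,"rz": 0},
    {"dx": 1,"dy": -40,"dz": 0,"rx": 0,"ry": 0,"rz": 0},
    {"dx": 1,"dy": -40,"dz": 0,"rx": 0,"ry": 0,"rz": 0},
    {"dx": 1,"dy": -40,"dz": 0,"rx": 0,"ry": 0,"rz": 0},
  ],
)

```text
time: 2.15
tcp_pos: [0.5134, -0.0997, 0.2511]
ee_rot: [-0.518, -3.098, 0.0]
ft_force: [-0.1, -0.2, 0.6]
width: 0.0602
grasp_force: 0.0
```

Emit:
step_arm(
  steps=[
    {"dx": 1,"dy": -40,"dz": 0,"rx": 0,"ry": 0,"rz": 0},
    {"dx": 1,"dy": -40,"dz": 0,"rx": 0,"ry": 0,"rz": 0},
    {"dx": 1,"dy": -40,"dz": 0,"rx": 0,"ry": 0,"rz": 0},
    {"dx": 1,"dy": -40,"dz": 0,"rx": 0,"ry": 0,"rz": 0},
    {"dx": 0,"dy": 0,"dz": 0,"rx": 0,"ry": 0,"rz": 0},
  ],
)

```text
time: 2.65
tcp_pos: [0.4554, -0.2537, 0.2516]
ee_rot: [0.531, 3.096, -0.002]
ft_force: [0.2, -0.1, -0.1]
width: 0.06
grasp_force: 0.0
```

```bash
sed -i 's/ if abs(v)>.05)/)/' plan.py; python3 - <<'E'
from det import *
from plan import *
s=observe();print(s["tcp_pos"],s["ee_rot"],s["joints"],s["width"])
im=get_image("wrist");save(im,"w2");P=pts(im);z=P[...,2];ok=im["range_z"]>0
m=ok&(z>.09)&(z<.108)
for c,ce in comps(m,100): print("handle",ce,rect(P[c][:,:2]),np.median(z[c]))
m=ok&(z>.003)&(z<.025)
for c,ce in comps(m,1000): print("rack",ce,rect(P[c][:,:2]),np.median(z[c]))
E
```

```text
[ 0.45538272 -0.25373675  0.25164256] [ 5.30989586e-01  3.09612497e+00 -2.26170546e-03] [-0.29125217  0.0473789   0.74764624  1.77619135 -0.03181765  1.33010405
  1.69449881] 0.059992128528684754
handle [242.70720721 208.83033033] (array([ 487.3, -283.7]), array([20.1, 74.2]), 73.5) 0.09978196776812656
rack [247.39198115 177.96974456] (array([ 488.3, -284.1]), array([200.5, 208.8]), 73.3) 0.01613190770954237
```

View pics/w2.png

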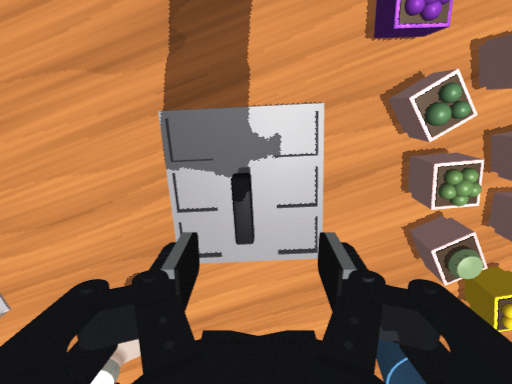

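The handle (20 x 74 mm, px (243,209)) and the rack (200.5 x 208.8 mm) both match the given sizes. The centre is at (0.488,-0.284) and the closing line at 73.4°.

```bash
python3 - <<'E'
from plan import *
plan([(.4877,-.2838,.16,73.4),(.4877,-.2838,.07,73.4)],vmax=30)
E
```

```text
-> (0.4877, -0.2838, 0.16, 73.4) 4 rows
  [{"dx":-10.0,"dy":-5.2,"dz":22.9,"rx":-0.0,"ry":0.0,"rz":-0.7},{"dx":-9.9,"dy":-5.4,"dz":22.9,"rx":-0.0,"ry":0.0,"rz":-0.7},{"dx":-9.9,"dy":-5.5,"dz":22.9,"rx":-0.0,"ry":0.0,"rz":-0.7},{"dx":-9.8,"dy":-5.6,"dz":22.9,"rx":-0.0,"ry":0.0,"rz":-0.7}]
-> (0.4877, -0.2838, 0.07, 73.4) 3 rows
  [{"dx":0.0,"dy":0.0,"dz":30.0,"rx":0.0,"ry":0.0,"rz":0.0},{"dx":0.0,"dy":0.0,"dz":30.0,"rx":0.0,"ry":0.0,"rz":0.0},{"dx":0.0,"dy":0.0,"dz":30.0,"rx":0.0,"ry":0.0,"rz":0.0}]
```

Emit:
step_arm(
  steps=[
    {"dx": -10,"dy": -5.5,"dz": 23,"rx": 0,"ry": 0,"rz": -0.7},
    {"dx": -10,"dy": -5.5,"dz": 23,"rx": 0,"ry": 0,"rz": -0.7},
    {"dx": -10,"dy": -5.5,"dz": 23,"rx": 0,"ry": 0,"rz": -0.7},
    {"dx": -10,"dy": -5.5,"dz": 23,"rx": 0,"ry": 0,"rz": -0.7},
    {"dx": 0,"dy": 0,"dz": 0,"rx": 0,"ry": 0,"rz": 0},
  ],
)

```text
time: 3.2
tcp_pos: [0.4891, -0.2799, 0.1562]
ee_rot: [-0.44, -3.105, -0.0]
ft_force: [0.2, 1.1, -0.8]
width: 0.06
grasp_force: 0.0
```

Emit:
step_arm(
  steps=[
    {"dx": 0,"dy": 0,"dz": 30,"rx": 0,"ry": 0,"rz": 0},
    {"dx": 0,"dy": 0,"dz": 30,"rx": 0,"ry": 0,"rz": 0},
    {"dx": 0,"dy": 0,"dz": 30,"rx": 0,"ry": 0,"rz": 0},
    {"dx": 0,"dy": 0,"dz": 0,"rx": 0,"ry": 0,"rz": 0},
  ],
)

```text
time: 3.6
tcp_pos: [0.488, -0.279, 0.0669]
ee_rot: [-0.44, -3.105, -0.002]
ft_force: [-0.4, 1.2, -0.1]
width: 0.06
grasp_force: 0.0
```

Emit:
step_arm(
  steps=[
    {"dx": 0,"dy": 0,"dz": 0,"rx": 0,"ry": 0,"rz": 0},
    {"dx": 0,"dy": 0,"dz": 0,"rx": 0,"ry": 0,"rz": 0},
    {"dx": 0,"dy": 0,"dz": 0,"rx": 0,"ry": 0,"rz": 0},
    {"dx": 0,"dy": 0,"dz": 0,"rx": 0,"ry": 0,"rz": 0},
    {"dx": 0,"dy": 0,"dz": 0,"rx": 0,"ry": 0,"rz": 0},
  ],
  fingers=0,
  force=100,
)

```text
time: 4.1
tcp_pos: [0.4909, -0.2819, 0.0716]
ee_rot: [0.442, 3.107, -0.0]
ft_force: [-1.6, 0.8, 8.5]
width: 0.0185
grasp_force: 98.2
```

Emit:
step_arm(
  steps=[
    {"dx": 0,"dy": 0,"dz": -10,"rx": 0,"ry": 0,"rz": 0},
    {"dx": 0,"dy": 0,"dz": -30,"rx": 0,"ry": 0,"rz": 0},
    {"dx": 0,"dy": 0,"dz": -40,"rx": 0,"ry": 0,"rz": 0},
    {"dx": 0,"dy": 0,"dz": -40,"rx": 0,"ry": 0,"rz": 0},
    {"dx": 0,"dy": 0,"dz": -40,"rx": 0,"ry": 0,"rz": 0},
  ],
)

```text
time: 4.6
tcp_pos: [0.4891, -0.2814, 0.2319]
ee_rot: [0.443, 3.11, 0.0]
ft_force: [1.2, -0.2, -2.9]
width: 0.0184
grasp_force: 98.3
```

```bash
python3 - <<'E'
from plan import *
plan([(.4877,-.2838,.25,73.4),(.56,0,.26,80),(.477,.30,.25,90.2)],vmax=35)
E
```

```text
-> (0.4877, -0.2838, 0.25, 73.4) 1 rows
  [{"dx":0.6,"dy":-2.7,"dz":-18.1,"rx":0.0,"ry":0.0,"rz":0.4}]
-> (0.56, 0, 0.26, 80) 9 rows
  [{"dx":1.3,"dy":32.5,"dz":-1.1,"rx":0.0,"ry":0.0,"rz":-0.7},{"dx":0.9,"dy":32.5,"dz":-1.1,"rx":0.0,"ry":0.0,"rz":-0.7},{"dx":0.5,"dy":32.5,"dz":-1.1,"rx":0.0,"ry":0.0,"rz":-0.7},{"dx":0.1,"dy":32.5,"dz":-1.1,"rx":0.0,"ry":0.0,"rz":-0.7},{"dx":-0.4,"dy":32.5,"dz":-1.1,"rx":0.0,"ry":0.0,"rz":-0.7}]
  [{"dx":-0.8,"dy":32.5,"dz":-1.1,"rx":0.0,"ry":0.0,"rz":-0.7},{"dx":-1.2,"dy":32.5,"dz":-1.1,"rx":0.0,"ry":0.0,"rz":-0.7},{"dx":-1.6,"dy":32.5,"dz":-1.1,"rx":0.0,"ry":0.0,"rz":-0.7},{"dx":-2.0,"dy":32.5,"dz":-1.1,"rx":0.0,"ry":0.0,"rz":-0.7}]
-> (0.477, 0.3, 0.25, 90.2) 9 rows
  [{"dx":14.9,"dy":31.2,"dz":1.1,"rx":0.0,"ry":0.0,"rz":-1.1},{"dx":14.2,"dy":31.5,"dz":1.1,"rx":0.0,"ry":0.0,"rz":-1.1},{"dx":13.6,"dy":31.8,"dz":1.1,"rx":0.0,"ry":0.0,"rz":-1.1},{"dx":13.0,"dy":32.1,"dz":1.1,"rx":0.0,"ry":0.0,"rz":-1.1},{"dx":12.4,"dy":32.3,"dz":1.1,"rx":0.0,"ry":0.0,"rz":-1.1}]
  [{"dx":11.7,"dy":32.5,"dz":1.1,"rx":0.0,"ry":0.0,"rz":-1.1},{"dx":11.1,"dy":32.8,"dz":1.1,"rx":0.0,"ry":0.0,"rz":-1.1},{"dx":10.4,"dy":33.0,"dz":1.1,"rx":0.0,"ry":0.0,"rz":-1.1},{"dx":9.8,"dy":33.2,"dz":1.1,"rx":0.0,"ry":0.0,"rz":-1.1}]
```

Emit:
step_arm(
  steps=[
    {"dx": 1,"dy": 32.5,"dz": -5,"rx": 0,"ry": 0,"rz": -0.7},
    {"dx": 1,"dy": 32.5,"dz": -5,"rx": 0,"ry": 0,"rz": -0.7},
    {"dx": 0,"dy": 32.5,"dz": -5,"rx": 0,"ry": 0,"rz": -0.7},
    {"dx": 0,"dy": 32.5,"dz": -5,"rx": 0,"ry": 0,"rz": -0.7},
    {"dx": 0,"dy": 32.5,"dz": -5,"rx": 0,"ry": 0,"rz": -0.7},
  ],
)

```text
time: 5.1
tcp_pos: [0.5291, -0.1226, 0.2556]
ee_rot: [0.347, 3.122, 0.0]
ft_force: [1.7, 0.6, -3.5]
width: 0.0179
grasp_force: 98.3
```

Emit:
step_arm(
  steps=[
    {"dx": -1,"dy": 32.5,"dz": -1,"rx": 0,"ry": 0,"rz": -0.7},
    {"dx": -1,"dy": 32.5,"dz": 0,"rx": 0,"ry": 0,"rz": -0.7},
    {"dx": -1,"dy": 32.5,"dz": 0,"rx": 0,"ry": 0,"rz": -0.7},
    {"dx": -2,"dy": 32.5,"dz": 0,"rx": 0,"ry": 0,"rz": -0.7},
    {"dx": 0,"dy": 0,"dz": 0,"rx": 0,"ry": 0,"rz": 0},
  ],
)

```text
time: 5.6
tcp_pos: [0.5607, 0.0084, 0.2558]
ee_rot: [-0.259, -3.131, -0.002]
ft_force: [0.0, -0.4, -2.6]
width: 0.0186
grasp_force: 98.4
```

Emit:
step_arm(
  steps=[
    {"dx": 15,"dy": 31,"dz": 0,"rx": 0,"ry": 0,"rz": -1.1},
    {"dx": 14,"dy": 31.5,"dz": 0,"rx": 0,"ry": 0,"rz": -1.1},
    {"dx": 14,"dy": 32,"dz": 0,"rx": 0,"ry": 0,"rz": -1.1},
    {"dx": 13,"dy": 32,"dz": 0,"rx": 0,"ry": 0,"rz": -1.1},
    {"dx": 12,"dy": 32,"dz": 0,"rx": 0,"ry": 0,"rz": -1.1},
  ],
)

```text
time: 6.1
tcp_pos: [0.5135, 0.1695, 0.2563]
ee_rot: [0.12, 3.139, 0.0]
ft_force: [1.4, -0.5, -2.6]
width: 0.0183
grasp_force: 98.5
```

Emit:
step_arm(
  steps=[
    {"dx": 12,"dy": 32.5,"dz": 0,"rx": 0,"ry": 0,"rz": -1.1},
    {"dx": 11,"dy": 33,"dz": 0,"rx": 0,"ry": 0,"rz": -1.1},
    {"dx": 10,"dy": 33,"dz": 0,"rx": 0,"ry": 0,"rz": -1.1},
    {"dx": 10,"dy": 33,"dz": 0,"rx": 0,"ry": 0,"rz": -1.1},
    {"dx": 0,"dy": 0,"dz": 0,"rx": 0,"ry": 0,"rz": 0},
  ],
)

```text
time: 6.6
tcp_pos: [0.4748, 0.3074, 0.2557]
ee_rot: [0.012, -3.141, -0.002]
ft_force: [-0.1, -0.3, -3.1]
width: 0.0185
grasp_force: 98.7
```

```bash
python3 - <<'E'
from det import *
from plan import *
s=observe();print(s["tcp_pos"],s["ee_rot"],s["joints"],s["width"])
im=get_image("top");save(im,"t2",(40,120,320,330),2.5);np.savez("t2.npz",**im)
P=pts(im);z=P[...,2];ok=im["range_z"]>0
m=ok&(z>.155)&(z<.21)&(P[...,1]>.1)&(P[...,1]<.45)
for c,ce in comps(m,100): print("rack",ce,rect(P[c][:,:2]),np.percentile(z[c],[5,50,95]))
E
```

```text
[0.47482382 0.30739474 0.25573738] [ 1.20717973e-02 -3.14086565e+00 -2.40287803e-03] [-0.92586795  0.14747355  0.30762362  1.65299051 -0.04733362  1.34788702
  0.96756056] 0.018535533203823364
rack [110.63527653 232.56435808] (array([470.2, 307.5]), array([208.9, 202. ]), 0.2) [0.18741842 0.19934276 0.20332291]
```

View pics/t2.png

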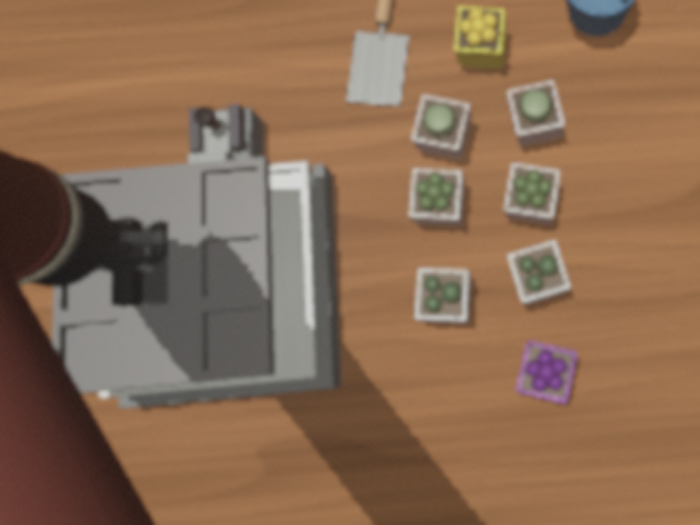

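```bash
python3 - <<'E'
from plan import *
plan([(.481,.2998,.24,90.2),(.481,.2998,.187,90.2)],vmax=30)
E
```

```text
-> (0.481, 0.2998, 0.24, 90.2) 1 rows
  [{"dx":-4.8,"dy":-4.6,"dz":15.8,"rx":0.0,"ry":-0.0,"rz":0.0}]
-> (0.481, 0.2998, 0.187, 90.2) 2 rows
  [{"dx":0.0,"dy":0.0,"dz":26.5,"rx":0.0,"ry":0.0,"rz":0.0},{"dx":0.0,"dy":0.0,"dz":26.5,"rx":0.0,"ry":0.0,"rz":0.0}]
```

Emit:
step_arm(
  steps=[
    {"dx": -5,"dy": -4.5,"dz": 16,"rx": 0,"ry": 0,"rz": 0},
    {"dx": 0,"dy": 0,"dz": 26,"rx": 0,"ry": 0,"rz": 0},
    {"dx": 0,"dy": 0,"dz": 26,"rx": 0,"ry": 0,"rz": 0},
    {"dx": 0,"dy": 0,"dz": 0,"rx": 0,"ry": 0,"rz": 0},
    {"dx": 0,"dy": 0,"dz": 0,"rx": 0,"ry": 0,"rz": 0},
  ],
)

```text
time: 7.15
tcp_pos: [0.4829, 0.2968, 0.1883]
ee_rot: [0.002, 3.141, -0.001]
ft_force: [-0.1, -0.4, -2.5]
width: 0.0183
grasp_force: 98.5
```

Emit:
step_arm(
  steps=[
    {"dx": 0,"dy": 0,"dz": 0,"rx": 0,"ry": 0,"rz": 0},
    {"dx": 0,"dy": 0,"dz": 0,"rx": 0,"ry": 0,"rz": 0},
    {"dx": 0,"dy": 0,"dz": 0,"rx": 0,"ry": 0,"rz": 0},
  ],
)

```text
time: 7.45
tcp_pos: [0.4829, 0.298, 0.1884]
ee_rot: [-0.0, 3.14, 0.002]
ft_force: [0.0, 0.5, -2.6]
width: 0.0186
grasp_force: 98.5
```

```bash
python3 - <<'E'
from det import *
im=get_image("top");np.savez("t3.npz",**im);save(im,"t3",(60,150,200,320),3.5)
s=observe();print(s["tcp_pos"],s["ee_rot"],s["ft_force"])
P=pts(im);z=P[...,2];ok=im["range_z"]>0
m=ok&(z>.1085)&(z<.15)&(P[...,1]>.1)&(P[...,1]<.42)&(P[...,0]<.64)&(P[...,0]>.33)
for c,ce in comps(m,100):
    print("rack",ce,rect(P[c][:,:2]),np.percentile(z[c],[5,50,95]).round(4))
    Q=P[c];Q=Q[(Q[:,2]<np.percentile(Q[:,2],40)+.003)&(Q[:,2]<.124)];A=np.c_[Q[:,:2],np.ones(len(Q))];print("slope",np.linalg.lstsq(A,Q[:,2],rcond=None)[0],np.histogram(P[c][:,2],8))
m=ok&(z>.088)&(z<.107)&(P[...,1]>.1)&(P[...,1]<.43)&(P[...,0]<.592)&(P[...,0]>.33)
Q=P[m];print("lip",Q[:,:2].min(0),Q[:,:2].max(0))
# wrist/scene views
im=get_image("scene");save(im,"s3",(300,140,420,260),5)
E
```

```text
[0.48272519 0.29801706 0.18809899] [-4.10593052e-04  3.14076829e+00  1.10735802e-03] [ 0.08234665 -0.02691728 -2.89462076]
rack [125.55244195 231.943755  ] (array([478.2, 298.4]), array([202.1, 208.8]), 89.8) [0.1198 0.1319 0.1361]
slope [-0.00121973  0.00232899  0.12140111] (array([  66, 1341,  629,  426, 2331,  184,   14,    5]), array([0.11393721, 0.11840855, 0.12287988, 0.12735122, 0.13182256,
       0.1362939 , 0.14076524, 0.14523658, 0.14970791]))
lip [0.36262629 0.18856475] [0.59183196 0.37992933]
```

View pics/t3.png

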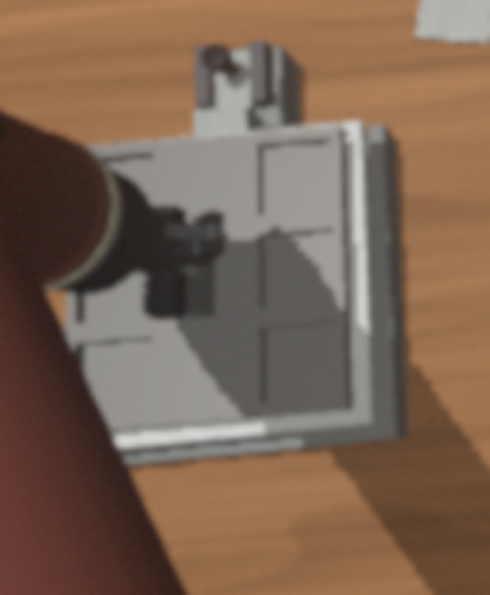

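The rack is level (slopes under 0.0025), with its centre at (478.2,298.4) against the platform's (477.3,299.8). I'll shift it slightly and lower it.

Emit:
step_arm(
  steps=[
    {"dx": 1,"dy": 1.4,"dz": 3,"rx": 0,"ry": 0,"rz": -0.1},
    {"dx": 0,"dy": 0,"dz": 4,"rx": 0,"ry": 0,"rz": 0},
    {"dx": 0,"dy": 0,"dz": 4,"rx": 0,"ry": 0,"rz": 0},
    {"dx": 0,"dy": 0,"dz": 4,"rx": 0,"ry": 0,"rz": 0},
    {"dx": 0,"dy": 0,"dz": 0,"rx": 0,"ry": 0,"rz": 0},
  ],
)

```text
time: 8.05
tcp_pos: [0.481, 0.2989, 0.1714]
ee_rot: [0.003, -3.141, 0.002]
ft_force: [-0.2, -0.5, -3.8]
width: 0.0182
grasp_force: 98.6
```

Emit:
step_arm(
  steps=[
    {"dx": 0,"dy": 0,"dz": 2,"rx": 0,"ry": 0,"rz": 0},
    {"dx": 0,"dy": 0,"dz": 0,"rx": 0,"ry": 0,"rz": 0},
    {"dx": 0,"dy": 0,"dz": 2,"rx": 0,"ry": 0,"rz": 0},
    {"dx": 0,"dy": 0,"dz": 0,"rx": 0,"ry": 0,"rz": 0},
  ],
)

```text
time: 8.45
tcp_pos: [0.4814, 0.2992, 0.1681]
ee_rot: [0.003, -3.141, 0.0]
ft_force: [0.5, -0.7, -3.7]
width: 0.0183
grasp_force: 98.6
```

Emit:
step_arm(
  steps=[
    {"dx": 0,"dy": 0,"dz": 2,"rx": 0,"ry": 0,"rz": 0},
    {"dx": 0,"dy": 0,"dz": 0,"rx": 0,"ry": 0,"rz": 0},
    {"dx": 0,"dy": 0,"dz": 0,"rx": 0,"ry": 0,"rz": 0},
  ],
)

```text
time: 8.75
tcp_pos: [0.4816, 0.2993, 0.1664]
ee_rot: [-0.003, 3.141, 0.0]
ft_force: [0.9, 1.2, -2.1]
width: 0.0183
grasp_force: 98.9
```

```bash
python3 - <<'E'
from det import *
im=get_image("top")
s=observe();print(s["tcp_pos"],s["ft_force"])
P=pts(im);z=P[...,2];ok=im["range_z"]>0
m=ok&(z>.088)&(z<.125)&(P[...,1]>.1)&(P[...,1]<.43)&(P[...,0]<.585)&(P[...,0]>.33)
h=np.histogram(z[m],bins=np.arange(.088,.125,.002));print(h[0])
E
```

```text
[0.48154412 0.29929233 0.16638664] [ 0.32955903  0.08929452 -3.14341087]
[  17   19   46   87  275  796  816  426  161   87  424 1082  965  235
   19    6    7    1]
```

Emit:
step_arm(
  steps=[
    {"dx": 0,"dy": 0,"dz": 1.5,"rx": 0,"ry": 0,"rz": 0},
    {"dx": 0,"dy": 0,"dz": 0,"rx": 0,"ry": 0,"rz": 0},
    {"dx": 0,"dy": 0,"dz": 0,"rx": 0,"ry": 0,"rz": 0},
  ],
)

```text
time: 9.1
tcp_pos: [0.4815, 0.2993, 0.165]
ee_rot: [-0.003, 3.141, 0.0]
ft_force: [-0.2, -0.4, 0.5]
width: 0.0183
grasp_force: 100.6
```

Emit:
step_arm(
  steps=[
    {"dx": 0,"dy": 0,"dz": 1.5,"rx": 0,"ry": 0,"rz": 0},
    {"dx": 0,"dy": 0,"dz": 0,"rx": 0,"ry": 0,"rz": 0},
    {"dx": 0,"dy": 0,"dz": 0,"rx": 0,"ry": 0,"rz": 0},
  ],
)

```text
time: 9.4
tcp_pos: [0.4815, 0.2993, 0.1634]
ee_rot: [-0.003, 3.141, 0.0]
ft_force: [0.3, -0.0, 1.3]
width: 0.0184
grasp_force: 101.1
```

Emit:
step_arm(
  steps=[
    {"dx": 0,"dy": 0,"dz": 0,"rx": 0,"ry": 0,"rz": 0},
    {"dx": 0,"dy": 0,"dz": 0,"rx": 0,"ry": 0,"rz": 0},
    {"dx": 0,"dy": 0,"dz": 0,"rx": 0,"ry": 0,"rz": 0},
    {"dx": 0,"dy": 0,"dz": 0,"rx": 0,"ry": 0,"rz": 0},
  ],
  fingers=60,
)

```text
time: 9.8
tcp_pos: [0.4814, 0.2992, 0.1632]
ee_rot: [0.003, -3.141, 0.0]
ft_force: [0.4, 0.0, -0.5]
width: 0.0599
grasp_force: 0.0
```

Emit:
step_arm(
  steps=[
    {"dx": 0,"dy": 0,"dz": -20,"rx": 0,"ry": 0,"rz": 0},
    {"dx": 0,"dy": 0,"dz": -30,"rx": 0,"ry": 0,"rz": 0},
    {"dx": 0,"dy": 0,"dz": -40,"rx": 0,"ry": 0,"rz": 0},
    {"dx": 0,"dy": 0,"dz": -40,"rx": 0,"ry": 0,"rz": 0},
    {"dx": 0,"dy": 0,"dz": 0,"rx": 0,"ry": 0,"rz": 0},
  ],
)

```text
time: 10.3
tcp_pos: [0.4834, 0.3003, 0.2992]
ee_rot: [-0.003, 3.135, 0.009]
ft_force: [0.9, -0.5, -0.1]
width: 0.0597
grasp_force: 0.0
```

Emit:
step_arm(
  steps=[
    {"dx": -20,"dy": -40,"dz": 0,"rx": 0,"ry": 0,"rz": 0},
    {"dx": -20,"dy": -40,"dz": 0,"rx": 0,"ry": 0,"rz": 0},
    {"dx": -20,"dy": -40,"dz": 0,"rx": 0,"ry": 0,"rz": 0},
    {"dx": -20,"dy": -40,"dz": 0,"rx": 0,"ry": 0,"rz": 0},
    {"dx": 0,"dy": 0,"dz": 0,"rx": 0,"ry": 0,"rz": 0},
  ],
)

```text
time: 10.8
tcp_pos: [0.564, 0.1317, 0.2933]
ee_rot: [0.012, 3.14, -0.004]
ft_force: [-0.1, 0.5, 0.3]
width: 0.0597
grasp_force: 0.0
```

Emit:
step_arm(
  steps=[
    {"dx": 0,"dy": -40,"dz": 0,"rx": 0,"ry": 0,"rz": 0},
    {"dx": 0,"dy": -40,"dz": 0,"rx": 0,"ry": 0,"rz": 0},
    {"dx": 0,"dy": -40,"dz": 0,"rx": 0,"ry": 0,"rz": 0},
    {"dx": 0,"dy": 0,"dz": 0,"rx": 0,"ry": 0,"rz": 0},
  ],
  fingers=80,
)

```text
time: 11.2
tcp_pos: [0.5617, 0.0125, 0.2936]
ee_rot: [0.011, 3.141, -0.003]
ft_force: [0.4, 0.7, -0.2]
width: 0.0803
grasp_force: 0.0
```

```bash
python3 - <<'E'
from det import *
im=get_image("top");np.savez("t4.npz",**im);save(im,"t4",(60,100,320,330),3)
s=observe();print(s["tcp_pos"],s["ee_rot"],s["time"])
P=pts(im);z=P[...,2];ok=im["range_z"]>0
for lo,hi,n in((.1055,.125,"rack walls"),(.17,.195,"handle"),(.085,.125,"all")):
    m=ok&(z>lo)&(z<hi)&(P[...,1]>.1)&(P[...,1]<.43)&(P[...,0]<.592)&(P[...,0]>.33)
    for c,ce in comps(m,60): print(n,ce.round(),rect(P[c][:,:2]),np.percentile(z[c],[5,50,95]).round(4))
m=ok&(z>.09)&(z<.105)&(abs(P[...,0]-.477)<.1)&(abs(P[...,1]-.3)<.097)
Q=P[m];A=np.c_[Q[:,:2]-[.477,.3],np.ones(len(Q))];print("slope",np.linalg.lstsq(A,Q[:,2],rcond=None)[0])
pots(im)
E
```

```text
[0.5618415  0.01613066 0.29335715] [ 5.69686898e-03  3.14125923e+00 -6.24773333e-04] 11.25
rack walls [122. 232.] (array([476.7, 299.8]), array([201.4, 208.2]), 89.9) [0.1064 0.1091 0.1121]
handle [110. 227.] (array([476.5, 298.6]), array([74.7, 20.9]), 0.1) [0.1764 0.1909 0.1939]
all [120. 233.] (array([477.2, 304.7]), array([228.7, 211.9]), 0.3) [0.0948 0.1047 0.1113]
slope [0.00203101 0.00134224 0.09741822]
blob px [281. 106.] rim (array([ 801. , -151.7]), array([76.7, 40.6]), 79.1) zmed 0.0645 hsv [105.  59. 126.] 289
blob px [278. 126.] rim (array([ 753.7, -139.8]), array([77.5, 26.3]), 73.8) zmed 0.0632 hsv [103.   77.  127.5] 126
blob px [256. 166.] rim (array([641.6, -60.3]), array([54.1, 54.2]), 8.3) zmed 0.0647 hsv [ 14.  45. 148.] 240
blob px [395. 171.] rim (array([ 585.5, -457.3]), array([56.8, 22.9]), 22.8) zmed 0.0644 hsv [ 13.  46. 116.] 150
blob px [129. 174.] rim (array([638.6, 299.2]), array([56.3, 72.3]), 87.5) zmed 0.0648 hsv [ 30.  10. 136.] 473
blob px [489. 208.] rim (array([ 447.1, -731.9]), array([ 96.2, 198.7]), 87.6) zmed 0.064 hsv [ 15.   9. 169.] 802
blob px [254. 196.] rim (array([546.6, -51.4]), array([48.2, 54.8]), 75.6) zmed 0.0647 hsv [ 12.5  56.  133.5] 313
blob px [257. 228.] rim (array([458.1, -53.8]), array([55.3, 42.4]), 12.2) zmed 0.0649 hsv [  9.  58. 130.] 290
blob px [262. 269.] rim (array([346.9, -53.8]), array([40.6, 54.2]), 72.3) zmed 0.0645 hsv [157.5  85.  102. ] 264
```

View pics/t4.png

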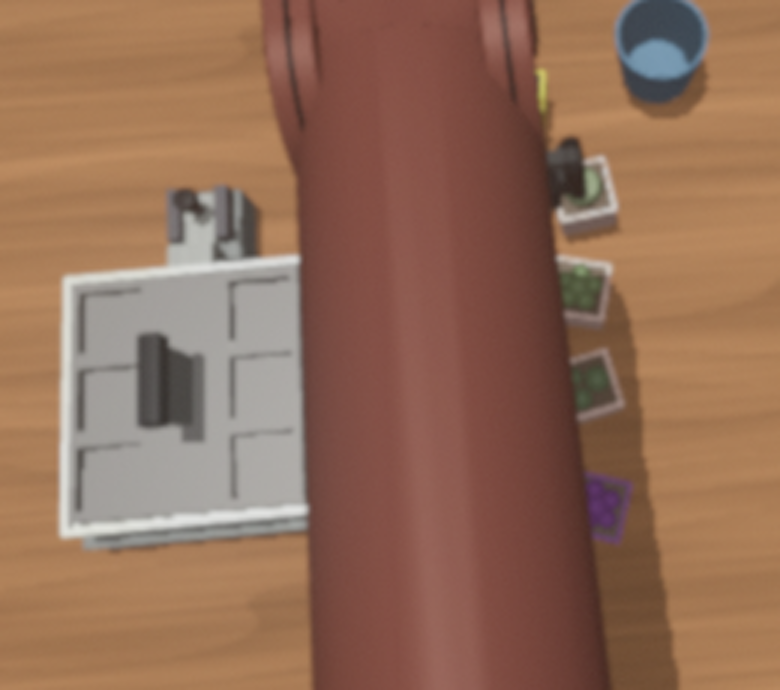

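The rack is seated, with the lip showing all round, at centre (476.7,299.8) and about 0°. Next I'll go over pot A and compare the wrist camera with the top one.

```bash
python3 - <<'E'
from plan import *
plan([(.61,.04,.22,73)],vmax=45)
E
```

```text
-> (0.61, 0.04, 0.22, 73) 3 rows
  [{"dx":-16.0,"dy":8.0,"dz":24.5,"rx":-0.0,"ry":0.0,"rz":5.6},{"dx":-15.2,"dy":9.5,"dz":24.5,"rx":-0.0,"ry":0.0,"rz":5.6},{"dx":-14.2,"dy":11.0,"dz":24.5,"rx":-0.0,"ry":0.0,"rz":5.6}]
```

Emit:
step_arm(
  steps=[
    {"dx": -16,"dy": 8,"dz": 24.5,"rx": 0,"ry": 0,"rz": 5.6},
    {"dx": -15,"dy": 9.5,"dz": 24.5,"rx": 0,"ry": 0,"rz": 5.6},
    {"dx": -14,"dy": 11,"dz": 24.5,"rx": 0,"ry": 0,"rz": 5.6},
    {"dx": 0,"dy": 0,"dz": 0,"rx": 0,"ry": 0,"rz": 0},
    {"dx": 0,"dy": 0,"dz": 0,"rx": 0,"ry": 0,"rz": 0},
  ],
)

```text
time: 11.75
tcp_pos: [0.6093, 0.0447, 0.2191]
ee_rot: [-0.451, -3.107, 0.002]
ft_force: [0.2, -0.5, -0.1]
width: 0.0803
grasp_force: 0.0
```

Emit:
step_arm(
  steps=[
    {"dx": 0,"dy": 0,"dz": 0,"rx": 0,"ry": 0,"rz": 0},
    {"dx": 0,"dy": 0,"dz": 0,"rx": 0,"ry": 0,"rz": 0},
  ],
)

```text
time: 11.95
tcp_pos: [0.6099, 0.0434, 0.2212]
ee_rot: [0.455, 3.107, 0.002]
ft_force: [-0.3, -1.6, -0.3]
width: 0.0798
grasp_force: 0.0
```

```bash
python3 - <<'E'
from det import *
from plan import *
s=observe();print(s["tcp_pos"],s["ee_rot"],s["joints"].round(2))
im=get_image("wrist");save(im,"w5");pots(im)
plan([(.635,.048,.14,73),(.635,.048,.026,73)],vmax=40)
E
```

```text
[0.60987074 0.04340846 0.22116217] [4.54720297e-01 3.10680176e+00 1.53778994e-03] [-0.59  0.28  0.55  1.6  -0.15  1.3   1.26]
blob px [116.  46.] rim (array([459.3, -50. ]), array([55.2, 55. ]), 12.7) zmed 0.0649 hsv [  3.  56. 154.] 4474
blob px [222.  13.] rim (array([459.6,  55. ]), array([54.5, 22.5]), 82.8) zmed 0.0649 hsv [ 10.  61. 143.] 1700
blob px [257. 115.] rim (array([555.3,  56.9]), array([54.7, 54.6]), 82.8) zmed 0.0649 hsv [ 24.  58. 175.] 3271
blob px [492. 133.] rim (array([637.9, 280.9]), array([21.9, 76.6]), 88.5) zmed 0.0642 hsv [103.5  19.  126. ] 3026
blob px [153. 141.] rim (array([550. , -50.4]), array([55.4, 54.7]), 76.1) zmed 0.0648 hsv [  5.5  59.  162. ] 3291
blob px [270. 194.] rim (array([637.9,  46.7]), array([54.5, 55.4]), 72.9) zmed 0.0649 hsv [ 14.  61. 182.] 2827
blob px [178. 225.] rim (array([645.2, -62.2]), array([55. , 55.2]), 8.2) zmed 0.0649 hsv [ 13.  61. 137.] 2410
blob px [252. 290.] rim (array([744.6,  -5.4]), array([54.7, 55.7]), 81.9) zmed 0.0648 hsv [ 26. 206. 239.] 2338
blob px [175. 329.] rim (array([ 774.3, -110.3]), array([34.7,  4.3]), 12.4) zmed 0.0618 hsv [ 11. 126. 130.] 287
-> (0.635, 0.048, 0.14, 73) 3 rows
  [{"dx":-7.6,"dy":3.8,"dz":27.0,"rx":0.0,"ry":0.0,"rz":0.1},{"dx":-7.6,"dy":3.9,"dz":27.0,"rx":0.0,"ry":0.0,"rz":0.1},{"dx":-7.6,"dy":3.9,"dz":27.0,"rx":0.0,"ry":0.0,"rz":0.1}]
-> (0.635, 0.048, 0.026, 73) 3 rows
  [{"dx":0.0,"dy":0.0,"dz":38.0,"rx":0.0,"ry":0.0,"rz":0.0},{"dx":0.0,"dy":0.0,"dz":38.0,"rx":0.0,"ry":0.0,"rz":0.0},{"dx":0.0,"dy":0.0,"dz":38.0,"rx":0.0,"ry":0.0,"rz":0.0}]
```

View pics/w5.png

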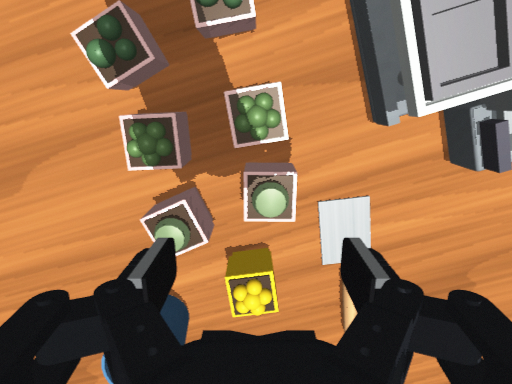

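The wrist view shows pot A (green dome, px (270,194)) and the other five, with the yellow look-alike at (253,290). The wrist camera reads a constant (+2.7,-1.8) mm from the top one, so I'll use top coordinates for both pick and place, where that bias cancels.

Emit:
step_arm(
  steps=[
    {"dx": -7.6,"dy": 3.8,"dz": 27,"rx": 0,"ry": 0,"rz": 0.1},
    {"dx": -7.6,"dy": 3.8,"dz": 27,"rx": 0,"ry": 0,"rz": 0.1},
    {"dx": -7.6,"dy": 3.8,"dz": 27,"rx": 0,"ry": 0,"rz": 0.1},
    {"dx": 0,"dy": 0,"dz": 0,"rx": 0,"ry": 0,"rz": 0},
    {"dx": 0,"dy": 0,"dz": 0,"rx": 0,"ry": 0,"rz": 0},
  ],
)

```text
time: 12.5
tcp_pos: [0.6347, 0.0476, 0.1396]
ee_rot: [-0.464, -3.107, 0.0]
ft_force: [0.4, 0.1, -0.1]
width: 0.0801
grasp_force: 0.0
```

Emit:
step_arm(
  steps=[
    {"dx": 0,"dy": 0,"dz": 0,"rx": 0,"ry": 0,"rz": 0},
    {"dx": 0,"dy": 0,"dz": 0,"rx": 0,"ry": 0,"rz": 0},
  ],
)

```text
time: 12.7
tcp_pos: [0.6354, 0.0478, 0.1407]
ee_rot: [0.464, 3.105, 0.002]
ft_force: [0.8, 0.3, 0.6]
width: 0.0803
grasp_force: 0.0
```

Emit:
step_arm(
  steps=[
    {"dx": 0,"dy": 0,"dz": 35,"rx": 0,"ry": 0,"rz": 0},
    {"dx": 0,"dy": 0,"dz": 35,"rx": 0,"ry": 0,"rz": 0},
    {"dx": 0,"dy": 0,"dz": 30,"rx": 0,"ry": 0,"rz": 0},
    {"dx": 0,"dy": 0,"dz": 14,"rx": 0,"ry": 0,"rz": 0},
    {"dx": 0,"dy": 0,"dz": 0,"rx": 0,"ry": 0,"rz": 0},
  ],
)

```text
time: 13.2
tcp_pos: [0.6338, 0.0478, 0.0238]
ee_rot: [-0.463, -3.105, 0.001]
ft_force: [0.4, 0.7, 0.8]
width: 0.08
grasp_force: 0.0
```

Emit:
step_arm(
  steps=[
    {"dx": 0,"dy": 0,"dz": 0,"rx": 0,"ry": 0,"rz": 0},
    {"dx": 0,"dy": 0,"dz": 0,"rx": 0,"ry": 0,"rz": 0},
    {"dx": 0,"dy": 0,"dz": 0,"rx": 0,"ry": 0,"rz": 0},
    {"dx": 0,"dy": 0,"dz": 0,"rx": 0,"ry": 0,"rz": 0},
  ],
  fingers=20,
  force=60,
)

```text
time: 13.6
tcp_pos: [0.6364, 0.048, 0.0271]
ee_rot: [0.463, 3.104, 0.002]
ft_force: [0.1, -0.1, 7.2]
width: 0.0531
grasp_force: 63.7
```

Emit:
step_arm(
  steps=[
    {"dx": 0,"dy": 0,"dz": -10,"rx": 0,"ry": 0,"rz": 0},
    {"dx": 0,"dy": 0,"dz": -30,"rx": 0,"ry": 0,"rz": 0},
    {"dx": 0,"dy": 0,"dz": -45,"rx": 0,"ry": 0,"rz": 0},
    {"dx": 0,"dy": 0,"dz": -45,"rx": 0,"ry": 0,"rz": 0},
    {"dx": 0,"dy": 0,"dz": -45,"rx": 0,"ry": 0,"rz": 0},
  ],
)

```text
time: 14.1
tcp_pos: [0.6344, 0.0476, 0.2026]
ee_rot: [0.465, 3.107, 0.0]
ft_force: [0.8, 0.9, -0.7]
width: 0.0532
grasp_force: 63.2
```

Emit:
step_arm(
  steps=[
    {"dx": 0,"dy": 0,"dz": 0,"rx": 0,"ry": 0,"rz": 0},
    {"dx": 0,"dy": 0,"dz": 0,"rx": 0,"ry": 0,"rz": 0},
  ],
)

```text
time: 14.3
tcp_pos: [0.6353, 0.0478, 0.2018]
ee_rot: [0.464, 3.104, 0.002]
ft_force: [1.2, -0.4, -1.2]
width: 0.0533
grasp_force: 63.3
```

```bash
python3 - <<'E'
from plan import *
s=observe();print(s["tcp_pos"])
plan([(.5448,.3655,.21,90)],vmax=38)
E
```

```text
[0.63532621 0.0478441  0.20178646]
-> (0.5448, 0.3655, 0.21, 90) 9 rows
  [{"dx":19.9,"dy":30.8,"dz":-0.9,"rx":0.0,"ry":0.0,"rz":-1.9},{"dx":18.9,"dy":31.5,"dz":-0.9,"rx":0.0,"ry":0.0,"rz":-1.9},{"dx":17.9,"dy":32.1,"dz":-0.9,"rx":0.0,"ry":0.0,"rz":-1.9},{"dx":16.8,"dy":32.6,"dz":-0.9,"rx":0.0,"ry":0.0,"rz":-1.9},{"dx":15.7,"dy":33.2,"dz":-0.9,"rx":0.0,"ry":0.0,"rz":-1.9}]
  [{"dx":14.6,"dy":33.7,"dz":-0.9,"rx":0.0,"ry":0.0,"rz":-1.9},{"dx":13.5,"dy":34.1,"dz":-0.9,"rx":0.0,"ry":0.0,"rz":-1.9},{"dx":12.4,"dy":34.6,"dz":-0.9,"rx":0.0,"ry":0.0,"rz":-1.9},{"dx":11.2,"dy":34.9,"dz":-0.9,"rx":0.0,"ry":0.0,"rz":-1.9}]
```

Emit:
step_arm(
  steps=[
    {"dx": 20,"dy": 31,"dz": -1,"rx": 0,"ry": 0,"rz": -1.9},
    {"dx": 19,"dy": 31.5,"dz": -1,"rx": 0,"ry": 0,"rz": -1.9},
    {"dx": 18,"dy": 32,"dz": -1,"rx": 0,"ry": 0,"rz": -1.9},
    {"dx": 17,"dy": 32.5,"dz": -1,"rx": 0,"ry": 0,"rz": -1.9},
    {"dx": 15.5,"dy": 33,"dz": -1,"rx": 0,"ry": 0,"rz": -1.9},
  ],
)

```text
time: 14.8
tcp_pos: [0.5826, 0.2254, 0.2034]
ee_rot: [-0.203, -3.133, 0.002]
ft_force: [0.8, -0.2, -2.4]
width: 0.0533
grasp_force: 63.4
```

Emit:
step_arm(
  steps=[
    {"dx": 14.5,"dy": 33.5,"dz": -1,"rx": 0,"ry": 0,"rz": -1.9},
    {"dx": 13.5,"dy": 34,"dz": -1,"rx": 0,"ry": 0,"rz": -1.9},
    {"dx": 12.5,"dy": 34.5,"dz": -1,"rx": 0,"ry": 0,"rz": -1.9},
    {"dx": 11,"dy": 35,"dz": -1,"rx": 0,"ry": 0,"rz": -1.9},
    {"dx": 0,"dy": 0,"dz": 0,"rx": 0,"ry": 0,"rz": 0},
  ],
)

```text
time: 15.3
tcp_pos: [0.5396, 0.3716, 0.2067]
ee_rot: [0.018, -3.138, -0.001]
ft_force: [-0.1, -0.9, -2.1]
width: 0.0532
grasp_force: 63.5
```

Emit:
step_arm(
  steps=[
    {"dx": 0,"dy": 0,"dz": 0,"rx": 0,"ry": 0,"rz": 0},
    {"dx": 0,"dy": 0,"dz": 0,"rx": 0,"ry": 0,"rz": 0},
  ],
)

```text
time: 15.5
tcp_pos: [0.5439, 0.3636, 0.2079]
ee_rot: [0.001, -3.141, 0.003]
ft_force: [0.0, -0.8, -0.8]
width: 0.0533
grasp_force: 63.5
```

```bash
python3 - <<'E'
from det import *
from plan import *
s=observe();print(s["tcp_pos"],s["ee_rot"])
for n in("top","wrist"):
  im=get_image(n);save(im,"p1"+n)
  P=pts(im);z=P[...,2];ok=im["range_z"]>0
  m=ok&(abs(z-.246)<.012)&(P[...,1]>.3)&(P[...,0]>.4)
  for c,ce in comps(m,40): print(n,"held rim",ce.round(),rect(P[c][:,:2]),np.percentile(z[c],[5,50,95]).round(4))
plan([(.5448,.3655,.145,90),(.5448,.3655,.120,90)],vmax=38)
E
```

```text
[0.54394559 0.3636066  0.20786727] [ 7.00619245e-04 -3.14062166e+00  2.78390047e-03]
top held rim [ 72. 205.] (array([526.1, 359.7]), array([71. , 21.1]), 88.5) [0.2369 0.2456 0.2543]
wrist held rim [259. 259.] (array([543.9, 361.8]), array([81.5, 53.1]), 89.0) [0.2377 0.2462 0.2565]
wrist held rim [134. 287.] (array([538. , 316.9]), array([1.6, 8.3]), 0.7) [0.2537 0.2562 0.2578]
wrist held rim [383. 287.] (array([538. , 406.9]), array([8.1, 1.6]), 88.7) [0.2539 0.2561 0.2577]
-> (0.5448, 0.3655, 0.145, 90) 2 rows
  [{"dx":-0.2,"dy":1.0,"dz":31.7,"rx":-0.0,"ry":-0.0,"rz":-0.0},{"dx":-0.2,"dy":1.0,"dz":31.7,"rx":-0.0,"ry":-0.0,"rz":-0.0}]
-> (0.5448, 0.3655, 0.12, 90) 1 rows
  [{"dx":0.0,"dy":0.0,"dz":25.0,"rx":0.0,"ry":0.0,"rz":0.0}]
```

View pics/p1wrist.png

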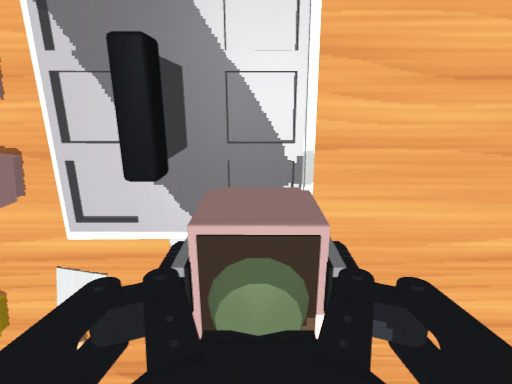

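Emit:
step_arm(
  steps=[
    {"dx": -0.4,"dy": 1,"dz": 32,"rx": 0,"ry": 0,"rz": 0},
    {"dx": -0.4,"dy": 1,"dz": 31,"rx": 0,"ry": 0,"rz": 0},
    {"dx": 0,"dy": 0,"dz": 0,"rx": 0,"ry": 0,"rz": 0},
    {"dx": 0,"dy": 0,"dz": 0,"rx": 0,"ry": 0,"rz": 0},
    {"dx": 0,"dy": 0,"dz": 0,"rx": 0,"ry": 0,"rz": 0},
  ],
)

```text
time: 16.1
tcp_pos: [0.5457, 0.3671, 0.1479]
ee_rot: [-0.002, 3.14, 0.002]
ft_force: [0.9, 0.4, -0.8]
width: 0.0536
grasp_force: 63.4
```

Emit:
step_arm(
  steps=[
    {"dx": 0,"dy": 0,"dz": 5,"rx": 0,"ry": 0,"rz": 0},
    {"dx": 0,"dy": 0,"dz": 5,"rx": 0,"ry": 0,"rz": 0},
    {"dx": 0,"dy": 0,"dz": 5,"rx": 0,"ry": 0,"rz": 0},
    {"dx": 0,"dy": 0,"dz": 3,"rx": 0,"ry": 0,"rz": 0},
    {"dx": 0,"dy": 0,"dz": 0,"rx": 0,"ry": 0,"rz": 0},
  ],
)

```text
time: 16.6
tcp_pos: [0.5443, 0.3669, 0.1271]
ee_rot: [0.003, -3.141, 0.001]
ft_force: [-0.2, 0.5, -2.1]
width: 0.0532
grasp_force: 63.4
```

Emit:
step_arm(
  steps=[
    {"dx": 0,"dy": 0,"dz": 2,"rx": 0,"ry": 0,"rz": 0},
    {"dx": 0,"dy": 0,"dz": 2,"rx": 0,"ry": 0,"rz": 0},
    {"dx": 0,"dy": 0,"dz": 2,"rx": 0,"ry": 0,"rz": 0},
    {"dx": 0,"dy": 0,"dz": 0,"rx": 0,"ry": 0,"rz": 0},
    {"dx": 0,"dy": 0,"dz": 0,"rx": 0,"ry": 0,"rz": 0},
  ],
)

```text
time: 17.1
tcp_pos: [0.5447, 0.3672, 0.1218]
ee_rot: [-0.003, 3.141, 0.0]
ft_force: [1.0, -0.6, -0.6]
width: 0.0534
grasp_force: 63.7
```

Emit:
step_arm(
  steps=[
    {"dx": 0,"dy": -1,"dz": 1,"rx": 0,"ry": 0,"rz": 0},
    {"dx": 0,"dy": 0,"dz": 0,"rx": 0,"ry": 0,"rz": 0},
    {"dx": 0,"dy": 0,"dz": 0,"rx": 0,"ry": 0,"rz": 0},
  ],
)

```text
time: 17.4
tcp_pos: [0.5447, 0.3665, 0.1211]
ee_rot: [-0.004, 3.141, 0.001]
ft_force: [1.2, 1.8, 2.8]
width: 0.0532
grasp_force: 63.6
```

Emit:
step_arm(
  steps=[
    {"dx": 0,"dy": 0,"dz": 0,"rx": 0,"ry": 0,"rz": 0},
    {"dx": 0,"dy": 0,"dz": 0,"rx": 0,"ry": 0,"rz": 0},
    {"dx": 0,"dy": 0,"dz": 0,"rx": 0,"ry": 0,"rz": 0},
  ],
  fingers=68,
)

```text
time: 17.7
tcp_pos: [0.5446, 0.3657, 0.1206]
ee_rot: [0.003, -3.141, 0.001]
ft_force: [-0.1, -0.1, -0.8]
width: 0.0682
grasp_force: 0.0
```

Emit:
step_arm(
  steps=[
    {"dx": 0,"dy": 0,"dz": -20,"rx": 0,"ry": 0,"rz": 0},
    {"dx": 0,"dy": 0,"dz": -30,"rx": 0,"ry": 0,"rz": 0},
    {"dx": 0,"dy": 0,"dz": -40,"rx": 0,"ry": 0,"rz": 0},
    {"dx": 0,"dy": 0,"dz": -20,"rx": 0,"ry": 0,"rz": 0},
    {"dx": 0,"dy": 0,"dz": 0,"rx": 0,"ry": 0,"rz": 0},
  ],
)

```text
time: 18.2
tcp_pos: [0.5461, 0.3666, 0.2346]
ee_rot: [-0.002, 3.137, 0.005]
ft_force: [1.0, 0.0, -0.1]
width: 0.0675
grasp_force: 0.0
```

Emit:
step_arm(
  steps=[
    {"dx": 0,"dy": -40,"dz": 0,"rx": 0,"ry": 0,"rz": 0},
    {"dx": 0,"dy": -40,"dz": 0,"rx": 0,"ry": 0,"rz": 0},
    {"dx": 0,"dy": -40,"dz": 0,"rx": 0,"ry": 0,"rz": 1},
    {"dx": 0,"dy": -40,"dz": 0,"rx": 0,"ry": 0,"rz": 2},
    {"dx": 0,"dy": -40,"dz": 0,"rx": 0,"ry": 0,"rz": 2},
  ],
  fingers=80,
)

```text
time: 18.7
tcp_pos: [0.5416, 0.1642, 0.2298]
ee_rot: [-0.136, -3.138, 0.001]
ft_force: [0.1, -0.4, 0.9]
width: 0.0803
grasp_force: 0.0
```

Emit:
step_arm(
  steps=[
    {"dx": 0,"dy": -30,"dz": 0,"rx": 0,"ry": 0,"rz": 2},
    {"dx": 0,"dy": -30,"dz": 0,"rx": 0,"ry": 0,"rz": 2},
    {"dx": 0,"dy": 0,"dz": 0,"rx": 0,"ry": 0,"rz": 0},
    {"dx": 0,"dy": 0,"dz": 0,"rx": 0,"ry": 0,"rz": 0},
    {"dx": 0,"dy": 0,"dz": 0,"rx": 0,"ry": 0,"rz": 0},
  ],
)

```text
time: 19.2
tcp_pos: [0.536, 0.1078, 0.2306]
ee_rot: [-0.24, -3.132, -0.0]
ft_force: [-0.2, -0.1, -0.7]
width: 0.0799
grasp_force: 0.0
```

```bash
cat > chk.py <<'E'
from det import *
def rack(im):
    P=pts(im);z=P[...,2];ok=im["range_z"]>0
    m=ok&(z>.125)&(z<.18)&(P[...,1]>.17)&(P[...,1]<.43)&(P[...,0]<.6)&(P[...,0]>.36)
    for c,ce in comps(m,40):
        q=c&(z<np.percentile(z[c],60)); print("in rack",ce.round(),rect(P[c][:,:2]),"z",np.percentile(z[c],[5,25,50,75,95]).round(4))
    m=ok&(z>.06)&(z<.105)&(abs(P[...,0]-.477)<.1)&(abs(P[...,1]-.3)<.097);
    h=np.histogram(z[m],bins=np.arange(.06,.106,.003));print("base hist",h[0],h[1][[0,-1]].round(3))
E
python3 - <<'E'
from chk import *
from plan import *
s=observe();print(s["tcp_pos"])
im=get_image("top");rack(im);pots(im)
print("wrist");im=get_image("wrist");pots(im)
plan([(.5527,.0585,.14,81.5)],vmax=40)
E
```

```text
[0.53597857 0.10776973 0.23062043]
in rack [ 90. 205.] (array([544. , 366.8]), array([57.1, 55.2]), 89.4) z [0.1314 0.1553 0.1592 0.1692 0.1788]
base hist [  0   0   0   0   0   0   0   0   0   5 174 482 135  42 145] [0.06  0.105]
blob px [280. 112.] rim (array([ 779.7, -147.6]), array([77.5, 82.6]), 72.8) zmed 0.0641 hsv [104.  66. 127.] 417
blob px [231. 133.] rim (array([741.7,  -3.8]), array([54.8, 56.3]), 80.8) zmed 0.0645 hsv [ 24. 125. 184.] 379
blob px [253. 164.] rim (array([642.4, -60.4]), array([56. , 54.2]), 8.2) zmed 0.0648 hsv [ 15.  43. 163.] 381
blob px [395. 172.] rim (array([ 584.2, -459.2]), array([58. , 23.9]), 28.6) zmed 0.0639 hsv [ 13.  45. 117.] 157
blob px [489. 208.] rim (array([ 447. , -731.5]), array([ 96.3, 198.7]), 87.5) zmed 0.0645 hsv [ 15.   9. 170.] 809
blob px [252. 197.] rim (array([547. , -48.5]), array([54.4, 54.6]), 76.0) zmed 0.0647 hsv [ 19.  52. 144.] 395
blob px [214. 199.] rim (array([552.8,  58.6]), array([54.7, 55.5]), 81.5) zmed 0.0648 hsv [ 18.  58. 132.] 349
blob px [255. 229.] rim (array([456.8, -48. ]), array([55. , 54.5]), 12.5) zme
[... 808 characters left out ...]
14.  68. 149.] 2902
blob px [439. 236.] rim (array([646.5, 292.5]), array([53.9, 69.1]), 72.9) zmed 0.0645 hsv [ 96.  11. 185.] 3602
blob px [115. 267.] rim (array([627.1, -71.6]), array([17.1, 40.4]), 9.4) zmed 0.0648 hsv [  2.  57. 130.] 501
blob px [193. 328.] rim (array([720.9,  -1.5]), array([18.5, 53.5]), 6.0) zmed 0.0643 hsv [ 24. 215. 128.] 878
blob px [ 92. 369.] rim (array([ 758.5, -158.6]), array([24.4, 75.3]), 24.8) zmed 0.0648 hsv [104. 135. 190.] 815
-> (0.5527, 0.0585, 0.14, 81.5) 3 rows
  [{"dx":-8.0,"dy":-15.4,"dz":30.2,"rx":-0.0,"ry":-0.0,"rz":-0.1},{"dx":-8.0,"dy":-15.4,"dz":30.2,"rx":-0.0,"ry":-0.0,"rz":-0.1},{"dx":-8.0,"dy":-15.4,"dz":30.2,"rx":-0.0,"ry":-0.0,"rz":-0.1}]
```

Pot A stands at (544,367) with its rim at 0.159, so it is on the pocket floor. Next is pot B.

Emit:
step_arm(
  steps=[
    {"dx": -8,"dy": -15.4,"dz": 30,"rx": 0,"ry": 0,"rz": -0.2},
    {"dx": -8,"dy": -15.4,"dz": 30,"rx": 0,"ry": 0,"rz": -0.2},
    {"dx": -8,"dy": -15.4,"dz": 30,"rx": 0,"ry": 0,"rz": -0.2},
    {"dx": 0,"dy": 0,"dz": 0,"rx": 0,"ry": 0,"rz": 0},
    {"dx": 0,"dy": 0,"dz": 0,"rx": 0,"ry": 0,"rz": 0},
  ],
)

```text
time: 19.8
tcp_pos: [0.5527, 0.0579, 0.1407]
ee_rot: [-0.226, -3.132, 0.001]
ft_force: [-0.6, 0.8, 0.2]
width: 0.08
grasp_force: 0.0
```

Emit:
step_arm(
  steps=[
    {"dx": 0,"dy": 0,"dz": 0,"rx": 0,"ry": 0,"rz": 0},
    {"dx": 0,"dy": 0,"dz": 0,"rx": 0,"ry": 0,"rz": 0},
  ],
)

```text
time: 20.0
tcp_pos: [0.5536, 0.0585, 0.1422]
ee_rot: [0.224, 3.132, 0.002]
ft_force: [-0.2, 0.3, -0.3]
width: 0.0802
grasp_force: 0.0
```

Emit:
step_arm(
  steps=[
    {"dx": 0.7,"dy": 0,"dz": 35,"rx": 0,"ry": 0,"rz": 0},
    {"dx": 0,"dy": 0,"dz": 35,"rx": 0,"ry": 0,"rz": 0},
    {"dx": 0,"dy": 0,"dz": 30,"rx": 0,"ry": 0,"rz": 0},
    {"dx": 0,"dy": 0,"dz": 15,"rx": 0,"ry": 0,"rz": 0},
    {"dx": 0,"dy": 0,"dz": 0,"rx": 0,"ry": 0,"rz": 0},
  ],
)

```text
time: 20.5
tcp_pos: [0.5512, 0.0576, 0.0248]
ee_rot: [-0.226, -3.131, 0.001]
ft_force: [-0.3, 0.2, 0.1]
width: 0.0801
grasp_force: 0.0
```

Emit:
step_arm(
  steps=[
    {"dx": 0,"dy": 0,"dz": 0,"rx": 0,"ry": 0,"rz": 0},
    {"dx": 0,"dy": 0,"dz": 0,"rx": 0,"ry": 0,"rz": 0},
    {"dx": 0,"dy": 0,"dz": 0,"rx": 0,"ry": 0,"rz": 0},
    {"dx": 0,"dy": 0,"dz": 0,"rx": 0,"ry": 0,"rz": 0},
  ],
  fingers=20,
)

```text
time: 20.9
tcp_pos: [0.5538, 0.0577, 0.0278]
ee_rot: [0.227, 3.13, 0.002]
ft_force: [-0.8, 0.4, 7.4]
width: 0.0536
grasp_force: 64.1
```

Emit:
step_arm(
  steps=[
    {"dx": 0,"dy": 0,"dz": -10,"rx": 0,"ry": 0,"rz": 0},
    {"dx": 0,"dy": 0,"dz": -30,"rx": 0,"ry": 0,"rz": 0},
    {"dx": 0,"dy": 0,"dz": -45,"rx": 0,"ry": 0,"rz": 0},
    {"dx": 0,"dy": 0,"dz": -45,"rx": 0,"ry": 0,"rz": 0},
    {"dx": 0,"dy": 0,"dz": -45,"rx": 0,"ry": 0,"rz": 0},
  ],
)

```text
time: 21.4
tcp_pos: [0.5517, 0.0568, 0.2036]
ee_rot: [0.228, 3.133, 0.0]
ft_force: [1.0, -0.3, -1.8]
width: 0.0532
grasp_force: 63.3
```

Emit:
step_arm(
  steps=[
    {"dx": 0,"dy": 0,"dz": -20,"rx": 0,"ry": 0,"rz": 0},
    {"dx": 0,"dy": 0,"dz": -10,"rx": 0,"ry": 0,"rz": 0},
    {"dx": 0,"dy": 0,"dz": 0,"rx": 0,"ry": 0,"rz": 0},
    {"dx": 0,"dy": 0,"dz": 0,"rx": 0,"ry": 0,"rz": 0},
  ],
)

```text
time: 21.8
tcp_pos: [0.5514, 0.0572, 0.2297]
ee_rot: [-0.227, -3.132, 0.001]
ft_force: [-0.3, -0.6, -2.0]
width: 0.0531
grasp_force: 63.3
```

```bash
python3 - <<'E'
from plan import *
s=observe();print(s["tcp_pos"])
plan([(.4768,.3655,.235,90)],vmax=38)
E
```

```text
[0.5514137  0.05722879 0.22965763]
-> (0.4768, 0.3655, 0.235, 90) 9 rows
  [{"dx":13.1,"dy":32.7,"dz":-0.6,"rx":-0.0,"ry":-0.0,"rz":-0.9},{"dx":12.6,"dy":32.9,"dz":-0.6,"rx":-0.0,"ry":-0.0,"rz":-0.9},{"dx":12.1,"dy":33.1,"dz":-0.6,"rx":-0.0,"ry":-0.0,"rz":-0.9},{"dx":11.5,"dy":33.3,"dz":-0.6,"rx":-0.0,"ry":-0.0,"rz":-0.9},{"dx":11.0,"dy":33.5,"dz":-0.6,"rx":-0.0,"ry":-0.0,"rz":-0.9}]
  [{"dx":10.5,"dy":33.6,"dz":-0.6,"rx":-0.0,"ry":-0.0,"rz":-0.9},{"dx":9.9,"dy":33.8,"dz":-0.6,"rx":-0.0,"ry":-0.0,"rz":-0.9},{"dx":9.4,"dy":34.0,"dz":-0.6,"rx":-0.0,"ry":-0.0,"rz":-0.9},{"dx":8.8,"dy":34.1,"dz":-0.6,"rx":-0.0,"ry":-0.0,"rz":-0.9}]
```

Emit:
step_arm(
  steps=[
    {"dx": 13,"dy": 32.5,"dz": -1,"rx": 0,"ry": 0,"rz": -0.9},
    {"dx": 12.5,"dy": 33,"dz": -1,"rx": 0,"ry": 0,"rz": -0.9},
    {"dx": 12,"dy": 33,"dz": -1,"rx": 0,"ry": 0,"rz": -0.9},
    {"dx": 11.5,"dy": 33.5,"dz": -1,"rx": 0,"ry": 0,"rz": -0.9},
    {"dx": 11,"dy": 33.5,"dz": -1,"rx": 0,"ry": 0,"rz": -0.9},
  ],
)

```text
time: 22.3
tcp_pos: [0.5099, 0.2294, 0.2339]
ee_rot: [-0.103, -3.137, 0.003]
ft_force: [0.5, -0.0, -1.9]
width: 0.0531
grasp_force: 63.3
```

Emit:
step_arm(
  steps=[
    {"dx": 10.5,"dy": 33.5,"dz": 0,"rx": 0,"ry": 0,"rz": -0.9},
    {"dx": 10,"dy": 34,"dz": 0,"rx": 0,"ry": 0,"rz": -0.9},
    {"dx": 9.5,"dy": 34,"dz": 0,"rx": 0,"ry": 0,"rz": -0.9},
    {"dx": 9,"dy": 34,"dz": 0,"rx": 0,"ry": 0,"rz": -0.9},
    {"dx": 0,"dy": 0,"dz": 0,"rx": 0,"ry": 0,"rz": 0},
  ],
)

```text
time: 22.8
tcp_pos: [0.4742, 0.3709, 0.2329]
ee_rot: [0.008, -3.138, 0.002]
ft_force: [-0.1, -0.7, -2.0]
width: 0.0532
grasp_force: 63.5
```

Emit:
step_arm(
  steps=[
    {"dx": 0,"dy": 0,"dz": 0,"rx": 0,"ry": 0,"rz": 0},
    {"dx": 0,"dy": 0,"dz": 0,"rx": 0,"ry": 0,"rz": 0},
    {"dx": 0,"dy": 0,"dz": 0,"rx": 0,"ry": 0,"rz": 0},
  ],
)

```text
time: 23.1
tcp_pos: [0.4785, 0.3641, 0.2353]
ee_rot: [-0.009, -3.141, 0.001]
ft_force: [0.9, -0.8, -1.6]
width: 0.0533
grasp_force: 63.5
```

```bash
python3 - <<'E'
from plan import *
for i in range(3): s=observe();print(s["tcp_pos"].round(4),s["width"])
plan([(.4768,.3655,.140,90)],vmax=38)
E
```

```text
[0.4785 0.3641 0.2353] 0.053294720092823634
[0.4785 0.3641 0.2353] 0.053294720092823634
[0.4785 0.3641 0.2353] 0.053294720092823634
-> (0.4768, 0.3655, 0.14, 90) 3 rows
  [{"dx":0.5,"dy":0.5,"dz":31.8,"rx":-0.0,"ry":-0.0,"rz":-0.1},{"dx":0.6,"dy":0.5,"dz":31.8,"rx":-0.0,"ry":-0.0,"rz":-0.1},{"dx":0.6,"dy":0.5,"dz":31.8,"rx":-0.0,"ry":-0.0,"rz":-0.1}]
```

Emit:
step_arm(
  steps=[
    {"dx": 0.6,"dy": 0.5,"dz": 32,"rx": 0,"ry": 0,"rz": -0.1},
    {"dx": 0.6,"dy": 0.5,"dz": 32,"rx": 0,"ry": 0,"rz": -0.1},
    {"dx": 0.6,"dy": 0.5,"dz": 31,"rx": 0,"ry": 0,"rz": 0},
    {"dx": 0,"dy": 0,"dz": 0,"rx": 0,"ry": 0,"rz": 0},
    {"dx": 0,"dy": 0,"dz": 0,"rx": 0,"ry": 0,"rz": 0},
  ],
)

```text
time: 23.6
tcp_pos: [0.4765, 0.3664, 0.1414]
ee_rot: [-0.001, -3.141, 0.001]
ft_force: [-0.1, 0.7, -1.8]
width: 0.0534
grasp_force: 64.4
```

Emit:
step_arm(
  steps=[
    {"dx": 0,"dy": 0,"dz": 6,"rx": 0,"ry": 0,"rz": 0},
    {"dx": 0,"dy": 0,"dz": 6,"rx": 0,"ry": 0,"rz": 0},
    {"dx": 0,"dy": 0,"dz": 4,"rx": 0,"ry": 0,"rz": 0},
    {"dx": 0,"dy": 0,"dz": 3,"rx": 0,"ry": 0,"rz": 0},
    {"dx": 0,"dy": 0,"dz": 0,"rx": 0,"ry": 0,"rz": 0},
  ],
)

```text
time: 24.1
tcp_pos: [0.4766, 0.3681, 0.1223]
ee_rot: [-0.001, 3.14, 0.003]
ft_force: [0.9, 4.3, 2.6]
width: 0.0532
grasp_force: 65.6
```

Emit:
step_arm(
  steps=[
    {"dx": 0,"dy": 0,"dz": 2,"rx": 0,"ry": 0,"rz": 0},
    {"dx": 0,"dy": 0,"dz": 2,"rx": 0,"ry": 0,"rz": 0},
    {"dx": 0,"dy": 0,"dz": 0,"rx": 0,"ry": 0,"rz": 0},
    {"dx": 0,"dy": 0,"dz": 0,"rx": 0,"ry": 0,"rz": 0},
  ],
)

```text
time: 24.5
tcp_pos: [0.4764, 0.3677, 0.1183]
ee_rot: [-0.001, 3.141, 0.001]
ft_force: [1.2, 5.6, 4.0]
width: 0.0534
grasp_force: 66.5
```

```bash
python3 - <<'E'
from chk import *
im=get_image("scene");a=im["pixels"][120:280,290:430,::-1];b=get_image("wrist");np.savez("w6.npz",**b)
c=get_image("top")["pixels"][140:330,40:210,::-1]
r=lambda p:cv2.resize(p,(400,400),interpolation=cv2.INTER_CUBIC)
cv2.imwrite("pics/mix.png",np.hstack([r(a),r(c)]))
rack(get_image("top"))
P=pts(b);z=P[...,2]
m=(z>.14)&(z<.17)&(P[...,1]>.3)
for c,ce in comps(m,60): print("wrist held",ce,rect(P[c][:,:2]),np.percentile(z[c],[5,50,95]).round(4))
m=(z>.06)&(z<.105)&(abs(P[...,0]-.477)<.1)&(abs(P[...,1]-.3)<.097)
print(np.histogram(z[m],bins=np.arange(.06,.112,.003)))
E
```

```text
in rack [ 91. 205.] (array([543.2, 365.6]), array([55.5, 57.8]), 1.5) z [0.1306 0.1428 0.1453 0.1585 0.1649]
in rack [106. 232.] (array([475.7, 341. ]), array([ 74.5, 107.4]), 0.4) z [0.1304 0.1541 0.1664 0.1738 0.1764]
base hist [   0    0    0    0   10  310  947  307   72  539 1446  450   25   31
   19] [0.06  0.105]
wrist held [233.07579296 263.56586885] (array([475.2, 351.1]), array([109. ,  58.8]), 83.7) [0.1442 0.1576 0.1687]
wrist held [407.796875 278.65625 ] (array([465.1, 418.8]), array([10.2,  1.4]), 87.7) [0.1675 0.1686 0.1699]
wrist held [383.51470588 288.65196078] (array([469.9, 410.7]), array([8.5, 2.2]), 89.4) [0.1641 0.1671 0.1698]
wrist held [112.6377551  370.28571429] (array([511.2, 307.2]), array([1.6, 8.2]), 85.6) [0.156  0.1641 0.1694]
(array([    0,     0,     0,     0,     0,   269, 16778,   961,   800,
        1240, 31709,   557,   233,   208,   204,     0,     0]), array([0.06 , 0.063, 0.066, 0.069, 0.072, 0.075, 0.078, 0.081, 0.084,
       0.087, 0.09 , 0.093, 0.096, 0.099, 0.102, 0.105, 0.108, 0.111]))
```

View pics/mix.png

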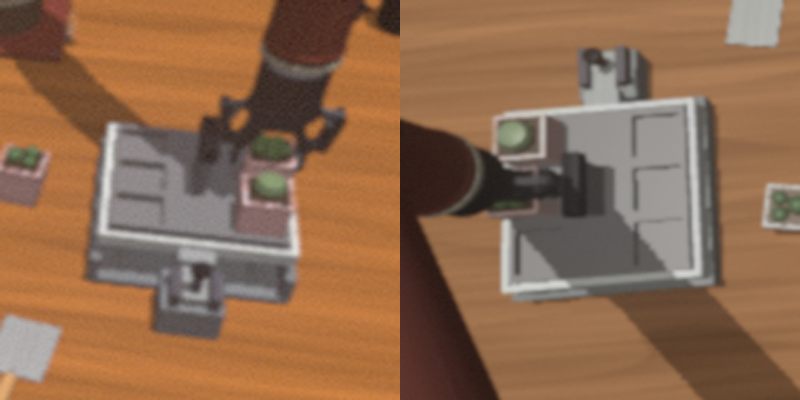

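The platform has sunk (pocket floors at 0.079, walls at 0.091) and pot B's foot is resting on a wall edge. I'll lift it 20 mm and measure the pocket against the pot.

Emit:
step_arm(
  steps=[
    {"dx": 0,"dy": 0,"dz": -8,"rx": 0,"ry": 0,"rz": 0},
    {"dx": 0,"dy": 0,"dz": -15,"rx": 0,"ry": 0,"rz": 0},
    {"dx": 0,"dy": 0,"dz": 0,"rx": 0,"ry": 0,"rz": 0},
    {"dx": 0,"dy": 0,"dz": 0,"rx": 0,"ry": 0,"rz": 0},
    {"dx": 0,"dy": 0,"dz": 0,"rx": 0,"ry": 0,"rz": 0},
  ],
)

```text
time: 25.2
tcp_pos: [0.476, 0.3666, 0.1404]
ee_rot: [0.0, -3.141, 0.001]
ft_force: [-0.1, 0.2, -2.3]
width: 0.0532
grasp_force: 65.8
```

```bash
python3 - <<'E'
from chk import *
s=observe();print(s["tcp_pos"],s["ee_rot"])
for n in("wrist","top"):
    im=get_image(n);P=pts(im);z=P[...,2];ok=im["range_z"]>0
    if n=="wrist": save(im,"w7")
    m=ok&(z>.088)&(z<.100)&(abs(P[...,0]-.477)<.11)&(abs(P[...,1]-.3)<.11)
    for c,ce in comps(m,150): print(n,"floor",ce.round(),rect(P[c][:,:2]),np.median(z[c]).round(4))
    m=ok&(abs(z-.179)<.008)&(P[...,1]>.31)
    for c,ce in comps(m,20): print(n,"held",ce.round(),rect(P[c][:,:2]),np.percentile(z[c],[5,50,95]).round(4))
    m=ok&(z>.102)&(z<.118)&(abs(P[...,0]-.477)<.12)&(abs(P[...,1]-.3)<.12)
    Q=P[m];print(n,"walls",rect(Q[:,:2]),np.median(Q[:,2]))
    m=ok&(z>.145)&(z<.17)&(abs(P[...,0]-.547)<.035)&(abs(P[...,1]-.366)<.05)
    if m.sum()>20: print(n,"potA",rect(P[m][:,:2]))
E
```

```text
[0.47597101 0.36664348 0.14044679] [ 2.16063573e-05 -3.14100665e+00  1.06753366e-03]
wrist floor [220.  67.] (array([382.2, 334.8]), array([218.6,  95.4]), 61.6) 0.0937
wrist floor [252. 106.] (array([409.8, 361.3]), array([54.6, 54.5]), 0.5) 0.0908
wrist floor [ 35. 110.] (array([410.8, 227.3]), array([54.6, 52.2]), 0.3) 0.0909
wrist floor [ 31. 207.] (array([480.6, 225. ]), array([48.7, 53.1]), 88.7) 0.0912
wrist floor [253. 182.] (array([456.8, 361.6]), array([ 9.2, 54.5]), 0.5) 0.0908
wrist floor [ 39. 297.] (array([542.3, 206.8]), array([10.8, 39.5]), 89.2) 0.0918
wrist held [259. 260.] (array([476.3, 365.1]), array([80.6, 53.7]), 89.9) [0.1738 0.1779 0.1861]
wrist held [378. 284.] (array([469.7, 409.2]), array([3.7, 1. ]), 88.3) [0.1852 0.1862 0.1869]
wrist held [237. 328.] (array([492.7, 355.8]), array([ 4.2, 10.9]), 64.7) [0.1776 0.1843 0.1867]
wrist walls (array([478.4, 295.6]), array([208.2, 200.7]), 0.5) 0.10292647467647159
top floor [137. 236.] (array([477. , 299.8]), array([219.7, 219.9]), 90.0) 0.094
top floor [147. 203.] (array([544.7, 233.6]), array([56.9, 57.8]), 86.1) 0.0912
top floor [148. 229.] (array([477.7, 231.7]), array([53. , 57.4]), 0.7) 0.0913
top floor [149. 255.] (array([408.9, 231.8]), array([53.8, 55.7]), 0.2) 0.0911
top floor [ 97. 260.] (array([408.1, 364.5]), array([53.7, 55.7]), 0.7) 0.0914
top held [ 85. 203.] (array([543.5, 364.8]), array([30.6, 29.1]), 18.9) [0.1717 0.1749 0.1777]
top held [ 90. 220.] (array([498. , 353.1]), array([26.9,  9.7]), 89.8) [0.1741 0.1765 0.1792]
top held [ 84. 239.] (array([455.4, 365.9]), array([15.5, 54.1]), 3.0) [0.1733 0.1776 0.1852]
top walls (array([476.1, 297.3]), array([208. , 200.4]), 0.3) 0.10360701965462654
top potA (array([543.2, 364.1]), array([55.8, 55.8]), 0.1)
```

View pics/w7.png

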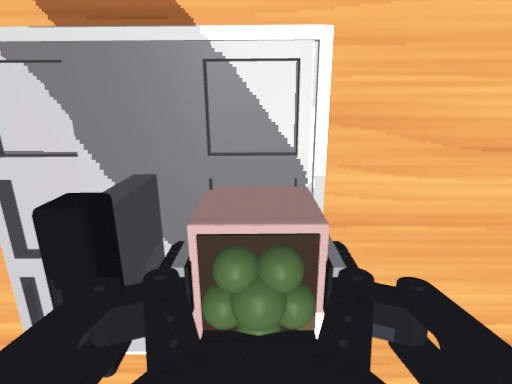

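Emit:
step_arm(
  steps=[
    {"dx": -1.5,"dy": -3,"dz": 0,"rx": 0,"ry": 0,"rz": 0},
    {"dx": 0,"dy": 0,"dz": 0,"rx": 0,"ry": 0,"rz": 0},
    {"dx": 0,"dy": 0,"dz": 5,"rx": 0,"ry": 0,"rz": 0},
    {"dx": 0,"dy": 0,"dz": 5,"rx": 0,"ry": 0,"rz": 0},
    {"dx": 0,"dy": 0,"dz": 0,"rx": 0,"ry": 0,"rz": 0},
  ],
)

```text
time: 25.8
tcp_pos: [0.4776, 0.3644, 0.1303]
ee_rot: [0.001, -3.142, -0.0]
ft_force: [0.4, 1.2, 0.5]
width: 0.0534
grasp_force: 65.9
```

Emit:
step_arm(
  steps=[
    {"dx": 0,"dy": 0,"dz": 4,"rx": 0,"ry": 0,"rz": 0},
    {"dx": 0,"dy": 0,"dz": 4,"rx": 0,"ry": 0,"rz": 0},
    {"dx": 0,"dy": 0,"dz": 0,"rx": 0,"ry": 0,"rz": 0},
    {"dx": 0,"dy": 0,"dz": 0,"rx": 0,"ry": 0,"rz": 0},
  ],
)

```text
time: 26.2
tcp_pos: [0.4778, 0.3646, 0.123]
ee_rot: [-0.001, 3.141, 0.001]
ft_force: [1.4, 2.3, 2.1]
width: 0.0531
grasp_force: 66.0
```

Emit:
step_arm(
  steps=[
    {"dx": 0,"dy": 0,"dz": 2,"rx": 0,"ry": 0,"rz": 0},
    {"dx": 0,"dy": 0,"dz": 2,"rx": 0,"ry": 0,"rz": 0},
    {"dx": 0,"dy": 0,"dz": 0,"rx": 0,"ry": 0,"rz": 0},
    {"dx": 0,"dy": 0,"dz": 0,"rx": 0,"ry": 0,"rz": 0},
  ],
)

```text
time: 26.6
tcp_pos: [0.4779, 0.3647, 0.1194]
ee_rot: [-0.001, 3.141, 0.002]
ft_force: [0.7, 3.0, 5.4]
width: 0.0529
grasp_force: 65.7
```

The fingers' outer linkage may be hitting the handle: the contact pushes the tool toward +y and the rack toward -y. I'll lift and measure the gripper's outline from wrist depth.

Emit:
step_arm(
  steps=[
    {"dx": 0,"dy": 0,"dz": -8,"rx": 0,"ry": 0,"rz": 0},
    {"dx": 0,"dy": 0,"dz": -15,"rx": 0,"ry": 0,"rz": 0},
    {"dx": 0,"dy": 0,"dz": 0,"rx": 0,"ry": 0,"rz": 0},
    {"dx": 0,"dy": 0,"dz": 0,"rx": 0,"ry": 0,"rz": 0},
    {"dx": 0,"dy": 0,"dz": 0,"rx": 0,"ry": 0,"rz": 0},
  ],
)

```text
time: 27.1
tcp_pos: [0.4774, 0.3638, 0.1414]
ee_rot: [0.0, -3.141, 0.001]
ft_force: [0.3, 0.2, -1.5]
width: 0.0534
grasp_force: 65.8
```

```bash
python3 - <<'E'
from chk import *
s=observe();t=s["tcp_pos"];print(t)
im=get_image("wrist");P=pts(im);d=P-t;rt=R.from_rotvec(s["ee_rot"]).inv().apply(d.reshape(-1,3)).reshape(d.shape)
ok=(im["range_z"]>0)&(im["range_z"]<.3)
v,u=np.mgrid[:384,:512]
for a in range(-120,10,10):
    m=ok&(rt[...,2]*1000>=a)&(rt[...,2]*1000<a+10)&(v>225)&(abs(rt[...,0])<.045)
    L=m&(u<190);Rr=m&(u>330)
    f=lambda q:(q.sum(),*(rt[q][:,1].min()*1000,rt[q][:,1].max()*1000,rt[q][:,0].min()*1000,rt[q][:,0].max()*1000)) if q.sum()>5 else None
    print(a,[np.round(x).astype(int).tolist() if x else x for x in(f(L),f(Rr))])
m=(im["range_z"]>0)&(P[...,2]>.165)&(P[...,2]<.2)&(abs(P[...,1]-.298)<.02)&(abs(P[...,0]-.477)<.06)
Q=P[m];print("handle",Q.min(0),Q.max(0),rect(Q[Q[:,2]>Q[:,2].max()-.006][:,:2]))
E
```

```text
[0.47744132 0.36378003 0.14142813]
-120 [None, None]
-110 [None, None]
-100 [[1067, -59, -15, 10, 20], [952, 12, 54, 10, 21]]
-90 [[3772, -65, -17, -1, 18], [3492, 14, 62, -1, 18]]
-80 [[3684, -66, -19, -12, 18], [3612, 17, 62, -12, 18]]
-70 [[2936, -63, -21, -14, 17], [2898, 19, 60, -13, 17]]
-60 [[3339, -62, -26, -13, 14], [3359, 23, 59, -13, 14]]
-50 [[4392, -78, -28, -38, 29], [628, 26, 55, -1, 13]]
-40 [[1156, -59, -28, -38, 26], [227, 26, 38, 5, 11]]
-30 [[585, -59, -31, -37, 22], [187, 28, 39, 6, 11]]
-20 [[588, -62, -33, -16, 17], [97, 31, 39, 6, 11]]
-10 [[447, -62, -37, -18, 13], None]
0 [[342, -62, -60, -21, 9], None]
handle [0.44014739 0.2858655  0.16500638] [0.51515217 0.31799737 0.19999884] (array([477.4, 310.4]), array([27.1, 15.5]), 1.6)
```

That confirms it: the linkage reaches ±64 mm sideways from about 56 mm above the TCP, so it hits the handle over the middle pockets. Corner pockets are clear. Pot B goes into corner pocket0 instead, and the middle pots will be gripped about 18 mm higher.

Emit:
step_arm(
  steps=[
    {"dx": 0,"dy": 0,"dz": -12,"rx": 0,"ry": 0,"rz": 0},
    {"dx": 34,"dy": 0,"dz": 0,"rx": 0,"ry": 0,"rz": 0},
    {"dx": 34,"dy": -0.5,"dz": 0,"rx": 0,"ry": 0,"rz": 0},
    {"dx": 0,"dy": 0,"dz": 0,"rx": 0,"ry": 0,"rz": 0},
    {"dx": 0,"dy": 0,"dz": 0,"rx": 0,"ry": 0,"rz": 0},
  ],
)

```text
time: 27.65
tcp_pos: [0.4093, 0.364, 0.1547]
ee_rot: [-0.002, 3.141, 0.001]
ft_force: [0.6, 0.0, -1.1]
width: 0.0532
grasp_force: 65.8
```

Emit:
step_arm(
  steps=[
    {"dx": 0,"dy": 0,"dz": 0,"rx": 0,"ry": 0,"rz": 0},
    {"dx": 0,"dy": 0,"dz": 0,"rx": 0,"ry": 0,"rz": 0},
    {"dx": 0,"dy": 0,"dz": 0,"rx": 0,"ry": 0,"rz": 0},
  ],
)

```text
time: 27.95
tcp_pos: [0.4104, 0.3633, 0.1538]
ee_rot: [0.001, 3.141, -0.001]
ft_force: [0.7, 0.1, -2.1]
width: 0.0535
grasp_force: 65.8
```

```bash
cat > fit.py <<'E'
from chk import *
def fit():
    s=observe();t=s["tcp_pos"];print("tcp",t.round(4),s["ft_force"].round(1))
    for n in("wrist","top"):
        im=get_image(n);P=pts(im);z=P[...,2];ok=im["range_z"]>0
        m=ok&(z>.085)&(z<.118)&(abs(P[...,0]-.477)<.12)&(abs(P[...,1]-.3)<.12)
        zz=z[m];hi=np.percentile(zz,70);fl=np.median(zz[(zz<hi-.007)]) if n=="x" else None
        m2=ok&(abs(P[...,0]-.477)<.102)&(abs(P[...,1]-.298)<.097)&(z>.06)&(z<.115)
        h,e=np.histogram(z[m2],bins=np.arange(.06,.116,.001))
        f=max(((h[i]*h[i+12])**.5,e[i]) for i in range(len(h)-12))[1]+.0005;print(n,"floor z",f.round(4))
        m=ok&(abs(z-f)<.003)&(abs(P[...,0]-.477)<.102)&(abs(P[...,1]-.298)<.097)
        for c,ce in comps(cv2.erode(m.astype(np.uint8),np.ones((2,2))),60):
            r=rect(P[c][:,:2])
            if max(r[1])<65 and min(r[1])>15: print(n,"pocket",r)
        m=ok&(abs(z-(t[2]+.0375))<.004)&(abs(P[...,0]-t[0])<.035)&(abs(P[...,1]-t[1])<.035)
        if m.sum()>20: Q=P[m];print(n,"held rim min/max",Q.min(0)[:2].round(4),Q.max(0)[:2].round(4))
E
python3 -c "
from fit import *
fit()"
```

```text
tcp [0.4104 0.3633 0.1538] [ 0.7  0.1 -2.1]
wrist floor z 0.0905
wrist pocket (array([412.8, 226.4]), array([51.3, 50. ]), 0.1)
wrist pocket (array([476.7, 226.5]), array([35.8, 49.3]), 0.9)
wrist held rim min/max [0.3839 0.3283] [0.4374 0.398 ]
top floor z 0.0905
top pocket (array([544.7, 232.6]), array([49.4, 49.3]), 0.2)
top pocket (array([475.9, 232.1]), array([50. , 48.5]), 0.6)
top pocket (array([475.5, 366.1]), array([48. , 45.2]), 3.5)
top pocket (array([407.8, 232.4]), array([51.1, 49.9]), 1.5)
top held rim min/max [0.3825 0.3341] [0.4372 0.3855]
```

Emit:
step_arm(
  steps=[
    {"dx": 1,"dy": 0.5,"dz": 18,"rx": 0,"ry": 0,"rz": 0},
    {"dx": 0,"dy": 0,"dz": 8,"rx": 0,"ry": 0,"rz": 0},
    {"dx": 0,"dy": 0,"dz": 4,"rx": 0,"ry": 0,"rz": 0},
    {"dx": 0,"dy": 0,"dz": 4,"rx": 0,"ry": 0,"rz": 0},
    {"dx": 0,"dy": 0,"dz": 0,"rx": 0,"ry": 0,"rz": 0},
  ],
)

```text
time: 28.55
tcp_pos: [0.4087, 0.3639, 0.1196]
ee_rot: [0.0, -3.141, 0.001]
ft_force: [-0.5, -0.4, -2.1]
width: 0.0528
grasp_force: 65.8
```

Emit:
step_arm(
  steps=[
    {"dx": 0,"dy": 0,"dz": 3,"rx": 0,"ry": 0,"rz": 0},
    {"dx": 0,"dy": 0,"dz": 2,"rx": 0,"ry": 0,"rz": 0},
    {"dx": 0,"dy": 0,"dz": 0,"rx": 0,"ry": 0,"rz": 0},
    {"dx": 0,"dy": 0,"dz": 0,"rx": 0,"ry": 0,"rz": 0},
  ],
)

```text
time: 28.95
tcp_pos: [0.409, 0.3644, 0.1151]
ee_rot: [-0.0, 3.141, 0.001]
ft_force: [0.3, -0.3, 1.2]
width: 0.0537
grasp_force: 66.4
```

Emit:
step_arm(
  steps=[
    {"dx": 0,"dy": 0,"dz": 1,"rx": 0,"ry": 0,"rz": 0},
    {"dx": 0,"dy": 0,"dz": 0,"rx": 0,"ry": 0,"rz": 0},
    {"dx": 0,"dy": 0,"dz": 0,"rx": 0,"ry": 0,"rz": 0},
  ],
)

```text
time: 29.25
tcp_pos: [0.409, 0.3644, 0.1141]
ee_rot: [-0.0, 3.141, 0.001]
ft_force: [1.3, 1.8, 4.0]
width: 0.053
grasp_force: 66.4
```

Emit:
step_arm(
  steps=[
    {"dx": 0,"dy": 0,"dz": 0,"rx": 0,"ry": 0,"rz": 0},
    {"dx": 0,"dy": 0,"dz": 0,"rx": 0,"ry": 0,"rz": 0},
    {"dx": 0,"dy": 0,"dz": 0,"rx": 0,"ry": 0,"rz": 0},
  ],
  fingers=66,
)

```text
time: 29.55
tcp_pos: [0.4084, 0.3638, 0.1135]
ee_rot: [0.0, -3.141, 0.001]
ft_force: [-0.2, -0.2, 0.8]
width: 0.0663
grasp_force: 0.0
```

Emit:
step_arm(
  steps=[
    {"dx": 0,"dy": 0,"dz": -20,"rx": 0,"ry": 0,"rz": 0},
    {"dx": 0,"dy": 0,"dz": -30,"rx": 0,"ry": 0,"rz": 0},
    {"dx": 0,"dy": 0,"dz": -40,"rx": 0,"ry": 0,"rz": 0},
    {"dx": 0,"dy": 0,"dz": -30,"rx": 0,"ry": 0,"rz": 0},
    {"dx": 0,"dy": 0,"dz": 0,"rx": 0,"ry": 0,"rz": 0},
  ],
)

```text
time: 30.05
tcp_pos: [0.4102, 0.3654, 0.2382]
ee_rot: [-0.0, 3.137, 0.008]
ft_force: [0.2, -0.2, -0.1]
width: 0.066
grasp_force: 0.0
```

Emit:
step_arm(
  steps=[
    {"dx": -10,"dy": -30,"dz": 0,"rx": 0,"ry": 0,"rz": 0},
    {"dx": -10,"dy": -30,"dz": 0,"rx": 0,"ry": 0,"rz": 0},
    {"dx": -10,"dy": -30,"dz": 0,"rx": 0,"ry": 0,"rz": 0},
    {"dx": -5,"dy": -30,"dz": 0,"rx": 0,"ry": 0,"rz": 0},
    {"dx": -5,"dy": -30,"dz": 0,"rx": 0,"ry": 0,"rz": 0},
  ],
  fingers=80,
)

```text
time: 30.55
tcp_pos: [0.4485, 0.2126, 0.2329]
ee_rot: [0.0, -3.141, 0.001]
ft_force: [0.2, -0.5, 0.9]
width: 0.0803
grasp_force: 0.0
```

Emit:
step_arm(
  steps=[
    {"dx": 0,"dy": -30,"dz": 0,"rx": 0,"ry": 0,"rz": 2},
    {"dx": 0,"dy": -30,"dz": 0,"rx": 0,"ry": 0,"rz": 2},
    {"dx": 0,"dy": -30,"dz": 0,"rx": 0,"ry": 0,"rz": 2},
    {"dx": 0,"dy": -30,"dz": 0,"rx": 0,"ry": 0,"rz": 0},
    {"dx": 0,"dy": 0,"dz": 0,"rx": 0,"ry": 0,"rz": 0},
  ],
)

```text
time: 31.05
tcp_pos: [0.4421, 0.0895, 0.234]
ee_rot: [-0.175, -3.137, -0.001]
ft_force: [-0.1, 0.2, -0.1]
width: 0.0801
grasp_force: 0.0
```

Emit:
step_arm(
  steps=[
    {"dx": 0,"dy": 0,"dz": 0,"rx": 0,"ry": 0,"rz": 0},
    {"dx": 0,"dy": 0,"dz": 0,"rx": 0,"ry": 0,"rz": 0},
  ],
)

```text
time: 31.25
tcp_pos: [0.4423, 0.0949, 0.2338]
ee_rot: [0.163, 3.137, 0.001]
ft_force: [0.0, 0.8, -1.1]
width: 0.0798
grasp_force: 0.0
```

```bash
python3 - <<'E'
from chk import *
from plan import *
im=get_image("top");rack(im);pots(im)
print("wrist");im=get_image("wrist");pots(im)
plan([(.4404,.0589,.14,83.8)],vmax=40)
E
```

```text
in rack [ 86. 207.] (array([542.5, 370.4]), array([54.1, 47.3]), 0.4) z [0.138  0.151  0.1543 0.1695 0.1727]
in rack [ 91. 259.] (array([408.3, 362.8]), array([55.5, 54.6]), 90.0) z [0.1326 0.1501 0.1529 0.1617 0.1662]
base hist [  0   0   0   0   0   0   0  15 136 129  26  31 194 143  18] [0.06  0.105]
blob px [280. 112.] rim (array([ 780.1, -148.3]), array([77.2, 82.6]), 70.9) zmed 0.0634 hsv [105.  62. 123.] 413
blob px [231. 133.] rim (array([741.9,  -3.6]), array([55.1, 54.8]), 81.3) zmed 0.0647 hsv [ 24. 128. 179.] 378
blob px [253. 164.] rim (array([642.2, -60.5]), array([56.2, 54.1]), 8.5) zmed 0.0647 hsv [ 15.   44.  157.5] 381
blob px [395. 171.] rim (array([ 583. , -459.2]), array([57.4, 22.3]), 32.3) zmed 0.0649 hsv [ 13.   46.5 112. ] 150
blob px [489. 208.] rim (array([ 465.1, -697.4]), array([ 87.2, 216.8]), 64.4) zmed 0.0642 hsv [ 15.   9. 165.] 804
blob px [252. 197.] rim (array([547. , -48.5]), array([54. , 54.5]), 75.7) zmed 0.0644 hsv [ 19.   53.5 140. ] 390
blob px [255. 229.] rim (array([456.4, -48.1]), array([54.4, 54.4]), 12.5) zmed 0.0646 hsv [ 18.  46. 145.]
[... 437 characters left out ...]
sv [ 12.  59. 163.] 2682
blob px [131. 196.] rim (array([459.1, -49.8]), array([54.6, 55.7]), 12.6) zmed 0.065 hsv [ 13.  70. 130.] 2779
blob px [132. 251.] rim (array([527., -68.]), array([17.3, 35.9]), 39.8) zmed 0.0645 hsv [  3.  58. 121.] 351
blob px [439. 294.] rim (array([612.2, 279.4]), array([0.9, 5.5]), 83.2) zmed 0.0668 hsv [ 85.    5.5 227. ] 177
blob px [171. 323.] rim (array([629.8, -36.2]), array([33.5,  6. ]), 18.2) zmed 0.0609 hsv [  1.  58. 117.] 278
-> (0.4404, 0.0589, 0.14, 83.8) 3 rows
  [{"dx":-0.6,"dy":-12.1,"dz":31.2,"rx":-0.0,"ry":-0.0,"rz":0.1},{"dx":-0.6,"dy":-12.1,"dz":31.2,"rx":-0.0,"ry":-0.0,"rz":0.1},{"dx":-0.6,"dy":-12.1,"dz":31.2,"rx":-0.0,"ry":-0.0,"rz":0.1}]
```

Pot C has been knocked: it's now at wrist (444.7,88.5), which is (442.0,90.3) in the top frame, still upright. I'll pick it there.

Emit:
step_arm(
  steps=[
    {"dx": 0,"dy": -2.5,"dz": 31,"rx": 0,"ry": 0,"rz": 1.2},
    {"dx": 0,"dy": -2,"dz": 31,"rx": 0,"ry": 0,"rz": 1.2},
    {"dx": 0,"dy": 0,"dz": 31,"rx": 0,"ry": 0,"rz": 0},
    {"dx": 0,"dy": 0,"dz": 0,"rx": 0,"ry": 0,"rz": 0},
    {"dx": 0,"dy": 0,"dz": 0,"rx": 0,"ry": 0,"rz": 0},
  ],
)

```text
time: 31.85
tcp_pos: [0.4419, 0.0902, 0.1412]
ee_rot: [-0.229, -3.133, 0.002]
ft_force: [0.7, -0.2, 0.1]
width: 0.0798
grasp_force: 0.0
```

Emit:
step_arm(
  steps=[
    {"dx": 0,"dy": 0,"dz": 0,"rx": 0,"ry": 0,"rz": 0},
    {"dx": 0,"dy": 0,"dz": 0,"rx": 0,"ry": 0,"rz": 0},
    {"dx": 0,"dy": 0,"dz": 0,"rx": 0,"ry": 0,"rz": 0},
  ],
)

```text
time: 32.15
tcp_pos: [0.4426, 0.0902, 0.1418]
ee_rot: [0.229, 3.132, 0.002]
ft_force: [0.0, -0.2, 0.9]
width: 0.0798
grasp_force: 0.0
```

```bash
python3 - <<'E'
from chk import *
from plan import *
s=observe();print(s["tcp_pos"])
im=get_image("wrist");pots(im)
plan([(.442,.0903,.026,81.4)],vmax=40)
E
```

```text
[0.44260163 0.09018296 0.14184222]
blob px [ 50. 100.] rim (array([351.3, -49.1]), array([56.2, 54.6]), 72.3) zmed 0.0648 hsv [139. 169. 192.] 7324
blob px [258. 196.] rim (array([444.8,  88.4]), array([54.7, 55.3]), 81.2) zmed 0.065 hsv [  3.  56. 193.] 5082
blob px [ 94. 236.] rim (array([459. , -49.7]), array([54.9, 56.3]), 12.4) zmed 0.065 hsv [ 13.  78. 133.] 5279
-> (0.442, 0.0903, 0.026, 81.4) 3 rows
  [{"dx":0.2,"dy":0.0,"dz":38.5,"rx":0.0,"ry":0.0,"rz":0.1},{"dx":0.2,"dy":0.0,"dz":38.5,"rx":0.0,"ry":0.0,"rz":0.1},{"dx":0.2,"dy":0.0,"dz":38.5,"rx":0.0,"ry":0.0,"rz":0.1}]
```

Emit:
step_arm(
  steps=[
    {"dx": 0.5,"dy": 0,"dz": 35,"rx": 0,"ry": 0,"rz": 0},
    {"dx": 0,"dy": 0,"dz": 35,"rx": 0,"ry": 0,"rz": 0},
    {"dx": 0,"dy": 0,"dz": 30,"rx": 0,"ry": 0,"rz": 0},
    {"dx": 0,"dy": 0,"dz": 15,"rx": 0,"ry": 0,"rz": 0},
    {"dx": 0,"dy": 0,"dz": 0,"rx": 0,"ry": 0,"rz": 0},
  ],
)

```text
time: 32.7
tcp_pos: [0.4401, 0.0894, 0.0243]
ee_rot: [-0.23, -3.13, 0.003]
ft_force: [0.3, -0.8, 0.2]
width: 0.0804
grasp_force: 0.0
```

Emit:
step_arm(
  steps=[
    {"dx": 0,"dy": 0,"dz": 0,"rx": 0,"ry": 0,"rz": 0},
    {"dx": 0,"dy": 0,"dz": 0,"rx": 0,"ry": 0,"rz": 0},
    {"dx": 0,"dy": 0,"dz": 0,"rx": 0,"ry": 0,"rz": 0},
    {"dx": 0,"dy": 0,"dz": 0,"rx": 0,"ry": 0,"rz": 0},
  ],
  fingers=20,
)

```text
time: 33.1
tcp_pos: [0.4427, 0.0904, 0.0272]
ee_rot: [0.23, 3.131, 0.002]
ft_force: [-1.7, -1.2, 7.3]
width: 0.0532
grasp_force: 63.6
```

Emit:
step_arm(
  steps=[
    {"dx": 0,"dy": 0,"dz": -10,"rx": 0,"ry": 0,"rz": 0},
    {"dx": 0,"dy": 0,"dz": -30,"rx": 0,"ry": 0,"rz": 0},
    {"dx": 0,"dy": 0,"dz": -45,"rx": 0,"ry": 0,"rz": 0},
    {"dx": 0,"dy": 0,"dz": -45,"rx": 0,"ry": 0,"rz": 0},
    {"dx": 0,"dy": 0,"dz": -30,"rx": 0,"ry": 0,"rz": 0},
  ],
)

```text
time: 33.6
tcp_pos: [0.4422, 0.0897, 0.1898]
ee_rot: [0.231, 3.13, 0.003]
ft_force: [0.6, 0.2, -2.5]
width: 0.0535
grasp_force: 63.4
```

Emit:
step_arm(
  steps=[
    {"dx": 5.5,"dy": 35,"dz": 0,"rx": 0,"ry": 0,"rz": -2},
    {"dx": 5,"dy": 35,"dz": 0,"rx": 0,"ry": 0,"rz": -2},
    {"dx": 4,"dy": 35,"dz": 0,"rx": 0,"ry": 0,"rz": -2},
    {"dx": 4,"dy": 35,"dz": 0,"rx": 0,"ry": 0,"rz": -2},
    {"dx": 0,"dy": 0,"dz": 0,"rx": 0,"ry": 0,"rz": 0},
  ],
)

```text
time: 34.1
tcp_pos: [0.4348, 0.2359, 0.1865]
ee_rot: [-0.001, 3.141, 0.002]
ft_force: [0.4, -0.3, -1.8]
width: 0.0535
grasp_force: 63.6
```

Emit:
step_arm(
  steps=[
    {"dx": 0,"dy": 0,"dz": 0,"rx": 0,"ry": 0,"rz": 0},
    {"dx": 0,"dy": 0,"dz": 0,"rx": 0,"ry": 0,"rz": 0},
    {"dx": 0,"dy": 0,"dz": 0,"rx": 0,"ry": 0,"rz": 0},
  ],
)

```text
time: 34.4
tcp_pos: [0.4365, 0.2298, 0.1862]
ee_rot: [0.014, 3.141, 0.0]
ft_force: [0.9, 0.1, -1.6]
width: 0.0535
grasp_force: 63.6
```

```bash
python3 - <<'E'
from fit import *
from plan import *
fit()
plan([(.408,.2323,.14,90)],vmax=38)
E
```

```text
tcp [0.4365 0.2298 0.1862] [ 0.9  0.1 -1.6]
wrist floor z 0.0865
wrist pocket (array([410.7, 229.7]), array([50.5, 53.9]), 0.1)
wrist pocket (array([480.8, 365.5]), array([49.1, 48.8]), 0.1)
wrist held rim min/max [0.4106 0.1952] [0.463  0.2644]
top floor z 0.0865
top pocket (array([544.5, 232.2]), array([48. , 49.2]), 2.9)
top pocket (array([489.5, 232.5]), array([49.6, 24.4]), 84.3)
top pocket (array([407.7, 232.2]), array([50.5, 48.7]), 1.1)
top held rim min/max [0.4095 0.2027] [0.464  0.2411]
-> (0.408, 0.2323, 0.14, 90) 2 rows
  [{"dx":14.2,"dy":0.9,"dz":23.0,"rx":0.0,"ry":0.0,"rz":-0.2},{"dx":14.2,"dy":1.0,"dz":23.0,"rx":0.0,"ry":0.0,"rz":-0.2}]
```

Emit:
step_arm(
  steps=[
    {"dx": 14,"dy": 1.2,"dz": 23,"rx": 0,"ry": 0,"rz": -0.2},
    {"dx": 14,"dy": 1.2,"dz": 23,"rx": 0,"ry": 0,"rz": -0.2},
    {"dx": 0,"dy": 0,"dz": 0,"rx": 0,"ry": 0,"rz": 0},
    {"dx": 0,"dy": 0,"dz": 0,"rx": 0,"ry": 0,"rz": 0},
    {"dx": 0,"dy": 0,"dz": 0,"rx": 0,"ry": 0,"rz": 0},
  ],
)

```text
time: 35.0
tcp_pos: [0.4096, 0.2338, 0.1412]
ee_rot: [0.001, 3.14, 0.002]
ft_force: [0.9, -0.7, -1.2]
width: 0.053
grasp_force: 63.5
```

Emit:
step_arm(
  steps=[
    {"dx": 0,"dy": 0,"dz": 12,"rx": 0,"ry": 0,"rz": 0},
    {"dx": 0,"dy": 0,"dz": 8,"rx": 0,"ry": 0,"rz": 0},
    {"dx": 0,"dy": 0,"dz": 4,"rx": 0,"ry": 0,"rz": 0},
    {"dx": 0,"dy": 0,"dz": 0,"rx": 0,"ry": 0,"rz": 0},
    {"dx": 0,"dy": 0,"dz": 0,"rx": 0,"ry": 0,"rz": 0},
  ],
)

```text
time: 35.5
tcp_pos: [0.4082, 0.2335, 0.1157]
ee_rot: [0.0, -3.141, 0.001]
ft_force: [0.0, 0.9, -1.4]
width: 0.0533
grasp_force: 63.5
```

Emit:
step_arm(
  steps=[
    {"dx": 0,"dy": 0,"dz": 3,"rx": 0,"ry": 0,"rz": 0},
    {"dx": 0,"dy": 0,"dz": 2,"rx": 0,"ry": 0,"rz": 0},
    {"dx": 0,"dy": 0,"dz": 0,"rx": 0,"ry": 0,"rz": 0},
    {"dx": 0,"dy": 0,"dz": 0,"rx": 0,"ry": 0,"rz": 0},
  ],
)

```text
time: 35.9
tcp_pos: [0.4083, 0.2337, 0.1109]
ee_rot: [-0.0, 3.141, 0.0]
ft_force: [1.2, -0.7, -1.3]
width: 0.0532
grasp_force: 63.6
```

Emit:
step_arm(
  steps=[
    {"dx": 0,"dy": 0,"dz": 2,"rx": 0,"ry": 0,"rz": 0},
    {"dx": 0,"dy": 0,"dz": 0,"rx": 0,"ry": 0,"rz": 0},
    {"dx": 0,"dy": 0,"dz": 0,"rx": 0,"ry": 0,"rz": 0},
  ],
)

```text
time: 36.2
tcp_pos: [0.4083, 0.2337, 0.1089]
ee_rot: [-0.0, 3.141, 0.0]
ft_force: [0.4, -0.0, 1.7]
width: 0.0533
grasp_force: 64.0
```

Emit:
step_arm(
  steps=[
    {"dx": 0,"dy": 0,"dz": 0,"rx": 0,"ry": 0,"rz": 0},
    {"dx": 0,"dy": 0,"dz": 0,"rx": 0,"ry": 0,"rz": 0},
    {"dx": 0,"dy": 0,"dz": 0,"rx": 0,"ry": 0,"rz": 0},
  ],
  fingers=66,
)

```text
time: 36.5
tcp_pos: [0.4082, 0.2335, 0.1087]
ee_rot: [0.0, -3.141, 0.0]
ft_force: [0.0, -0.7, -0.5]
width: 0.066
grasp_force: 0.0
```

Emit:
step_arm(
  steps=[
    {"dx": 0,"dy": 0,"dz": -20,"rx": 0,"ry": 0,"rz": 0},
    {"dx": 0,"dy": 0,"dz": -30,"rx": 0,"ry": 0,"rz": 0},
    {"dx": 0,"dy": 0,"dz": -40,"rx": 0,"ry": 0,"rz": 0},
    {"dx": 0,"dy": 0,"dz": -40,"rx": 0,"ry": 0,"rz": 0},
    {"dx": 0,"dy": 0,"dz": 0,"rx": 0,"ry": 0,"rz": 0},
  ],
)

```text
time: 37.0
tcp_pos: [0.4104, 0.235, 0.244]
ee_rot: [0.0, 3.136, 0.009]
ft_force: [-0.5, -0.7, 0.5]
width: 0.0657
grasp_force: 0.0
```

Emit:
step_arm(
  steps=[
    {"dx": -20,"dy": -26,"dz": 0,"rx": 0,"ry": 0,"rz": -1},
    {"dx": -20,"dy": -26,"dz": 0,"rx": 0,"ry": 0,"rz": -1},
    {"dx": -21,"dy": -26,"dz": 0,"rx": 0,"ry": 0,"rz": -1},
    {"dx": -22,"dy": -26,"dz": 0,"rx": 0,"ry": 0,"rz": -1},
    {"dx": -22,"dy": -25,"dz": 0,"rx": 0,"ry": 0,"rz": -1},
  ],
  fingers=80,
)

```text
time: 37.5
tcp_pos: [0.5182, 0.1072, 0.2384]
ee_rot: [0.139, -3.138, 0.0]
ft_force: [0.3, 0.1, -0.5]
width: 0.0804
grasp_force: 0.0
```

Emit:
step_arm(
  steps=[
    {"dx": -23,"dy": -24,"dz": 0,"rx": 0,"ry": 0,"rz": -1},
    {"dx": -23,"dy": -24,"dz": 0,"rx": 0,"ry": 0,"rz": -1},
    {"dx": -24,"dy": -24,"dz": 0,"rx": 0,"ry": 0,"rz": -1},
    {"dx": -24,"dy": -24,"dz": 0,"rx": 0,"ry": 0,"rz": 0},
    {"dx": -24,"dy": -24,"dz": 0,"rx": 0,"ry": 0,"rz": 0},
  ],
)

```text
time: 38.0
tcp_pos: [0.6499, 0.0027, 0.2379]
ee_rot: [0.22, -3.133, 0.0]
ft_force: [0.0, -0.2, 0.0]
width: 0.0802
grasp_force: 0.0
```

Emit:
step_arm(
  steps=[
    {"dx": 0,"dy": 0,"dz": 0,"rx": 0,"ry": 0,"rz": 0},
    {"dx": 0,"dy": 0,"dz": 0,"rx": 0,"ry": 0,"rz": 0},
    {"dx": 0,"dy": 0,"dz": 0,"rx": 0,"ry": 0,"rz": 0},
  ],
)

```text
time: 38.3
tcp_pos: [0.6485, 0.0042, 0.2383]
ee_rot: [0.221, -3.133, -0.001]
ft_force: [-0.4, 0.1, -0.7]
width: 0.0799
grasp_force: 0.0
```

```bash
python3 - <<'E'
from chk import *
from plan import *
im=get_image("top");rack(im)
print("wrist");im=get_image("wrist");pots(im)
s=observe();print(s["tcp_pos"])
plan([(.6422,-.0605,.14,98.3)],vmax=40)
E
```

```text
in rack [ 91. 206.] (array([542.9, 364.7]), array([55.3, 56. ]), 0.3) z [0.1307 0.1451 0.1475 0.16   0.167 ]
in rack [115. 228.] (array([476. , 297.2]), array([22. , 75.2]), 89.6) z [0.1316 0.162  0.1755 0.1772 0.1788]
in rack [135. 253.] (array([409.3, 248.9]), array([23.3, 53.5]), 88.3) z [0.1442 0.1464 0.1481 0.158  0.1609]
in rack [ 91. 259.] (array([408.3, 363.9]), array([56.9, 54.8]), 89.9) z [0.1332 0.1456 0.1487 0.1578 0.1624]
base hist [   0    0    0    0    0    7  139  349   93   81  550 1132  263   28
   36] [0.06  0.105]
wrist
blob px [485. 118.] rim (array([578.7, 217.3]), array([233.7,  64.4]), 29.3) zmed 0.067 hsv [ 72.   2. 241.] 6024
blob px [219.  63.] rim (array([549.6, -50.4]), array([54.7, 54.6]), 75.9) zmed 0.0648 hsv [  3.  50. 196.] 3402
blob px [199. 156.] rim (array([644.7, -62.5]), array([53.9, 55.1]), 8.1) zmed 0.065 hsv [ 14.  62. 141.] 2737
blob px [240. 246.] rim (array([744.8,  -5.5]), array([54.4, 55.6]), 81.5) zmed 0.0648 hsv [ 26.  199.5 234. ] 2267
blob px [ 97. 259.] rim (array([ 772.6, -160.5]), array([51.8, 83.1]), 47.9) zmed 0.0642 hsv [104. 134. 204.] 2531
[0.64850112 0.00452362 0.23886517]
-> (0.6422, -0.0605, 0.14, 98.3) 3 rows
  [{"dx":5.1,"dy":-21.2,"dz":32.9,"rx":0.0,"ry":0.0,"rz":-0.1},{"dx":5.2,"dy":-21.2,"dz":32.9,"rx":0.0,"ry":0.0,"rz":-0.1},{"dx":5.2,"dy":-21.2,"dz":32.9,"rx":0.0,"ry":0.0,"rz":-0.1}]
```

Three pots are seated, with rims about 0.147, and pot D hasn't moved.

Emit:
step_arm(
  steps=[
    {"dx": 5.1,"dy": -21.2,"dz": 33,"rx": 0,"ry": 0,"rz": -0.1},
    {"dx": 5.1,"dy": -21.2,"dz": 33,"rx": 0,"ry": 0,"rz": -0.1},
    {"dx": 5.1,"dy": -21.2,"dz": 33,"rx": 0,"ry": 0,"rz": -0.1},
    {"dx": 0,"dy": 0,"dz": 0,"rx": 0,"ry": 0,"rz": 0},
    {"dx": 0,"dy": 0,"dz": 0,"rx": 0,"ry": 0,"rz": 0},
  ],
)

```text
time: 38.9
tcp_pos: [0.6424, -0.0612, 0.1398]
ee_rot: [0.227, -3.133, -0.001]
ft_force: [0.1, 0.6, 1.1]
width: 0.0799
grasp_force: 0.0
```

Emit:
step_arm(
  steps=[
    {"dx": 0,"dy": 0,"dz": 0,"rx": 0,"ry": 0,"rz": 0},
    {"dx": 0,"dy": 0,"dz": 0,"rx": 0,"ry": 0,"rz": 0},
    {"dx": 0,"dy": 0,"dz": 0,"rx": 0,"ry": 0,"rz": 0},
  ],
)

```text
time: 39.2
tcp_pos: [0.6435, -0.0607, 0.1409]
ee_rot: [-0.23, 3.131, 0.0]
ft_force: [0.3, -0.3, -0.0]
width: 0.0799
grasp_force: 0.0
```

Emit:
step_arm(
  steps=[
    {"dx": 1,"dy": 0,"dz": 35,"rx": 0,"ry": 0,"rz": 0},
    {"dx": 0,"dy": 0,"dz": 35,"rx": 0,"ry": 0,"rz": 0},
    {"dx": 0,"dy": 0,"dz": 30,"rx": 0,"ry": 0,"rz": 0},
    {"dx": 0,"dy": 0,"dz": 14,"rx": 0,"ry": 0,"rz": 0},
    {"dx": 0,"dy": 0,"dz": 0,"rx": 0,"ry": 0,"rz": 0},
  ],
)

```text
time: 39.7
tcp_pos: [0.6408, -0.0615, 0.0244]
ee_rot: [0.228, -3.13, 0.0]
ft_force: [-0.1, -0.9, 0.3]
width: 0.0803
grasp_force: 0.0
```

Emit:
step_arm(
  steps=[
    {"dx": 0,"dy": 0,"dz": 0,"rx": 0,"ry": 0,"rz": 0},
    {"dx": 0,"dy": 0,"dz": 0,"rx": 0,"ry": 0,"rz": 0},
    {"dx": 0,"dy": 0,"dz": 0,"rx": 0,"ry": 0,"rz": 0},
    {"dx": 0,"dy": 0,"dz": 0,"rx": 0,"ry": 0,"rz": 0},
  ],
  fingers=20,
)

```text
time: 40.1
tcp_pos: [0.6433, -0.062, 0.028]
ee_rot: [-0.228, 3.13, -0.0]
ft_force: [0.0, -0.4, 7.3]
width: 0.0532
grasp_force: 64.3
```

Emit:
step_arm(
  steps=[
    {"dx": 0,"dy": 0,"dz": -10,"rx": 0,"ry": 0,"rz": 0},
    {"dx": 0,"dy": 0,"dz": -30,"rx": 0,"ry": 0,"rz": 0},
    {"dx": 0,"dy": 0,"dz": -45,"rx": 0,"ry": 0,"rz": 0},
    {"dx": 0,"dy": 0,"dz": -45,"rx": 0,"ry": 0,"rz": 0},
    {"dx": 0,"dy": 0,"dz": -45,"rx": 0,"ry": 0,"rz": 0},
  ],
)

```text
time: 40.6
tcp_pos: [0.6414, -0.0621, 0.2035]
ee_rot: [-0.227, 3.133, -0.0]
ft_force: [1.1, -0.0, -0.8]
width: 0.0533
grasp_force: 63.4
```

Emit:
step_arm(
  steps=[
    {"dx": 6,"dy": 34,"dz": 0,"rx": 0,"ry": 0,"rz": 0.9},
    {"dx": 7,"dy": 33.5,"dz": 0,"rx": 0,"ry": 0,"rz": 0.9},
    {"dx": 7.5,"dy": 33.5,"dz": 0,"rx": 0,"ry": 0,"rz": 0.9},
    {"dx": 8,"dy": 33.5,"dz": 0,"rx": 0,"ry": 0,"rz": 0.9},
    {"dx": 8.5,"dy": 33.5,"dz": 0,"rx": 0,"ry": 0,"rz": 0.9},
  ],
)

```text
time: 41.1
tcp_pos: [0.5853, 0.1019, 0.2018]
ee_rot: [-0.103, 3.139, 0.001]
ft_force: [0.5, -0.5, -1.6]
width: 0.0537
grasp_force: 63.6
```

Emit:
step_arm(
  steps=[
    {"dx": 9,"dy": 33,"dz": 0,"rx": 0,"ry": 0,"rz": 0.9},
    {"dx": 9.5,"dy": 33,"dz": 0,"rx": 0,"ry": 0,"rz": 0.9},
    {"dx": 10,"dy": 33,"dz": 0,"rx": 0,"ry": 0,"rz": 0.9},
    {"dx": 10.5,"dy": 32.5,"dz": 0,"rx": 0,"ry": 0,"rz": 0.9},
    {"dx": 0,"dy": 0,"dz": 0,"rx": 0,"ry": 0,"rz": 0},
  ],
)

```text
time: 41.6
tcp_pos: [0.539, 0.2365, 0.2013]
ee_rot: [0.017, -3.141, -0.004]
ft_force: [-0.2, 0.7, -1.4]
width: 0.0535
grasp_force: 63.6
```

Emit:
step_arm(
  steps=[
    {"dx": 0,"dy": 0,"dz": 0,"rx": 0,"ry": 0,"rz": 0},
    {"dx": 0,"dy": 0,"dz": 0,"rx": 0,"ry": 0,"rz": 0},
    {"dx": 0,"dy": 0,"dz": 0,"rx": 0,"ry": 0,"rz": 0},
  ],
)

```text
time: 41.9
tcp_pos: [0.5419, 0.2292, 0.2012]
ee_rot: [-0.002, 3.141, -0.0]
ft_force: [-0.4, 0.2, -1.5]
width: 0.0533
grasp_force: 63.6
```

```bash
python3 - <<'E'
from fit import *
from plan import *
fit()
plan([(.5452,.2318,.135,90)],vmax=38)
E
```

```text
tcp [0.5419 0.2292 0.2012] [-0.4  0.2 -1.5]
wrist floor z 0.0815
wrist pocket (array([479.1, 230.2]), array([53. , 53.6]), 0.5)
wrist pocket (array([478.1, 369.3]), array([53.3, 41.3]), 0.1)
wrist pocket (array([534.4, 230.7]), array([23.5, 53.4]), 0.3)
wrist held rim min/max [0.5159 0.1944] [0.5696 0.2642]
top floor z 0.0825
top pocket (array([475.9, 232.1]), array([49.9, 48. ]), 0.6)
top held rim min/max [0.5145 0.2014] [0.5685 0.2558]
-> (0.5452, 0.2318, 0.135, 90) 2 rows
  [{"dx":-1.7,"dy":1.1,"dz":33.0,"rx":-0.0,"ry":0.0,"rz":0.1},{"dx":-1.7,"dy":1.1,"dz":33.0,"rx":-0.0,"ry":0.0,"rz":0.1}]
```

Emit:
step_arm(
  steps=[
    {"dx": -1.4,"dy": 1.5,"dz": 33,"rx": 0,"ry": 0,"rz": 0.1},
    {"dx": -1.4,"dy": 1.5,"dz": 33,"rx": 0,"ry": 0,"rz": 0.1},
    {"dx": 0,"dy": 0,"dz": 0,"rx": 0,"ry": 0,"rz": 0},
    {"dx": 0,"dy": 0,"dz": 0,"rx": 0,"ry": 0,"rz": 0},
    {"dx": 0,"dy": 0,"dz": 0,"rx": 0,"ry": 0,"rz": 0},
  ],
)

```text
time: 42.5
tcp_pos: [0.5452, 0.2337, 0.1367]
ee_rot: [0.0, 3.14, 0.002]
ft_force: [-0.4, -0.4, -1.8]
width: 0.0529
grasp_force: 63.5
```

Emit:
step_arm(
  steps=[
    {"dx": 0,"dy": 0,"dz": 12,"rx": 0,"ry": 0,"rz": 0},
    {"dx": 0,"dy": 0,"dz": 8,"rx": 0,"ry": 0,"rz": 0},
    {"dx": 0,"dy": 0,"dz": 4,"rx": 0,"ry": 0,"rz": 0},
    {"dx": 0,"dy": 0,"dz": 0,"rx": 0,"ry": 0,"rz": 0},
    {"dx": 0,"dy": 0,"dz": 0,"rx": 0,"ry": 0,"rz": 0},
  ],
)

```text
time: 43.0
tcp_pos: [0.5442, 0.2336, 0.1108]
ee_rot: [0.0, -3.142, 0.0]
ft_force: [0.3, 0.3, -1.0]
width: 0.0531
grasp_force: 63.8
```

Emit:
step_arm(
  steps=[
    {"dx": 0,"dy": 0,"dz": 3,"rx": 0,"ry": 0,"rz": 0},
    {"dx": 0,"dy": 0,"dz": 2,"rx": 0,"ry": 0,"rz": 0},
    {"dx": 0,"dy": 0,"dz": 0,"rx": 0,"ry": 0,"rz": 0},
    {"dx": 0,"dy": 0,"dz": 0,"rx": 0,"ry": 0,"rz": 0},
  ],
)

```text
time: 43.4
tcp_pos: [0.5445, 0.2337, 0.106]
ee_rot: [-0.0, 3.141, 0.0]
ft_force: [0.4, 0.2, 0.9]
width: 0.0531
grasp_force: 63.9
```

Emit:
step_arm(
  steps=[
    {"dx": 0,"dy": 0,"dz": 1,"rx": 0,"ry": 0,"rz": 0},
    {"dx": 0,"dy": 0,"dz": 0,"rx": 0,"ry": 0,"rz": 0},
    {"dx": 0,"dy": 0,"dz": 0,"rx": 0,"ry": 0,"rz": 0},
  ],
)

```text
time: 43.7
tcp_pos: [0.5445, 0.2337, 0.1051]
ee_rot: [-0.0, 3.141, 0.0]
ft_force: [0.3, 0.7, 4.2]
width: 0.0532
grasp_force: 64.0
```

Emit:
step_arm(
  steps=[
    {"dx": 0,"dy": 0,"dz": 0,"rx": 0,"ry": 0,"rz": 0},
    {"dx": 0,"dy": 0,"dz": 0,"rx": 0,"ry": 0,"rz": 0},
    {"dx": 0,"dy": 0,"dz": 0,"rx": 0,"ry": 0,"rz": 0},
  ],
  fingers=66,
)

```text
time: 44.0
tcp_pos: [0.5437, 0.2335, 0.1044]
ee_rot: [0.0, -3.141, 0.001]
ft_force: [0.4, 0.2, -1.3]
width: 0.066
grasp_force: 0.0
```

Emit:
step_arm(
  steps=[
    {"dx": 0,"dy": 0,"dz": -20,"rx": 0,"ry": 0,"rz": 0},
    {"dx": 0,"dy": 0,"dz": -30,"rx": 0,"ry": 0,"rz": 0},
    {"dx": 0,"dy": 0,"dz": -40,"rx": 0,"ry": 0,"rz": 0},
    {"dx": 0,"dy": 0,"dz": -40,"rx": 0,"ry": 0,"rz": 0},
    {"dx": 0,"dy": 0,"dz": 0,"rx": 0,"ry": 0,"rz": 0},
  ],
)

```text
time: 44.5
tcp_pos: [0.5465, 0.2343, 0.2403]
ee_rot: [0.0, 3.135, 0.007]
ft_force: [0.7, 0.7, -0.5]
width: 0.0656
grasp_force: 0.0
```

Emit:
step_arm(
  steps=[
    {"dx": 0,"dy": -27,"dz": 0,"rx": 0,"ry": 0,"rz": 1.5},
    {"dx": -1,"dy": -27,"dz": 0,"rx": 0,"ry": 0,"rz": 1.5},
    {"dx": -1.5,"dy": -27,"dz": 0,"rx": 0,"ry": 0,"rz": 1.5},
    {"dx": -2,"dy": -27,"dz": 0,"rx": 0,"ry": 0,"rz": 1.5},
    {"dx": -3,"dy": -27,"dz": 0,"rx": 0,"ry": 0,"rz": 1.5},
  ],
  fingers=80,
)

```text
time: 45.0
tcp_pos: [0.5443, 0.0954, 0.2346]
ee_rot: [-0.21, -3.134, 0.0]
ft_force: [0.6, -1.1, 0.7]
width: 0.08
grasp_force: 0.0
```

Emit:
step_arm(
  steps=[
    {"dx": -4,"dy": -26,"dz": 0,"rx": 0,"ry": 0,"rz": 1.5},
    {"dx": -4,"dy": -26,"dz": 0,"rx": 0,"ry": 0,"rz": 1.5},
    {"dx": -5,"dy": -26,"dz": 0,"rx": 0,"ry": 0,"rz": 1.5},
    {"dx": -6,"dy": -26,"dz": 0,"rx": 0,"ry": 0,"rz": 1.5},
    {"dx": 0,"dy": 0,"dz": 0,"rx": 0,"ry": 0,"rz": 0},
  ],
)

```text
time: 45.5
tcp_pos: [0.5456, -0.013, 0.2351]
ee_rot: [0.381, 3.118, -0.002]
ft_force: [0.7, 1.0, 0.3]
width: 0.0801
grasp_force: 0.0
```

Emit:
step_arm(
  steps=[
    {"dx": 0,"dy": 0,"dz": 0,"rx": 0,"ry": 0,"rz": 0},
    {"dx": 0,"dy": 0,"dz": 0,"rx": 0,"ry": 0,"rz": 0},
    {"dx": 0,"dy": 0,"dz": 0,"rx": 0,"ry": 0,"rz": 0},
  ],
)

```text
time: 45.8
tcp_pos: [0.5458, -0.0065, 0.2347]
ee_rot: [-0.366, -3.12, 0.0]
ft_force: [-0.8, -0.1, -1.2]
width: 0.0801
grasp_force: 0.0
```

```bash
python3 - <<'E'
from chk import *
from plan import *
im=get_image("top");rack(im)
print("wrist");im=get_image("wrist");pots(im)
s=observe();print(s["tcp_pos"])
plan([(.547,-.0485,.14,75.9)],vmax=40)
E
```

```text
in rack [143. 201.] (array([544.2, 233.3]), array([55.4, 54.6]), 0.6) z [0.1304 0.1415 0.1434 0.1579 0.1631]
in rack [ 91. 206.] (array([542.9, 364.7]), array([54.8, 56. ]), 0.6) z [0.13   0.1414 0.1439 0.157  0.1635]
in rack [115. 228.] (array([475.6, 296.8]), array([74.4, 20.3]), 0.3) z [0.1316 0.1605 0.1715 0.1733 0.1749]
in rack [144. 254.] (array([408.4, 233.4]), array([56.3, 54.5]), 89.8) z [0.1378 0.1418 0.1437 0.152  0.1579]
in rack [ 91. 259.] (array([408.1, 364.1]), array([54.8, 56.3]), 1.2) z [0.1347 0.1419 0.1445 0.1532 0.1587]
base hist [  0   0   0   0  30 389 367  83 120 960 860 107  46  51  57] [0.06  0.105]
wrist
blob px [168.   6.] rim (array([375.2, -56.9]), array([55.2,  9.5]), 77.9) zmed 0.0642 hsv [138. 167. 129.] 818
blob px [472.  75.] rim (array([511.1, 188.3]), array([164.8,   2.7]), 0.4) zmed 0.0665 hsv [128.   5. 175.] 9057
blob px [197.  95.] rim (array([459. , -50.1]), array([54.9, 55. ]), 12.4) zmed 0.065 hsv [  3.  52. 195.] 3219
blob px [221. 180.] rim (array([549.5, -50.4]), array([54.6, 54.4]), 76.2) zmed 0.0648 hsv [  8.  60. 150.] 2635
blob px [297. 313.] rim (array([744. ,  -5.3]), array([54.9, 55.2]), 80.7) zmed 0.0647 hsv [ 25. 212. 217.] 1594
blob px [189. 338.] rim (array([ 743. , -147.7]), array([20. ,  2.4]), 88.6) zmed 0.0607 hsv [nan nan nan] 186
[ 0.54575615 -0.00664273  0.23471906]
-> (0.547, -0.0485, 0.14, 75.9) 3 rows
  [{"dx":-3.6,"dy":-13.5,"dz":31.6,"rx":-0.0,"ry":-0.0,"rz":0.2},{"dx":-3.7,"dy":-13.5,"dz":31.6,"rx":-0.0,"ry":-0.0,"rz":0.2},{"dx":-3.7,"dy":-13.4,"dz":31.6,"rx":-0.0,"ry":-0.0,"rz":0.2}]
  return _methods._mean(a, axis=axis, dtype=dtype,
  ret = um.true_divide(
```

Four pots are seated. For the middle pockets I'll grip pot E high, with the TCP 44 mm above its underside.

Emit:
step_arm(
  steps=[
    {"dx": -3.6,"dy": -13.5,"dz": 32,"rx": 0,"ry": 0,"rz": 0.2},
    {"dx": -3.6,"dy": -13.5,"dz": 32,"rx": 0,"ry": 0,"rz": 0.2},
    {"dx": -3.6,"dy": -13.5,"dz": 31,"rx": 0,"ry": 0,"rz": 0.2},
    {"dx": 0,"dy": 0,"dz": 0,"rx": 0,"ry": 0,"rz": 0},
    {"dx": 0,"dy": 0,"dz": 0,"rx": 0,"ry": 0,"rz": 0},
  ],
)

```text
time: 46.4
tcp_pos: [0.5467, -0.049, 0.1402]
ee_rot: [-0.385, -3.117, 0.001]
ft_force: [0.4, 0.7, 0.8]
width: 0.0797
grasp_force: 0.0
```

Emit:
step_arm(
  steps=[
    {"dx": 0,"dy": 0,"dz": 0,"rx": 0,"ry": 0,"rz": 0},
    {"dx": 0,"dy": 0,"dz": 0,"rx": 0,"ry": 0,"rz": 0},
    {"dx": 0,"dy": 0,"dz": 0,"rx": 0,"ry": 0,"rz": 0},
  ],
)

```text
time: 46.7
tcp_pos: [0.5474, -0.0486, 0.1409]
ee_rot: [0.383, 3.116, 0.001]
ft_force: [0.7, -0.1, -0.4]
width: 0.0801
grasp_force: 0.0
```

Emit:
step_arm(
  steps=[
    {"dx": 0.5,"dy": 0,"dz": 35,"rx": 0,"ry": 0,"rz": 0},
    {"dx": 0,"dy": 0,"dz": 35,"rx": 0,"ry": 0,"rz": 0},
    {"dx": 0,"dy": 0,"dz": 20,"rx": 0,"ry": 0,"rz": 0},
    {"dx": 0,"dy": 0,"dz": 7,"rx": 0,"ry": 0,"rz": 0},
    {"dx": 0,"dy": 0,"dz": 0,"rx": 0,"ry": 0,"rz": 0},
  ],
)

```text
time: 47.2
tcp_pos: [0.546, -0.0491, 0.0427]
ee_rot: [-0.385, -3.117, 0.001]
ft_force: [0.9, 0.8, 0.3]
width: 0.0797
grasp_force: 0.0
```

Emit:
step_arm(
  steps=[
    {"dx": 0,"dy": 0,"dz": 0,"rx": 0,"ry": 0,"rz": 0},
    {"dx": 0,"dy": 0,"dz": 0,"rx": 0,"ry": 0,"rz": 0},
    {"dx": 0,"dy": 0,"dz": 0,"rx": 0,"ry": 0,"rz": 0},
    {"dx": 0,"dy": 0,"dz": 0,"rx": 0,"ry": 0,"rz": 0},
  ],
  fingers=20,
)

```text
time: 47.6
tcp_pos: [0.5474, -0.049, 0.0445]
ee_rot: [0.385, 3.115, 0.002]
ft_force: [-1.5, 1.2, 6.3]
width: 0.0523
grasp_force: 62.3
```

Emit:
step_arm(
  steps=[
    {"dx": 0,"dy": 0,"dz": -10,"rx": 0,"ry": 0,"rz": 0},
    {"dx": 0,"dy": 0,"dz": -30,"rx": 0,"ry": 0,"rz": 0},
    {"dx": 0,"dy": 0,"dz": -40,"rx": 0,"ry": 0,"rz": 0},
    {"dx": 0,"dy": 0,"dz": -45,"rx": 0,"ry": 0,"rz": 0},
    {"dx": 0,"dy": 0,"dz": -45,"rx": 0,"ry": 0,"rz": 0},
  ],
)

```text
time: 48.1
tcp_pos: [0.5457, -0.0497, 0.2155]
ee_rot: [0.387, 3.117, 0.0]
ft_force: [0.9, -0.1, -1.4]
width: 0.0528
grasp_force: 63.5
```

Emit:
step_arm(
  steps=[
    {"dx": 0,"dy": 0,"dz": -20,"rx": 0,"ry": 0,"rz": 0},
    {"dx": 0,"dy": 0,"dz": 0,"rx": 0,"ry": 0,"rz": 0},
    {"dx": 0,"dy": 0,"dz": 0,"rx": 0,"ry": 0,"rz": 0},
  ],
)

```text
time: 48.4
tcp_pos: [0.546, -0.0492, 0.2331]
ee_rot: [0.385, 3.117, 0.001]
ft_force: [0.6, 0.0, -2.3]
width: 0.0527
grasp_force: 63.7
```

```bash
python3 - <<'E'
from fit import *
from plan import *
s=observe();t=s["tcp_pos"];print(t)
im=get_image("wrist");P=pts(im);z=P[...,2];v=np.mgrid[:384,:512][0]
m=(im["range_z"]>0)&(abs(P[...,0]-t[0])<.04)&(abs(P[...,1]-t[1])<.022)&(z>t[2]-.05)&(z<t[2]+.05)&(v<330)
print(np.histogram((z[m]-t[2])*1000,bins=np.arange(-50,51,5)))
plan([(.4765,.2323,.25,90)],vmax=38)
E
```

```text
[ 0.54601889 -0.0491718   0.23311542]
(array([   1,  129,    4,    0,  128,  182,  213,  215,  253,  270,  291,
        321,  319, 1618, 3096, 1496, 3834, 1037,    0,    0]), array([-50, -45, -40, -35, -30, -25, -20, -15, -10,  -5,   0,   5,  10,
        15,  20,  25,  30,  35,  40,  45,  50]))
-> (0.4765, 0.2323, 0.25, 90) 8 rows
  [{"dx":16.9,"dy":32.0,"dz":-2.2,"rx":0.0,"ry":-0.0,"rz":-1.8},{"dx":15.9,"dy":32.5,"dz":-2.2,"rx":0.0,"ry":-0.0,"rz":-1.8},{"dx":14.9,"dy":33.0,"dz":-2.2,"rx":0.0,"ry":-0.0,"rz":-1.8},{"dx":13.9,"dy":33.4,"dz":-2.2,"rx":0.0,"ry":-0.0,"rz":-1.8},{"dx":12.9,"dy":33.9,"dz":-2.2,"rx":0.0,"ry":-0.0,"rz":-1.8}]
  [{"dx":11.8,"dy":34.2,"dz":-2.2,"rx":0.0,"ry":-0.0,"rz":-1.8},{"dx":10.8,"dy":34.6,"dz":-2.2,"rx":0.0,"ry":-0.0,"rz":-1.8},{"dx":9.7,"dy":34.9,"dz":-2.2,"rx":0.0,"ry":-0.0,"rz":-1.8}]
```

Emit:
step_arm(
  steps=[
    {"dx": 17,"dy": 32,"dz": 0,"rx": 0,"ry": 0,"rz": -1.8},
    {"dx": 16,"dy": 32.5,"dz": 0,"rx": 0,"ry": 0,"rz": -1.8},
    {"dx": 15,"dy": 33,"dz": 0,"rx": 0,"ry": 0,"rz": -1.8},
    {"dx": 14,"dy": 33.5,"dz": 0,"rx": 0,"ry": 0,"rz": -1.8},
    {"dx": 13,"dy": 34,"dz": 0,"rx": 0,"ry": 0,"rz": -1.8},
  ],
)

```text
time: 48.95
tcp_pos: [0.501, 0.1278, 0.2314]
ee_rot: [-0.138, -3.136, 0.002]
ft_force: [0.4, 0.0, -1.3]
width: 0.0527
grasp_force: 63.7
```

Emit:
step_arm(
  steps=[
    {"dx": 12,"dy": 34,"dz": 0,"rx": 0,"ry": 0,"rz": -1.8},
    {"dx": 11,"dy": 34.5,"dz": 0,"rx": 0,"ry": 0,"rz": -1.8},
    {"dx": 10,"dy": 35,"dz": 0,"rx": 0,"ry": 0,"rz": -1.8},
    {"dx": 0,"dy": 0,"dz": 0,"rx": 0,"ry": 0,"rz": 0},
    {"dx": 0,"dy": 0,"dz": 0,"rx": 0,"ry": 0,"rz": 0},
  ],
)

```text
time: 49.45
tcp_pos: [0.4744, 0.2323, 0.2313]
ee_rot: [0.011, -3.14, 0.004]
ft_force: [0.8, -1.3, -0.9]
width: 0.0527
grasp_force: 63.7
```

Emit:
step_arm(
  steps=[
    {"dx": 0,"dy": 0,"dz": 0,"rx": 0,"ry": 0,"rz": 0},
    {"dx": 0,"dy": 0,"dz": 0,"rx": 0,"ry": 0,"rz": 0},
    {"dx": 0,"dy": 0,"dz": 0,"rx": 0,"ry": 0,"rz": 0},
  ],
)

```text
time: 49.75
tcp_pos: [0.4756, 0.2311, 0.2327]
ee_rot: [0.006, -3.141, 0.0]
ft_force: [0.3, 0.1, -1.9]
width: 0.0526
grasp_force: 63.7
```

```bash
sed -i 's/def fit():/def fit(rim=.0375):/; s/t\[2\]+.0375/t[2]+rim/' fit.py; python3 - <<'E'
from fit import *
from plan import *
fit(.0205)
plan([(.4765,.2323,.15,90)],vmax=38)
E
```

```text
tcp [0.4756 0.2311 0.2327] [ 0.3  0.1 -1.9]
wrist floor z 0.0775
wrist pocket (array([479.3, 365.1]), array([51.6, 49.4]), 0.8)
wrist pocket (array([468.9, 230.3]), array([27.2, 53.1]), 0.2)
wrist held rim min/max [0.4499 0.1966] [0.5055 0.2661]
top floor z 0.0775
top pocket (array([476.6, 230.4]), array([45.6, 51.2]), 85.2)
top held rim min/max [0.4485 0.1977] [0.5034 0.2572]
-> (0.4765, 0.2323, 0.15, 90) 3 rows
  [{"dx":-0.3,"dy":0.2,"dz":27.6,"rx":0.0,"ry":-0.0,"rz":0.1},{"dx":-0.3,"dy":0.2,"dz":27.6,"rx":0.0,"ry":-0.0,"rz":0.1},{"dx":-0.3,"dy":0.2,"dz":27.6,"rx":0.0,"ry":-0.0,"rz":0.1}]
```

Emit:
step_arm(
  steps=[
    {"dx": -0.4,"dy": 0.5,"dz": 35,"rx": 0,"ry": 0,"rz": 0.2},
    {"dx": 0,"dy": 0.5,"dz": 35,"rx": 0,"ry": 0,"rz": 0.2},
    {"dx": 0,"dy": 0,"dz": 20,"rx": 0,"ry": 0,"rz": 0},
    {"dx": 0,"dy": 0,"dz": 0,"rx": 0,"ry": 0,"rz": 0},
    {"dx": 0,"dy": 0,"dz": 0,"rx": 0,"ry": 0,"rz": 0},
  ],
)

```text
time: 50.35
tcp_pos: [0.4761, 0.233, 0.1435]
ee_rot: [0.003, 3.141, -0.0]
ft_force: [-0.2, 0.8, -0.9]
width: 0.0524
grasp_force: 63.6
```

Emit:
step_arm(
  steps=[
    {"dx": 0,"dy": 0,"dz": 7,"rx": 0,"ry": 0,"rz": 0},
    {"dx": 0,"dy": 0,"dz": 6,"rx": 0,"ry": 0,"rz": 0},
    {"dx": 0,"dy": 0,"dz": 6,"rx": 0,"ry": 0,"rz": 0},
    {"dx": 0,"dy": 0,"dz": 0,"rx": 0,"ry": 0,"rz": 0},
    {"dx": 0,"dy": 0,"dz": 0,"rx": 0,"ry": 0,"rz": 0},
  ],
)

```text
time: 50.85
tcp_pos: [0.4757, 0.2331, 0.1238]
ee_rot: [-0.002, -3.141, 0.0]
ft_force: [0.1, 0.1, -2.0]
width: 0.0528
grasp_force: 63.7
```

Emit:
step_arm(
  steps=[
    {"dx": 0,"dy": 0,"dz": 3,"rx": 0,"ry": 0,"rz": 0},
    {"dx": 0,"dy": 0,"dz": 2,"rx": 0,"ry": 0,"rz": 0},
    {"dx": 0,"dy": 0,"dz": 0,"rx": 0,"ry": 0,"rz": 0},
    {"dx": 0,"dy": 0,"dz": 0,"rx": 0,"ry": 0,"rz": 0},
  ],
)

```text
time: 51.25
tcp_pos: [0.4759, 0.2333, 0.119]
ee_rot: [0.002, 3.141, 0.0]
ft_force: [0.3, -0.2, 1.5]
width: 0.0527
grasp_force: 64.6
```

Emit:
step_arm(
  steps=[
    {"dx": 0,"dy": 0,"dz": 1,"rx": 0,"ry": 0,"rz": 0},
    {"dx": 0,"dy": 0,"dz": 0,"rx": 0,"ry": 0,"rz": 0},
    {"dx": 0,"dy": 0,"dz": 0,"rx": 0,"ry": 0,"rz": 0},
  ],
)

```text
time: 51.55
tcp_pos: [0.4759, 0.2332, 0.118]
ee_rot: [0.002, 3.141, 0.0]
ft_force: [0.6, 0.9, 4.4]
width: 0.0524
grasp_force: 65.0
```

Emit:
step_arm(
  steps=[
    {"dx": 0,"dy": 0,"dz": 0,"rx": 0,"ry": 0,"rz": 0},
    {"dx": 0,"dy": 0,"dz": 0,"rx": 0,"ry": 0,"rz": 0},
    {"dx": 0,"dy": 0,"dz": 0,"rx": 0,"ry": 0,"rz": 0},
  ],
  fingers=64,
)

```text
time: 51.85
tcp_pos: [0.4758, 0.2314, 0.1176]
ee_rot: [-0.005, -3.141, 0.003]
ft_force: [0.8, -6.5, 3.5]
width: 0.064
grasp_force: 3.0
```

Emit:
step_arm(
  steps=[
    {"dx": 0,"dy": 0,"dz": -20,"rx": 0,"ry": 0,"rz": 0},
    {"dx": 0,"dy": 0,"dz": -30,"rx": 0,"ry": 0,"rz": 0},
    {"dx": 0,"dy": 0,"dz": -40,"rx": 0,"ry": 0,"rz": 0},
    {"dx": 0,"dy": 0,"dz": -30,"rx": 0,"ry": 0,"rz": 0},
    {"dx": 0,"dy": 0,"dz": 0,"rx": 0,"ry": 0,"rz": 0},
  ],
)

```text
time: 52.35
tcp_pos: [0.4774, 0.2338, 0.2416]
ee_rot: [0.003, 3.137, 0.006]
ft_force: [0.2, -0.5, -0.2]
width: 0.064
grasp_force: 0.0
```

Emit:
step_arm(
  steps=[
    {"dx": 2,"dy": -27,"dz": 0,"rx": 0,"ry": 0,"rz": -1.3},
    {"dx": 2,"dy": -27,"dz": 0,"rx": 0,"ry": 0,"rz": -1.3},
    {"dx": 3,"dy": -27,"dz": 0,"rx": 0,"ry": 0,"rz": -1.3},
    {"dx": 3,"dy": -27,"dz": 0,"rx": 0,"ry": 0,"rz": -1.3},
    {"dx": 4,"dy": -27,"dz": 0,"rx": 0,"ry": 0,"rz": -1.3},
  ],
  fingers=80,
)

```text
time: 52.85
tcp_pos: [0.467, 0.0964, 0.2368]
ee_rot: [0.178, -3.135, 0.001]
ft_force: [0.5, -0.3, -0.3]
width: 0.0799
grasp_force: 0.0
```

Emit:
step_arm(
  steps=[
    {"dx": 4,"dy": -27,"dz": 0,"rx": 0,"ry": 0,"rz": -1.3},
    {"dx": 5,"dy": -27,"dz": 0,"rx": 0,"ry": 0,"rz": -1.3},
    {"dx": 5,"dy": -27,"dz": 0,"rx": 0,"ry": 0,"rz": -1.3},
    {"dx": 6,"dy": -27,"dz": 0,"rx": 0,"ry": 0,"rz": -1.3},
    {"dx": 0,"dy": 0,"dz": 0,"rx": 0,"ry": 0,"rz": 0},
  ],
)

```text
time: 53.35
tcp_pos: [0.463, -0.016, 0.2371]
ee_rot: [0.311, -3.125, 0.001]
ft_force: [1.1, 0.0, -0.5]
width: 0.0802
grasp_force: 0.0
```

Emit:
step_arm(
  steps=[
    {"dx": 0,"dy": 0,"dz": 0,"rx": 0,"ry": 0,"rz": 0},
    {"dx": 0,"dy": 0,"dz": 0,"rx": 0,"ry": 0,"rz": 0},
    {"dx": 0,"dy": 0,"dz": 0,"rx": 0,"ry": 0,"rz": 0},
  ],
)

```text
time: 53.65
tcp_pos: [0.4635, -0.0112, 0.2375]
ee_rot: [0.32, -3.125, 0.001]
ft_force: [-0.0, -0.8, -0.0]
width: 0.0803
grasp_force: 0.0
```

```bash
python3 - 2>/dev/null <<'E'
from chk import *
from plan import *
im=get_image("top");rack(im)
print("wrist");im=get_image("wrist");pots(im)
s=observe();print(s["tcp_pos"])
plan([(.4565,-.048,.14,102.5)],vmax=40)
E
```

```text
in rack [143. 201.] (array([544.1, 234.1]), array([55.2, 55. ]), 0.4) z [0.1339 0.1372 0.1393 0.1538 0.1587]
in rack [ 92. 206.] (array([542.7, 364.5]), array([54.7, 54.4]), 0.3) z [0.1299 0.1373 0.1395 0.1539 0.159 ]
in rack [116. 228.] (array([476. , 296.6]), array([75. , 19.8]), 0.2) z [0.1311 0.1578 0.167  0.1685 0.1703]
in rack [144. 227.] (array([476. , 232.3]), array([55.3, 55.1]), 88.7) z [0.1342 0.1375 0.1404 0.1489 0.1534]
in rack [144. 254.] (array([408.4, 233.1]), array([54. , 54.5]), 90.0) z [0.1342 0.1374 0.1394 0.148  0.1539]
in rack [ 91. 259.] (array([408.4, 364.3]), array([54.7, 55.3]), 0.4) z [0.1335 0.1372 0.14   0.1489 0.1539]
base hist [   0    0    1   91  264  116   53  378 1063  336   33   79   59   62
   59] [0.06  0.105]
wrist
blob px [245.  49.] rim (array([350.9, -49.3]), array([54.8, 54.7]), 72.2) zmed 0.0648 hsv [138. 169. 119.] 3508
blob px [454. 196.] rim (array([461.6, 188.4]), array([ 44.1, 191.8]), 77.7) zmed 0.0646 hsv [ 90.   7. 172.] 9242
blob px [225. 157.] rim (array([458.6, -50. ]), array([54.7, 54.7]), 12.2) zmed 0.065 hsv [  5.  53. 186.] 2700
blob px [ 90. 369.] rim (array([ 768.8, -178.1]), array([19.4, 66.3]), 67.3) zmed 0.0645 hsv [104. 136. 175.] 685
blob px [435. 363.] rim (array([672.7, 271.8]), array([2. , 5.7]), 88.4) zmed 0.0628 hsv [ 98.   19.5 142.5] 88
[ 0.4636046  -0.01147875  0.23766502]
-> (0.4565, -0.048, 0.14, 102.5) 3 rows
  [{"dx":4.8,"dy":-11.4,"dz":32.6,"rx":-0.0,"ry":-0.0,"rz":-0.3},{"dx":4.8,"dy":-11.4,"dz":32.6,"rx":-0.0,"ry":-0.0,"rz":-0.3},{"dx":4.9,"dy":-11.4,"dz":32.6,"rx":-0.0,"ry":-0.0,"rz":-0.3}]
```

Five are seated. Opening to 64 mm brushed the handle, so I'll open less for the last pot. Now pot F, again gripped high.

Emit:
step_arm(
  steps=[
    {"dx": 4.8,"dy": -11.4,"dz": 33,"rx": 0,"ry": 0,"rz": -0.3},
    {"dx": 4.8,"dy": -11.4,"dz": 33,"rx": 0,"ry": 0,"rz": -0.3},
    {"dx": 4.8,"dy": -11.4,"dz": 32,"rx": 0,"ry": 0,"rz": -0.3},
    {"dx": 0,"dy": 0,"dz": 0,"rx": 0,"ry": 0,"rz": 0},
    {"dx": 0,"dy": 0,"dz": 0,"rx": 0,"ry": 0,"rz": 0},
  ],
)

```text
time: 54.25
tcp_pos: [0.4567, -0.0483, 0.1404]
ee_rot: [0.342, -3.122, 0.001]
ft_force: [1.5, 0.8, 0.4]
width: 0.0796
grasp_force: 0.0
```

Emit:
step_arm(
  steps=[
    {"dx": 0,"dy": 0,"dz": 0,"rx": 0,"ry": 0,"rz": 0},
    {"dx": 0,"dy": 0,"dz": 0,"rx": 0,"ry": 0,"rz": 0},
    {"dx": 0,"dy": 0,"dz": 0,"rx": 0,"ry": 0,"rz": 0},
  ],
)

```text
time: 54.55
tcp_pos: [0.4574, -0.0481, 0.1408]
ee_rot: [-0.343, 3.121, 0.001]
ft_force: [-0.1, 0.1, 0.2]
width: 0.0795
grasp_force: 0.0
```

Emit:
step_arm(
  steps=[
    {"dx": 0.7,"dy": 0,"dz": 35,"rx": 0,"ry": 0,"rz": 0},
    {"dx": 0,"dy": 0,"dz": 35,"rx": 0,"ry": 0,"rz": 0},
    {"dx": 0,"dy": 0,"dz": 20,"rx": 0,"ry": 0,"rz": 0},
    {"dx": 0,"dy": 0,"dz": 6,"rx": 0,"ry": 0,"rz": 0},
    {"dx": 0,"dy": 0,"dz": 0,"rx": 0,"ry": 0,"rz": 0},
  ],
)

```text
time: 55.05
tcp_pos: [0.4558, -0.0488, 0.0438]
ee_rot: [0.342, -3.122, 0.001]
ft_force: [0.4, -0.4, 0.1]
width: 0.08
grasp_force: 0.0
```

Emit:
step_arm(
  steps=[
    {"dx": 0,"dy": 0,"dz": 0,"rx": 0,"ry": 0,"rz": 0},
    {"dx": 0,"dy": 0,"dz": 0,"rx": 0,"ry": 0,"rz": 0},
    {"dx": 0,"dy": 0,"dz": 0,"rx": 0,"ry": 0,"rz": 0},
    {"dx": 0,"dy": 0,"dz": 0,"rx": 0,"ry": 0,"rz": 0},
  ],
  fingers=20,
)

```text
time: 55.45
tcp_pos: [0.457, -0.0487, 0.0453]
ee_rot: [-0.342, 3.121, 0.001]
ft_force: [-2.6, -0.5, 9.5]
width: 0.0528
grasp_force: 62.1
```

Emit:
step_arm(
  steps=[
    {"dx": 0,"dy": 0,"dz": -10,"rx": 0,"ry": 0,"rz": 0},
    {"dx": 0,"dy": 0,"dz": -30,"rx": 0,"ry": 0,"rz": 0},
    {"dx": 0,"dy": 0,"dz": -45,"rx": 0,"ry": 0,"rz": 0},
    {"dx": 0,"dy": 0,"dz": -45,"rx": 0,"ry": 0,"rz": 0},
    {"dx": 0,"dy": 0,"dz": -45,"rx": 0,"ry": 0,"rz": 0},
  ],
)

```text
time: 55.95
tcp_pos: [0.4556, -0.0496, 0.2216]
ee_rot: [-0.34, 3.122, 0.001]
ft_force: [0.2, 1.2, -1.8]
width: 0.0526
grasp_force: 63.8
```

Emit:
step_arm(
  steps=[
    {"dx": 0,"dy": 0,"dz": -35,"rx": 0,"ry": 0,"rz": 0},
    {"dx": 0,"dy": 0,"dz": 0,"rx": 0,"ry": 0,"rz": 0},
    {"dx": 0,"dy": 0,"dz": 0,"rx": 0,"ry": 0,"rz": 0},
  ],
)

```text
time: 56.25
tcp_pos: [0.4562, -0.049, 0.2548]
ee_rot: [-0.341, 3.121, 0.002]
ft_force: [0.0, -0.0, -2.4]
width: 0.0527
grasp_force: 63.9
```

```bash
python3 - <<'E'
from fit import *
from plan import *
s=observe();t=s["tcp_pos"];print(t)
plan([(.49,.2,.255,96),(.4765,.3635,.255,90)],vmax=38)
E
```

```text
[ 0.45617489 -0.04902327  0.25475535]
-> (0.49, 0.2, 0.255, 96) 7 rows
  [{"dx":-12.4,"dy":33.7,"dz":0.0,"rx":0.0,"ry":0.0,"rz":0.9},{"dx":-11.9,"dy":33.9,"dz":0.0,"rx":0.0,"ry":0.0,"rz":0.9},{"dx":-11.3,"dy":34.1,"dz":0.0,"rx":0.0,"ry":0.0,"rz":0.9},{"dx":-10.8,"dy":34.3,"dz":-0.0,"rx":0.0,"ry":0.0,"rz":0.9},{"dx":-10.2,"dy":34.4,"dz":-0.0,"rx":0.0,"ry":0.0,"rz":0.9}]
  [{"dx":-9.6,"dy":34.6,"dz":-0.0,"rx":0.0,"ry":0.0,"rz":0.9},{"dx":-9.1,"dy":34.7,"dz":-0.0,"rx":0.0,"ry":0.0,"rz":0.9}]
-> (0.4765, 0.3635, 0.255, 90) 5 rows
  [{"dx":-0.7,"dy":32.8,"dz":0.0,"rx":0.0,"ry":0.0,"rz":1.2},{"dx":-0.0,"dy":32.8,"dz":0.0,"rx":0.0,"ry":0.0,"rz":1.2},{"dx":0.6,"dy":32.8,"dz":0.0,"rx":0.0,"ry":0.0,"rz":1.2},{"dx":1.3,"dy":32.8,"dz":0.0,"rx":0.0,"ry":0.0,"rz":1.2},{"dx":2.0,"dy":32.7,"dz":0.0,"rx":0.0,"ry":0.0,"rz":1.2}]
```

Emit:
step_arm(
  steps=[
    {"dx": -12.4,"dy": 34,"dz": 0,"rx": 0,"ry": 0,"rz": 0.9},
    {"dx": -12,"dy": 34,"dz": 0,"rx": 0,"ry": 0,"rz": 0.9},
    {"dx": -11.3,"dy": 34,"dz": 0,"rx": 0,"ry": 0,"rz": 0.9},
    {"dx": -10.8,"dy": 34.3,"dz": 0,"rx": 0,"ry": 0,"rz": 0.9},
    {"dx": -10.2,"dy": 34.4,"dz": 0,"rx": 0,"ry": 0,"rz": 0.9},
  ],
)

```text
time: 56.75
tcp_pos: [0.4792, 0.1303, 0.2525]
ee_rot: [0.217, -3.132, 0.002]
ft_force: [0.1, 0.1, -0.2]
width: 0.0526
grasp_force: 63.8
```

Emit:
step_arm(
  steps=[
    {"dx": -9.6,"dy": 34.6,"dz": 0,"rx": 0,"ry": 0,"rz": 0.9},
    {"dx": -9.1,"dy": 34.7,"dz": 0,"rx": 0,"ry": 0,"rz": 0.9},
    {"dx": -0.7,"dy": 33,"dz": 0,"rx": 0,"ry": 0,"rz": 1.2},
    {"dx": 0,"dy": 33,"dz": 0,"rx": 0,"ry": 0,"rz": 1.2},
    {"dx": 0.6,"dy": 33,"dz": 0,"rx": 0,"ry": 0,"rz": 1.2},
  ],
)

```text
time: 57.25
tcp_pos: [0.48, 0.2998, 0.2523]
ee_rot: [0.069, -3.139, 0.004]
ft_force: [0.9, 0.3, -0.4]
width: 0.0526
grasp_force: 63.8
```

Emit:
step_arm(
  steps=[
    {"dx": 1.3,"dy": 33,"dz": 0,"rx": 0,"ry": 0,"rz": 1.2},
    {"dx": 2,"dy": 33,"dz": 0,"rx": 0,"ry": 0,"rz": 1.2},
    {"dx": 0,"dy": 0,"dz": 0,"rx": 0,"ry": 0,"rz": 0},
    {"dx": 0,"dy": 0,"dz": 0,"rx": 0,"ry": 0,"rz": 0},
    {"dx": 0,"dy": 0,"dz": 0,"rx": 0,"ry": 0,"rz": 0},
  ],
)

```text
time: 57.75
tcp_pos: [0.4754, 0.3636, 0.253]
ee_rot: [0.003, -3.141, 0.003]
ft_force: [0.9, 0.4, -2.0]
width: 0.0527
grasp_force: 63.9
```

Emit:
step_arm(
  steps=[
    {"dx": 0,"dy": 0,"dz": 0,"rx": 0,"ry": 0,"rz": 0},
    {"dx": 0,"dy": 0,"dz": 0,"rx": 0,"ry": 0,"rz": 0},
  ],
)

```text
time: 57.95
tcp_pos: [0.4754, 0.3642, 0.2539]
ee_rot: [0.004, -3.142, -0.0]
ft_force: [0.2, 0.0, -1.6]
width: 0.0522
grasp_force: 63.9
```

```bash
python3 - <<'E'
from fit import *
from plan import *
fit(.0205)
plan([(.4765,.3635,.15,90)],vmax=36)
E
```

```text
tcp [0.4754 0.3642 0.2539] [ 0.2  0.  -1.6]
wrist floor z 0.0735
wrist pocket (array([470.9, 362.7]), array([53.1, 33.7]), 90.0)
wrist held rim min/max [0.4494 0.3298] [0.5051 0.3992]
top floor z 0.0735
top pocket (array([475.3, 366.1]), array([49.6, 46.5]), 0.3)
top held rim min/max [0.4476 0.3311] [0.5023 0.3919]
-> (0.4765, 0.3635, 0.15, 90) 3 rows
  [{"dx":-0.4,"dy":-0.4,"dz":34.7,"rx":0.0,"ry":0.0,"rz":0.1},{"dx":-0.4,"dy":-0.4,"dz":34.7,"rx":0.0,"ry":0.0,"rz":0.1},{"dx":-0.4,"dy":-0.4,"dz":34.7,"rx":0.0,"ry":0.0,"rz":0.1}]
```

Emit:
step_arm(
  steps=[
    {"dx": -0.4,"dy": -0.5,"dz": 35,"rx": 0,"ry": 0,"rz": 0.1},
    {"dx": -0.4,"dy": 0,"dz": 35,"rx": 0,"ry": 0,"rz": 0.1},
    {"dx": 0,"dy": 0,"dz": 35,"rx": 0,"ry": 0,"rz": 0},
    {"dx": 0,"dy": 0,"dz": 7,"rx": 0,"ry": 0,"rz": 0},
    {"dx": 0,"dy": 0,"dz": 0,"rx": 0,"ry": 0,"rz": 0},
  ],
)

```text
time: 58.55
tcp_pos: [0.4756, 0.3642, 0.1414]
ee_rot: [-0.0, -3.14, 0.002]
ft_force: [0.2, 0.2, -0.8]
width: 0.0523
grasp_force: 63.7
```

Emit:
step_arm(
  steps=[
    {"dx": 0,"dy": 0,"dz": 7,"rx": 0,"ry": 0,"rz": 0},
    {"dx": 0,"dy": 0,"dz": 6,"rx": 0,"ry": 0,"rz": 0},
    {"dx": 0,"dy": 0,"dz": 6,"rx": 0,"ry": 0,"rz": 0},
    {"dx": 0,"dy": 0,"dz": 0,"rx": 0,"ry": 0,"rz": 0},
    {"dx": 0,"dy": 0,"dz": 0,"rx": 0,"ry": 0,"rz": 0},
  ],
)

```text
time: 59.05
tcp_pos: [0.476, 0.3647, 0.123]
ee_rot: [-0.0, 3.142, -0.0]
ft_force: [-0.8, 0.5, 0.1]
width: 0.0524
grasp_force: 63.7
```

Emit:
step_arm(
  steps=[
    {"dx": 0,"dy": 0,"dz": 3,"rx": 0,"ry": 0,"rz": 0},
    {"dx": 0,"dy": 0,"dz": 3,"rx": 0,"ry": 0,"rz": 0},
    {"dx": 0,"dy": 0,"dz": 0,"rx": 0,"ry": 0,"rz": 0},
    {"dx": 0,"dy": 0,"dz": 0,"rx": 0,"ry": 0,"rz": 0},
  ],
)

```text
time: 59.45
tcp_pos: [0.476, 0.3647, 0.1168]
ee_rot: [-0.0, 3.142, -0.0]
ft_force: [-0.4, 0.5, -0.9]
width: 0.0527
grasp_force: 63.9
```

Emit:
step_arm(
  steps=[
    {"dx": 0,"dy": 0,"dz": 2,"rx": 0,"ry": 0,"rz": 0},
    {"dx": 0,"dy": 0,"dz": 0.8,"rx": 0,"ry": 0,"rz": 0},
    {"dx": 0,"dy": 0,"dz": 0,"rx": 0,"ry": 0,"rz": 0},
    {"dx": 0,"dy": 0,"dz": 0,"rx": 0,"ry": 0,"rz": 0},
  ],
)

```text
time: 59.85
tcp_pos: [0.476, 0.3647, 0.1141]
ee_rot: [-0.0, 3.141, 0.0]
ft_force: [-1.0, 0.6, 3.6]
width: 0.0528
grasp_force: 64.4
```

Emit:
step_arm(
  steps=[
    {"dx": 0,"dy": 0,"dz": 0,"rx": 0,"ry": 0,"rz": 0},
    {"dx": 0,"dy": 0,"dz": 0,"rx": 0,"ry": 0,"rz": 0},
    {"dx": 0,"dy": 0,"dz": 0,"rx": 0,"ry": 0,"rz": 0},
  ],
  fingers=59,
)

```text
time: 60.15
tcp_pos: [0.4759, 0.365, 0.114]
ee_rot: [-0.001, 3.141, 0.001]
ft_force: [-0.1, 2.8, 1.2]
width: 0.0588
grasp_force: 0.9
```

Emit:
step_arm(
  steps=[
    {"dx": 0,"dy": 0,"dz": -10,"rx": 0,"ry": 0,"rz": 0},
    {"dx": 0,"dy": 0,"dz": -20,"rx": 0,"ry": 0,"rz": 0},
    {"dx": 0,"dy": 0,"dz": -40,"rx": 0,"ry": 0,"rz": 0},
    {"dx": 0,"dy": 0,"dz": -45,"rx": 0,"ry": 0,"rz": 0},
    {"dx": 0,"dy": 0,"dz": 0,"rx": 0,"ry": 0,"rz": 0},
  ],
)

```text
time: 60.65
tcp_pos: [0.4786, 0.3656, 0.2359]
ee_rot: [0.001, 3.135, 0.01]
ft_force: [0.5, 0.7, 0.1]
width: 0.0591
grasp_force: 0.0
```

Emit:
step_arm(
  steps=[
    {"dx": -20,"dy": -40,"dz": 0,"rx": 0,"ry": 0,"rz": 0},
    {"dx": -20,"dy": -40,"dz": 0,"rx": 0,"ry": 0,"rz": 0},
    {"dx": -20,"dy": -40,"dz": 0,"rx": 0,"ry": 0,"rz": 0},
    {"dx": -20,"dy": -40,"dz": 0,"rx": 0,"ry": 0,"rz": 0},
    {"dx": -20,"dy": -40,"dz": 0,"rx": 0,"ry": 0,"rz": 0},
  ],
  fingers=0,
)

```text
time: 61.15
tcp_pos: [0.5764, 0.1626, 0.2294]
ee_rot: [0.0, -3.142, -0.0]
ft_force: [0.5, -0.0, 0.1]
width: 0.0002
grasp_force: 0.0
```

Emit:
step_arm(
  steps=[
    {"dx": 0,"dy": -40,"dz": 0,"rx": 0,"ry": 0,"rz": 0},
    {"dx": 0,"dy": -40,"dz": 0,"rx": 0,"ry": 0,"rz": 0},
    {"dx": 0,"dy": 0,"dz": 0,"rx": 0,"ry": 0,"rz": 0},
    {"dx": 0,"dy": 0,"dz": 0,"rx": 0,"ry": 0,"rz": 0},
    {"dx": 0,"dy": 0,"dz": 0,"rx": 0,"ry": 0,"rz": 0},
  ],
)

```text
time: 61.65
tcp_pos: [0.5759, 0.0859, 0.229]
ee_rot: [0.002, -3.141, -0.001]
ft_force: [0.4, 0.5, 0.2]
width: -0.0
grasp_force: 0.0
```

```bash
python3 - 2>/dev/null <<'E'
from chk import *
from plan import *
im=get_image("top");save(im,"t9",(60,130,270,310),3.5)
P=pts(im);z=P[...,2];ok=im["range_z"]>0
m=ok&(z>.12)&(z<.175)&(P[...,1]>.17)&(P[...,1]<.43)&(P[...,0]<.6)&(P[...,0]>.36)
for c,ce in comps(m,40): print(ce.round(),rect(P[c][:,:2]),np.percentile(z[c],[5,25,50,75,95]).round(4))
m=ok&(z>.155)&(z<.175)&(abs(P[...,0]-.477)<.05)&(abs(P[...,1]-.298)<.02);print("handle top",rect(P[m][:,:2]),np.median(z[m]))
m=ok&(z>.04)&(z<.11)&(P[...,1]>.17)&(P[...,1]<.43)&(P[...,0]<.6)&(P[...,0]>.35);print(np.histogram(z[m],bins=np.arange(.04,.112,.003)))
s=observe();print(s["tcp_pos"],s["width"])
plan([(.476,.297,.23,90)],vmax=38)
E
```

```text
[ 93. 206.] (array([543.1, 365.6]), array([55.4, 57.3]), 0.7) [0.1263 0.133  0.1353 0.1496 0.1547]
[111. 228.] (array([475.5, 304.2]), array([ 7.5, 71.9]), 89.8) [0.1612 0.1635 0.1643 0.1652 0.1666]
[ 93. 232.] (array([475.6, 365.1]), array([54.7, 57.4]), 0.2) [0.1252 0.133  0.1352 0.1441 0.1494]
[ 92. 259.] (array([408.4, 363.7]), array([54.7, 55.1]), 0.5) [0.1278 0.1334 0.1364 0.1451 0.15  ]
handle top (array([475.5, 304.2]), array([ 7.5, 71.9]), 89.8) 0.16429669048270146
(array([  9,  41,  57,   7,   0,   1,   1,   4,  11,  25, 120,  75,  39,
       160,  99,  40,  37,  27,  45,  28,  46,  27,  44,  10]), array([0.04 , 0.043, 0.046, 0.049, 0.052, 0.055, 0.058, 0.061, 0.064,
       0.067, 0.07 , 0.073, 0.076, 0.079, 0.082, 0.085, 0.088, 0.091,
       0.094, 0.097, 0.1  , 0.103, 0.106, 0.109, 0.112]))
[0.57580424 0.0862449  0.22890397] 0.0003874947725310305
-> (0.476, 0.297, 0.23, 90) 7 rows
  [{"dx":14.2,"dy":30.1,"dz":-0.1,"rx":0.0,"ry":-0.0,"rz":0.0},{"dx":14.2,"dy":30.1,"dz":-0.1,"rx":0.0,"ry":-0.0,"rz":0.0},{"dx":14.2,"dy":30.1,"dz":-0.1,"rx":0.0,"ry":-0.0,"rz":0.0},{"dx":14.2,"dy":30.1,"dz":-0.1,"rx":0.0,"ry":-0.0,"rz":0.0},{"dx":14.2,"dy":30.1,"dz":-0.2,"rx":0.0,"ry":-0.0,"rz":0.0}]
  [{"dx":14.2,"dy":30.1,"dz":-0.2,"rx":0.0,"ry":-0.0,"rz":0.0},{"dx":14.2,"dy":30.1,"dz":-0.2,"rx":0.0,"ry":-0.0,"rz":0.0}]
```

View pics/t9.png

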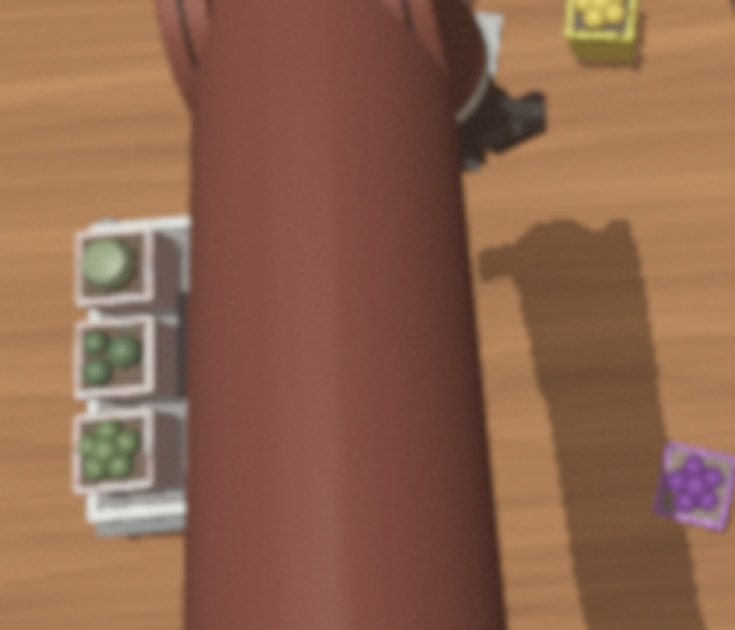

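The +y row is level, with rims at 0.135, and the handle top is at 0.164. I'll move over the handle with closed fingers and look at the other row from the wrist.

Emit:
step_arm(
  steps=[
    {"dx": 14.2,"dy": 30,"dz": 0,"rx": 0,"ry": 0,"rz": 0},
    {"dx": 14.2,"dy": 30,"dz": 0,"rx": 0,"ry": 0,"rz": 0},
    {"dx": 14.2,"dy": 30,"dz": 0,"rx": 0,"ry": 0,"rz": 0},
    {"dx": 14.2,"dy": 30,"dz": 0,"rx": 0,"ry": 0,"rz": 0},
    {"dx": 14.2,"dy": 30,"dz": 0,"rx": 0,"ry": 0,"rz": 0},
  ],
)

```text
time: 62.2
tcp_pos: [0.5037, 0.2372, 0.229]
ee_rot: [0.004, -3.142, 0.0]
ft_force: [0.3, -0.6, -0.7]
width: 0.0001
grasp_force: 0.0
```

Emit:
step_arm(
  steps=[
    {"dx": 14.2,"dy": 30,"dz": 0,"rx": 0,"ry": 0,"rz": 0},
    {"dx": 14.2,"dy": 31,"dz": 0,"rx": 0,"ry": 0,"rz": 0},
    {"dx": 0,"dy": 0,"dz": 0,"rx": 0,"ry": 0,"rz": 0},
    {"dx": 0,"dy": 0,"dz": 0,"rx": 0,"ry": 0,"rz": 0},
    {"dx": 0,"dy": 0,"dz": 0,"rx": 0,"ry": 0,"rz": 0},
  ],
)

```text
time: 62.7
tcp_pos: [0.4768, 0.2952, 0.229]
ee_rot: [-0.0, 3.141, -0.001]
ft_force: [1.0, -0.7, -0.3]
width: 0.0001
grasp_force: 0.0
```

```bash
python3 - 2>/dev/null <<'E'
from chk import *
from plan import *
im=get_image("top")
P=pts(im);z=P[...,2];ok=im["range_z"]>0
m=ok&(z>.12)&(z<.142)&(P[...,1]>.17)&(P[...,1]<.43)&(P[...,0]<.6)&(P[...,0]>.36)
for c,ce in comps(m,40): print(ce.round(),rect(P[c][:,:2]),np.percentile(z[c],[5,25,50,75,95]).round(4))
m=ok&(z>.155)&(z<.172)&(abs(P[...,0]-.477)<.05)&(abs(P[...,1]-.298)<.02);print("handle top",rect(P[m][:,:2]),np.median(z[m]))
s=observe();print(s["tcp_pos"],s["width"])
plan([(.476,.298,.17,90)],vmax=38)
E
```

```text
[144. 202.] (array([543.9, 234.6]), array([55.3, 55.6]), 0.2) [0.1241 0.1322 0.134  0.1353 0.137 ]
[ 98. 202.] (array([556.9, 350.6]), array([64.7, 34.1]), 44.2) [0.1223 0.1316 0.1336 0.1353 0.1371]
[145. 228.] (array([475.9, 233.2]), array([56.1, 54.7]), 89.8) [0.126  0.1324 0.1339 0.1356 0.1406]
[122. 230.] (array([475.6, 291. ]), array([59.3,  2.3]), 0.6) [0.1218 0.1237 0.1281 0.1322 0.134 ]
[ 94. 238.] (array([464.7, 364.5]), array([33.7, 55.8]), 1.8) [0.1224 0.132  0.134  0.1358 0.1393]
[145. 254.] (array([408.4, 234.6]), array([56.4, 54.5]), 89.6) [0.1289 0.1326 0.1343 0.1358 0.1391]
[ 94. 259.] (array([408.2, 363.9]), array([54.5, 54.9]), 0.6) [0.1243 0.1324 0.1341 0.1359 0.1404]
handle top (array([475.9, 297. ]), array([21.1, 73.8]), 88.7) 0.1636552276158103
[0.47702105 0.29487796 0.22906072] -0.00010061621192996358
-> (0.476, 0.298, 0.17, 90) 2 rows
  [{"dx":0.5,"dy":1.6,"dz":29.5,"rx":-0.0,"ry":0.0,"rz":-0.0},{"dx":0.5,"dy":1.6,"dz":29.5,"rx":-0.0,"ry":0.0,"rz":-0.0}]
```

All six rims are level at 0.134, and the handle top is at (475.9,297.0,0.164). Pushing down now.

Emit:
step_arm(
  steps=[
    {"dx": 0.5,"dy": 1.2,"dz": 30,"rx": 0,"ry": 0,"rz": 0},
    {"dx": 0.5,"dy": 1.2,"dz": 28,"rx": 0,"ry": 0,"rz": 0},
    {"dx": 0,"dy": 0,"dz": 4,"rx": 0,"ry": 0,"rz": 0},
    {"dx": 0,"dy": 0,"dz": 4,"rx": 0,"ry": 0,"rz": 0},
    {"dx": 0,"dy": 0,"dz": 0,"rx": 0,"ry": 0,"rz": 0},
  ],
)

```text
time: 63.25
tcp_pos: [0.4763, 0.2978, 0.1639]
ee_rot: [0.001, 3.141, 0.001]
ft_force: [0.5, 0.2, 0.8]
width: 0.0002
grasp_force: 0.0
```

Emit:
step_arm(
  steps=[
    {"dx": 0,"dy": 0,"dz": 3,"rx": 0,"ry": 0,"rz": 0},
    {"dx": 0,"dy": 0,"dz": 3,"rx": 0,"ry": 0,"rz": 0},
    {"dx": 0,"dy": 0,"dz": 3,"rx": 0,"ry": 0,"rz": 0},
    {"dx": 0,"dy": 0,"dz": 2,"rx": 0,"ry": 0,"rz": 0},
    {"dx": 0,"dy": 0,"dz": 0,"rx": 0,"ry": 0,"rz": 0},
  ],
)

```text
time: 63.75
tcp_pos: [0.4766, 0.2981, 0.1534]
ee_rot: [0.0, 3.14, 0.002]
ft_force: [-0.6, -1.6, 6.3]
width: -0.0001
grasp_force: 2.8
```

Emit:
step_arm(
  steps=[
    {"dx": 0,"dy": 0,"dz": 2,"rx": 0,"ry": 0,"rz": 0},
    {"dx": 0,"dy": 0,"dz": 2,"rx": 0,"ry": 0,"rz": 0},
    {"dx": 0,"dy": 0,"dz": 0,"rx": 0,"ry": 0,"rz": 0},
    {"dx": 0,"dy": 0,"dz": 0,"rx": 0,"ry": 0,"rz": 0},
    {"dx": 0,"dy": 0,"dz": 0,"rx": 0,"ry": 0,"rz": 0},
  ],
)

```text
time: 64.25
tcp_pos: [0.4766, 0.2981, 0.1497]
ee_rot: [0.0, 3.14, 0.002]
ft_force: [-1.2, -2.5, 6.9]
width: 0.0
grasp_force: 3.4
```

Emit:
step_arm(
  steps=[
    {"dx": 0,"dy": 0,"dz": 1,"rx": 0,"ry": 0,"rz": 0},
    {"dx": 0,"dy": 0,"dz": 0,"rx": 0,"ry": 0,"rz": 0},
    {"dx": 0,"dy": 0,"dz": 0,"rx": 0,"ry": 0,"rz": 0},
    {"dx": 0,"dy": 0,"dz": 0,"rx": 0,"ry": 0,"rz": 0},
    {"dx": 0,"dy": 0,"dz": 0,"rx": 0,"ry": 0,"rz": 0},
  ],
)

```text
time: 64.75
tcp_pos: [0.4765, 0.2981, 0.1488]
ee_rot: [0.0, 3.14, 0.002]
ft_force: [-1.3, -2.8, 7.0]
width: -0.0001
grasp_force: 3.6
```

Emit:
step_arm(
  steps=[
    {"dx": 0,"dy": 0,"dz": 0,"rx": 0,"ry": 0,"rz": 0},
    {"dx": 0,"dy": 0,"dz": 0,"rx": 0,"ry": 0,"rz": 0},
    {"dx": 0,"dy": 0,"dz": 0,"rx": 0,"ry": 0,"rz": 0},
    {"dx": 0,"dy": 0,"dz": 0,"rx": 0,"ry": 0,"rz": 0},
    {"dx": 0,"dy": 0,"dz": 0,"rx": 0,"ry": 0,"rz": 0},
  ],
)

```text
time: 65.25
tcp_pos: [0.4765, 0.2981, 0.1488]
ee_rot: [0.0, 3.14, 0.002]
ft_force: [-2.0, -2.9, 7.4]
width: -0.0002
grasp_force: 3.6
```

Emit:
step_arm(
  steps=[
    {"dx": 0,"dy": 0,"dz": 0,"rx": 0,"ry": 0,"rz": 0},
    {"dx": 0,"dy": 0,"dz": 0,"rx": 0,"ry": 0,"rz": 0},
    {"dx": 0,"dy": 0,"dz": 0,"rx": 0,"ry": 0,"rz": 0},
    {"dx": 0,"dy": 0,"dz": 0,"rx": 0,"ry": 0,"rz": 0},
    {"dx": 0,"dy": 0,"dz": 0,"rx": 0,"ry": 0,"rz": 0},
  ],
)

```text
time: 65.75
tcp_pos: [0.4765, 0.2982, 0.1488]
ee_rot: [0.0, 3.14, 0.002]
ft_force: [-1.6, -2.6, 7.3]
width: -0.0002
grasp_force: 3.6
```

```bash
python3 - 2>/dev/null <<'E'
from chk import *
im=get_image("top");save(im,"t10",(40,130,220,310),4/1.25)
P=pts(im);z=P[...,2];ok=im["range_z"]>0
hsv=cv2.cvtColor(im["pixels"],cv2.COLOR_RGB2HSV)
for n,q in(("start",dict(np.load("top.npz"))),("now",im)):
    P=pts(q);z=P[...,2]
    m=(q["range_z"]>0)&(z>.092)&(z<.112)&(abs(P[...,1]-.3)<.03)&(P[...,0]>.597)&(P[...,0]<.68)
    print(n,m.sum(),P[m].mean(0).round(4) if m.sum() else None,P[m].min(0).round(4),P[m].max(0).round(4))
E
```

```text
start 149 [0.6239 0.2998 0.0991] [0.597  0.28   0.0921] [0.6624 0.3205 0.1094]
now 58 [0.6391 0.2992 0.1052] [0.6305 0.2902 0.0947] [0.6504 0.3107 0.1096]
```

View pics/t10.png

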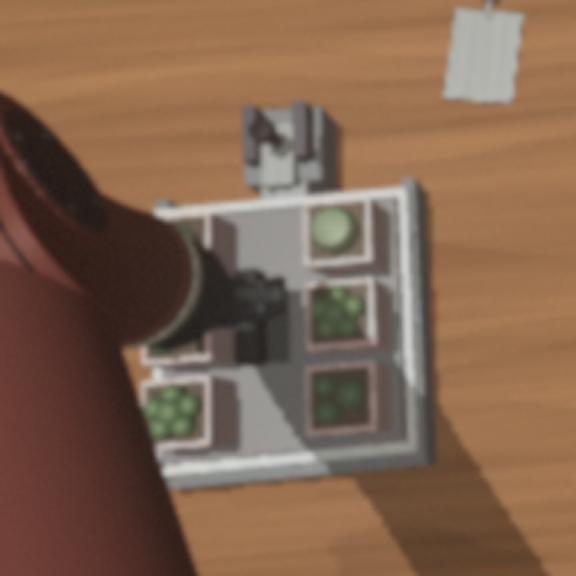

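The knob has moved 12 mm toward the platform, so the catch is home. I'll hold a moment longer, then rise and check.

Emit:
step_arm(
  steps=[
    {"dx": 0,"dy": 0,"dz": 0,"rx": 0,"ry": 0,"rz": 0},
    {"dx": 0,"dy": 0,"dz": 0,"rx": 0,"ry": 0,"rz": 0},
    {"dx": 0,"dy": 0,"dz": 0,"rx": 0,"ry": 0,"rz": 0},
    {"dx": 0,"dy": 0,"dz": 0,"rx": 0,"ry": 0,"rz": 0},
    {"dx": 0,"dy": 0,"dz": 0,"rx": 0,"ry": 0,"rz": 0},
  ],
)

```text
time: 66.3
tcp_pos: [0.4765, 0.2981, 0.1488]
ee_rot: [0.0, 3.14, 0.002]
ft_force: [-1.7, -2.5, 7.1]
width: -0.0
grasp_force: 3.6
```

Emit:
step_arm(
  steps=[
    {"dx": 0,"dy": 0,"dz": -2,"rx": 0,"ry": 0,"rz": 0},
    {"dx": 0,"dy": 0,"dz": -3,"rx": 0,"ry": 0,"rz": 0},
    {"dx": 0,"dy": 0,"dz": -5,"rx": 0,"ry": 0,"rz": 0},
    {"dx": 0,"dy": 0,"dz": -25,"rx": 0,"ry": 0,"rz": 0},
    {"dx": 0,"dy": 0,"dz": -40,"rx": 0,"ry": 0,"rz": 0},
  ],
)

```text
time: 66.8
tcp_pos: [0.4745, 0.2975, 0.2215]
ee_rot: [0.0, -3.139, 0.004]
ft_force: [0.7, 1.1, 1.4]
width: 0.0001
grasp_force: 0.0
```

Emit:
step_arm(
  steps=[
    {"dx": 0,"dy": 0,"dz": -20,"rx": 0,"ry": 0,"rz": 0},
    {"dx": 0,"dy": 0,"dz": 0,"rx": 0,"ry": 0,"rz": 0},
    {"dx": 0,"dy": 0,"dz": 0,"rx": 0,"ry": 0,"rz": 0},
    {"dx": 0,"dy": 0,"dz": 0,"rx": 0,"ry": 0,"rz": 0},
    {"dx": 0,"dy": 0,"dz": 0,"rx": 0,"ry": 0,"rz": 0},
  ],
)

```text
time: 67.3
tcp_pos: [0.4751, 0.2978, 0.241]
ee_rot: [0.0, -3.14, 0.002]
ft_force: [-0.5, 0.1, -0.2]
width: -0.0001
grasp_force: 0.0
```

```bash
python3 - 2>/dev/null <<'E'
from chk import *
im=get_image("top");P=pts(im);z=P[...,2];ok=im["range_z"]>0
m=ok&(z>.105)&(z<.126)&(P[...,1]>.17)&(P[...,1]<.43)&(P[...,0]<.592)&(P[...,0]>.36)
for c,ce in comps(m,40): print(ce.round(),rect(P[c][:,:2]),np.percentile(z[c],[25,50,75]).round(4))
m=ok&(z>.135)&(z<.172)&(abs(P[...,0]-.477)<.05)&(abs(P[...,1]-.298)<.02);print("handle top",rect(P[m][:,:2]),np.median(z[m]))
m=ok&(z>.092)&(z<.112)&(abs(P[...,1]-.3)<.03)&(P[...,0]>.6)&(P[...,0]<.68);print("knob xmax",P[m].max(0))
m=ok&(z>.04)&(z<.08)&(abs(P[...,1]-.3)<.115)&(P[...,0]<.595)&(P[...,0]>.36);print("lip",rect(P[m&(z>.053)&(z<.06)][:,:2]))
print(observe()["tcp_pos"])
E
```

```text
[146. 203.] (array([544.3, 233.6]), array([54.3, 55.7]), 89.4) [0.1212 0.1234 0.1244]
[100. 203.] (array([546.9, 365.7]), array([46.7, 57. ]), 0.3) [0.1213 0.1235 0.1248]
[147. 229.] (array([476.1, 232.6]), array([55.3, 54.5]), 0.7) [0.1219 0.1235 0.1246]
[123. 230.] (array([475.7, 291. ]), array([ 6.9, 59.8]), 84.8) [0.1096 0.1167 0.1206]
[ 96. 238.] (array([468.4, 364.2]), array([40.4, 55.8]), 0.8) [0.1196 0.1231 0.1245]
[147. 255.] (array([408.4, 233.6]), array([54.4, 54.4]), 89.8) [0.1219 0.1236 0.1247]
[ 99. 260.] (array([408.3, 363.1]), array([54.6, 54.6]), 87.8) [0.1207 0.1231 0.1245]
handle top (array([475.4, 296.1]), array([19.9, 74.1]), 89.2) 0.15369912273978792
knob xmax [0.65043375 0.31128789 0.11006321]
lip (array([478.7, 299.8]), array([232. , 221.6]), 0.2)
[0.47516236 0.2978449  0.2411209 ]
```

The platform is held about 41 mm down, the catch is home, and all six pots are level, so I'm handing in.

```bash
python3 -c "
from rig import *
print(finish_job())"
```

```text
the job is handed in; nothing more can be done
None
```

The job is handed in; no verdict came back. In the last measurements the rack lay flat in the platform, all six pots stood level in its pockets, and the catch held the platform about 41 mm down.

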